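# Snap an S-hook onto a display crossbar and hang a bin of bottle openers from it

### The job

Slide the big spring-gate S-hook off its prong and snap it over the display's crossbar, somewhere in the middle third: reach the hook's tip over the bar, press down until the gate has closed beneath the bar and you feel the curl bear on it, right home, but gently, as the bar is only thumb-clamped and must not be forced. Only then let go of the hook, and hang the small bin that has a wire bail by that bail from the hook's lower curl, easing it down so that it hangs freely and level. Keep the bin upright on the way and leave the other goods on the table where they stand.

Things in the scene. Friction and masses are not known exactly. Their poses are not given: they have to be found in the camera images.
- hook: Loose S-hook with its spring gate: 8 mm round steel, 141 mm tall, 38 mm wide, 0.1 kg. Axes: z up, x in the plane of the S, y across it; origin mid-shank. Upper curl: arc of inner radius 11 mm about (x 0, z 70), back leg at x -15 down to z 15, mouth and tip to +x. Lower curl: same arc about z -33, mouth and tip to -x; lowest point z -52. At the start it hangs on the prong, +x away from the robot.
- hook_mid (a point): Middle of the hook's shank (its origin; same axes). The shank slopes at 45 degrees from (x -15, z 15) to (x 15, z -15) mm; its middle 34 mm is 9 mm thick with flat flanks 10 mm apart in y. Grip it there: fingers on the two flanks, tool tilted 25 to 45 degrees from upright, fingers pointing down and forward along +x. At the start it is 85 mm above the table.
- hook_tip (a point): End of the flared 8 mm tip of the upper curl, on the rod's axis, hook (x 18, z 43) mm; lowest point z 39. The bar enters under it from the +x side. With the tip held above the bar (bar's axis at x 18), the axis is free of tip and shank at z -2 to 32; drawn in to x 0 to 2, at z 16.5 to 31.5. From there the hook goes straight down over the bar.
- hook_seat (a point): Where the axis of a 12 mm bar lies when it is right home in the upper curl: hook (x 0, z 75) mm.
- hook_curl (a point): Seat in the lower curl for the 6 mm wire of a bail: wire axis at hook (x 0, z -41) mm. The lower tip is flared to (x -19, z -25), its top at z -21. A bail comes in over that tip from -x (wire axis at z -16 to -6 while it passes x -19 to -8), then goes down into the curl.
- gate (a joint): Spring gate of the upper curl, rad: 0 shut (level 4 mm wire from the back leg to the front leg, 49.5 mm above hook_mid), 1.45 folded up inside against the back leg. It opens inward (up) only; a bar pressing on it from below needs about 5 to 10 N to get through, and it springs shut once the bar is past, a few mm before the seat.
- display: Fixed display: two slotted uprights 400 mm apart, 361 mm tall, and between them a level 12 mm steel bar in black thumb-screw clamps. Origin on the table below the bar's middle; x square to the bar, away from the robot; y along the bar, free for 180 mm each way. The bar's height is not measured: its axis is clamped 285 to 315 mm above the table; find it by sight or feel. Clamps: good for 28 N.
- stand: Fixed prong stand: slotted upright 229 mm tall at y -155 mm with a straight 8 mm prong from it along +y, axis 162 mm above the table. Origin on the table below the place where the S-hook hangs (y -12 to 12 mm); x is square to the prong, away from the robot. The hook comes off by sliding it along +y.
- prong_end (a point): Rounded free end of the prong, without a lip, 24 mm from the stand's origin along +y (the metal ends 4 mm further), 162 mm above the table; axes of the stand.
- bin_mid (a point): Centre of the loose steel bin with a bail, 30 mm above its underside: open-topped box 56 x 56 x 60 mm tall, walls 3 mm, with bottle openers in it, 0.2 to 0.34 kg, on the table. x, y along its sides, z up; at the start x points roughly away from the robot. Grip it across y, tool tilted about 45 degrees forward so that the gripper stays clear of bail, hook and bar.
- bin_bail (a point): Middle of the top bar of the bin's rigid bail (6 mm wire in the bin's y-z plane), on the wire's axis, 118 mm above the bin's underside, over its centre. The level top bar is 18 mm long in y, then slopes down to legs at y -24.5 and 24.5; 58 mm from the wire's axis down to the rim. Axes of the bin.
- bin: The bin with the bail as a whole; origin at the centre of its underside.
- plain_bin: Bystander: a bin of the same size and steel, without a bail. Origin at the centre of its underside.
- can_a: Bystander: drinks can, 66 mm across, 115 mm tall. Origin at the underside.
- can_b: Bystander: drinks can, 66 mm across, 115 mm tall. Origin at the underside.
- can_c: Bystander: tall drinks can, 66 mm across, 168 mm tall. Origin at the underside.
- bottle: Bystander: bottle, 62 mm across, 225 mm tall. Origin at the underside.
- ticket_box: Bystander: little black box of shelf tickets, 75 x 55 x 31 mm. Origin at the underside.
- scraper: Bystander: grey hand scraper for old tickets, lying, 100 x 34 x 22 mm. Origin at the underside.
Not all that is in view belongs to the job. What is shaped like the bin but pink or purple is not meant.

How it is judged (in metres and radians):
On the way, in this order (a step that is already met when the one before it is completed fails the run):
1. the bar pushes the hook's gate open (value of joint gate above 0.6 rad and contact force between hook and display above 0.5 N and height (world z) of hook_mid above 0.18 m).
2. the hook, still held, is pressed home on the bar with the gate shut beneath it (value of joint gate below 0.15 rad and contact force between hook and display above 1.5 N and contact force between hook and the fingers above 1 N and height (world z) of hook_mid above 0.18 m).
3. the S-hook hangs on the crossbar, in its middle third, gate shut, let go of (contact force between hook and display above 0.3 N and contact force between hook and the fingers below 0.05 N and height (world z) of hook_mid above 0.18 m and value of joint gate below 0.15 rad and angle between hook_mid's own z axis and vertical below 0.35 rad and y of hook_mid in the frame of display between -0.06 and 0.06 m), for 0.3 s.
At the end, for the whole second after the job is handed in: The S-hook hangs on the crossbar within 60 mm of the bar's middle with its gate shut (below 0.15 rad); the bin hangs from the hook's lower curl by its bail (bail's middle within 10 mm of its seat), level to 0.2 rad, clear of the table, and both are at rest (contact force between hook and display above 1.5 N and height (world z) of hook_mid above 0.18 m and value of joint gate below 0.15 rad and y of hook_mid in the frame of display between -0.06 and 0.06 m and contact force between bin and hook above 1.2 N and distance between bin_bail and hook_curl below 0.01 m and height (world z) of bin above 0.03 m and angle between bin's own z axis and vertical below 0.2 rad and linear speed of each of bin, hook below 0.05 m/s); the robot touches nothing.
It fails at once if the bar is forced: more than 28 N between hook and display (contact force between hook and display above 28 N).
It fails at once if the bin is dropped or rammed onto the hook: more than 25 N between them (contact force between bin and hook above 25 N).
It fails at once if the bin is tipped by more than 40 degrees (angle between bin's own z axis and vertical above 0.7 rad).
It fails at once if a bystander is moved by more than 30 mm (distance of any of plain_bin, can_a, can_b, can_c, bottle, ticket_box, scraper from where it was at the start of the episode above 0.03 m).
It also fails if it takes over 72 s, if anything falls off the work surface, if the arm or the gripper's body presses on something with over 40 N, if the wrist force passes 120 N, or if a joint passes its speed limit or range.

### The arm

A 7-joint arm with a two-finger parallel gripper is mounted at the origin on the work surface. World frame = base frame: x ahead of the robot, y to its left, z up, the work surface at z = 0. Lengths are in mm, angles in rad, forces in N, time in s.
With the tool pointing down it reaches from about 400 to 875 mm from the base axis. Payload 4.4 kg.
Tool frame: the origin (TCP) lies midway between the tips of the shut fingers; the grasp point (between the pads) lies 19 mm behind it (ctrl.grip_point_offset is the distance from the TCP to the grasp point, in mm); z points along the fingers, x is the direction in which the jaws open and shut, and the axes are right-handed (so a half turn about z gives the same grasp; the last joint's range is limited). The gripper opens to 85 mm and grips with 20 to 120 N. Pads are 22 mm wide; open, the fingers measure 114 mm over their backs; the gripper's body (76 mm by 85 mm) begins 54 mm behind the grasp point. The pads swing forward as they close: fully open they stand 13 mm farther back than shut.
Start: joints at [1.077, 0.628, 0.038, 1.517, -0.027, 0.996, -0.02], TCP at [269.695, -591.424, 192.013] pointing down, gripper open.
Joint ranges: [-3.06, 3.06], [-0.37, 2.12], [-1.25, 1.32], [0.18, 2.47], [-1.1, 4.24], [0.23, 1.98], [-2.94, 2.94]. Speed limits (rad/s): [2.57, 2.57, 3.14, 3.14, 3.14, 3.14, 3.14].

### API

Orientations are given as [roll, pitch, yaw] about the fixed x, y, z axes, in that order (R = Rz(yaw) Ry(pitch) Rx(roll)).
In Python, from cell import ctrl, viewer gives the robot as it stands.
- The arm moves only by the tool apply_moves, never from a script. Its argument "series" is a list that holds one entry, the list of rows, each a list of 6 numbers: the shift along the tool's x, y, z normalised to -1 to 1, where 1 is 50 mm, then the turn, a rotation vector about the tool's x, y, z normalised to -1 to 1, where 1 is 6 degrees. In form: [[[tx, ty, tz, rx, ry, rz], ...]]. A call has exactly 5 rows; each row shifts and turns the commanded pose from where the row before left it, along the tool's axes as they then stand; what a row does not reach is not made up. A row lasts 1/8 s, in which the tool goes at most 62.5 mm and 10.7 degrees, less where a joint would pass 70% of its speed; a pose out of reach is approached as far as the arm can. A call with a number of a shift or a turn outside -1 to 1 is refused whole. A call with a gripper value outside its range is refused whole. "claw" is the gripper command: -1 is shut, 1 is fully open, values between are in proportion, set as the call begins (left out, the last holds). The fingers move at their own pace and stop on an object; the grip force is fixed at half the most. Time passes only in rows, so rows that do not move let the fingers close, or fill a call up. It gives the time, the measured TCP pose, the force and the opening at its end, in the units of the state.
- ctrl.read_state(): the state, without advancing time (a new reading comes with each control period).
- viewer.get_image(name): name is "scene" or "top"; returns the picture (384x512x3 uint8, blue, green, red); there is no depth.
- viewer.camera_info(name): a dict with "K" (3x3 intrinsics, pixels), "R" (3x3) and "t" (3): a world point X has camera coordinates R X + t. Camera axes: x right, y down, z forward; pixel columns grow to the right and rows downward; lengths in mm; the calibration is good to about 2 mm. A picture is of the moment at which its call begins. camera_info takes no time and is no camera call.
- ctrl.finish_job(): hands the job in, once; it reports no verdict.
Trained networks look in the newest picture that a camera, given by its name, has taken for a name from the list of things; names that differ only in an ending like _2 or _b are one class to them, and where a whole thing is asked for, a point or a joint stands for the part that bears it (a point fixed in the world has none). Each returns a list of dicts, best first, with "score" (0 to 1); they miss things now and then, are a little off and sometimes report something else, mostly with a low value. They report only what shows in the picture. A call takes as long as a camera call. They do not tell look-alikes from the thing itself.
- viewer.find_in(camera, label): "location" ([column, row] as shares, 0 to 1, of the picture: columns of its width, rows of its height, amid what is visible of it).
The state is a dict: "clock": time; "qpos": joint angles; "qd": joint speeds; "tau": joint torques, N m; "eef_pos": TCP position; "tool_rot": TCP orientation; "force": force on the tool from outside, world axes, zero at the start; "torque": the same for the moment, N m; "width": finger opening in mm.
Only numpy, scipy, OpenCV 4.12 (cv2) and the standard library are available. Lean on these libraries where they do the work, as an engineer would, in place of code of your own. Each camera call takes 0.05 s, during which the arm holds its last target. There are 200 camera calls.

## Working session

There is one attempt and no reset: what is moved stays moved. The work goes in short steps, Python scripts to look and compute and a tool call to move; the robot and the scene stay as the last step left them, time stands still between calls to the robot, and variables do not carry over. Pictures are saved under pics/ and viewed, about 8 in all and at most 12, crops included, and the job is handed in when it is done.

Besides the shell and the picture viewer there is one more tool, called after "Emit:" as name(argument=value, ...), one argument or row to a line, values as JSON. apply_moves: Moves the arm, as the interface text tells. Scaled input: -1 to 1 covers 50 mm each way for a shift and 6 degrees each way for a turn. Its arguments: {"type":"object","properties":{"series":{"type":"array","items":{"type":"array","items":{"type":"array","items":{"type":"number"}}}},"claw":{"type":"number"}},"required":["series"]}

```bash
ls; mkdir -p pics; python3 - <<'E'
from cell import ctrl, viewer
import cv2, numpy as np
print(ctrl.read_state())
for n in ("scene","top"):
    im=viewer.get_image(n); cv2.imwrite(f"pics/{n}0.png",im)
    c=viewer.camera_info(n); print(n,c)
    for l in ["hook","hook_mid","hook_tip","hook_curl","bin_mid","bin_bail","prong_end","display","stand","plain_bin","can_a","can_c","bottle","ticket_box","scraper"]:
        print(l,[(np.round(np.array(d["location"])*[512,384],1).tolist(),round(d["score"],2)) for d in viewer.find_in(n,l)][:4])
a=cv2.imread("pics/scene0.png");b=cv2.imread("pics/top0.png")
E
```

```text
pics
{'clock': 0.0, 'qpos': array([ 1.0771714 ,  0.62934406,  0.03848195,  1.51836774, -0.02698716,
        0.99628235, -0.01997114]), 'qd': array([ 0.00027414,  0.0017459 , -0.00072143,  0.00014367, -0.00055376,
       -0.00040195,  0.00097631]), 'tau': array([ 3.70773378e-04, -5.63399184e+01,  1.22629814e+00, -1.93444526e+01,
        1.09570508e-02,  1.06929091e-02,  8.82278698e-06]), 'eef_pos': array([ 269.39241455, -590.78559811,  191.09131229]), 'tool_rot': array([ 3.14153376e+00,  1.88157142e-03, -1.14296796e+00]), 'force': array([-0.1160528 , -0.48317722,  0.15249535]), 'torque': array([-0.01574197, -0.00500461, -0.00330424]), 'width': 85.06992725376192}
scene {'K': array([[377.36925679,   0.        , 251.19755527],
       [  0.        , 377.36925679, 193.49832633],
       [  0.        ,   0.        ,   1.        ]]), 'R': array([[ 0.61731858,  0.78670781,  0.00293064],
       [ 0.47619467, -0.37069286, -0.79738663],
       [-0.62622393,  0.49363714, -0.60346165]]), 't': array([-365.08703738, -145.33234832, 1429.1844876 ])}
hook [([347.9, 188.9], 0.68), ([137.7, 218.3], 0.53)]
[... 1399 characters left out ...]
l [([335.7, 226.2], 0.65), ([377.7, 167.8], 0.25)]
bin_mid [([139.8, 260.1], 0.92), ([299.8, 191.2], 0.73), ([220.1, 217.5], 0.5), ([360.7, 136.0], 0.5)]
bin_bail [([221.6, 216.2], 0.79), ([141.2, 258.3], 0.76), ([306.1, 190.3], 0.72)]
prong_end [([362.4, 225.3], 0.89), ([336.4, 225.8], 0.31)]
display [([169.5, 163.9], 0.68), ([284.0, 143.1], 0.67)]
stand [([362.3, 224.7], 0.77), ([134.3, 190.9], 0.59)]
plain_bin [([165.6, 219.3], 0.87)]
can_a [([170.4, 165.4], 0.85), ([132.2, 189.7], 0.77), ([379.9, 167.0], 0.67)]
can_c [([170.4, 165.4], 0.85), ([132.2, 189.7], 0.77), ([379.9, 167.0], 0.67)]
bottle [([361.8, 137.2], 0.58)]
ticket_box [([275.2, 226.8], 0.62)]
scraper [([257.5, 208.8], 0.76)]
```

```bash
python3 - <<'E'
import cv2
a=cv2.imread("pics/scene0.png")[90:340,60:400];cv2.imwrite("pics/s0c.png",cv2.resize(a,None,fx=2.35,fy=2.35,interpolation=cv2.INTER_CUBIC))
b=cv2.imread("pics/top0.png")[90:290,100:420];cv2.imwrite("pics/t0c.png",cv2.resize(b,None,fx=2.5,fy=2.5,interpolation=cv2.INTER_CUBIC))
E
```

```text
(no output)
```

The small bin with a bail: candidates are grey at scene (263,191)/top (221,217) with a bail visible, grey at scene (298,170)/top (166,219), where no bail shows (plain_bin), pink (top 305,192) and purple (top 142,260). The first fits. Bar, prong and hook are clear, so I'll measure them now.

```bash
cat > h.py <<'E'
from cell import ctrl, viewer
import cv2, numpy as np
from scipy.optimize import least_squares
from scipy.spatial.transform import Rotation as Rn
C={n:viewer.camera_info(n) for n in("scene","top")}
def proj(n,X):
    c=C[n];p=(c["R"]@np.atleast_2d(X).T).T+c["t"];q=(c["K"]@p.T).T;return q[:,:2]/q[:,2:]
def tri(a,b):
    r=least_squares(lambda X:np.r_[proj("scene",X)[0]-a,proj("top",X)[0]-b],[500,0,100.]);return r.x,np.abs(r.fun).max()
def atz(n,p,z):
    c=C[n];d=c["R"].T@np.linalg.inv(c["K"])@np.r_[p,1];o=-c["R"].T@c["t"];return o+d*(z-o[2])/d[2]
def ridge(im,p,q,n=25,w=5):
    "bright ridge centres along p-q (sub-pixel), robust line"
    g=cv2.GaussianBlur(cv2.cvtColor(im,6).astype(np.float32),(0,0),.7);p,q=np.array(p,float),np.array(q,float)
    d=(q-p)/np.linalg.norm(q-p);m=np.array([-d[1],d[0]]);s=np.arange(-w,w+.01,.25);out=[]
    for t in np.linspace(0.05,.95,n):
        P=(p+t*(q-p))+s[:,None]*m
        v=cv2.remap(g,P[:,0].astype(np.float32),P[:,1].astype(np.float32),1).ravel()
        u=np.clip(v-np.median(v)-5,0,None);out.append(p+t*(q-p)+m*(u@s/max(u.sum(),1e-6)))
    l=cv2.fitLine(np.array(out,np.float32),cv2.DIST_HUBER,0,.01,.01).ravel()
    return l[2:],l[:2],np.array(out)
def tool(): 
    s=ctrl.read_state();return s,Rn.from_euler("xyz",s["tool_rot"]).as_matrix()
E
python3 - <<'E'
from h import *
S=cv2.imread("pics/scene0.png");T=cv2.imread("pics/top0.png")
sc=lambda x,y:(60+x/2.35,90+y/2.35); tc=lambda x,y:(100+x/2.5,90+y/2.5)
def line(a,b,c,d):
    ps,ds,o1=ridge(S,a,b);pt,dt,o2=ridge(T,c,d)
    ns=np.array([-ds[1],ds[0]]);nt=np.array([-dt[1],dt[0]])
    print("ridge rms",np.std((o1-ps)@ns),np.std((o2-pt)@nt))
    def f(v,lev=True):
        A=np.array([v[0],200,v[2]]);B=np.array([v[1],-200,v[3]])
        if 1: pass
        return A,B
    return ps,ns,pt,nt
def solve(l,ya,yb):
    ps,ns,pt,nt=l
    def r(v):
        X=np.array([[v[0],ya,v[2]],[v[1],yb,v[2]]])
        return np.r_[(proj("scene",X)-ps)@ns,(proj("top",X)-pt)@nt]
    s=least_squares(r,[600,600,200.]);return s.x,s.fun
b=line(sc(335,252),sc(580,121),tc(295,156),tc(580,120))
v,f=solve(b,150,-200);print("bar x@y150,x@y-200,z",v,f, "yaw",np.degrees(np.arctan2(-(v[0]-v[1]),350)))
p=line(sc(60,309),sc(165,266),tc(620,341),tc(690,339))
w,f=solve(p,-290,-400);print("prong x@-290,x@-400,z",w,f,"yaw",np.degrees(np.arctan2(-(w[0]-w[1]),110)))
for n,q in [("bar endsL",(sc(592,115),tc(272,159))),("bar endR",(sc(325,258),tc(602,117))),("prongend",(sc(190,257),tc(586,342))),
 ("capL",(sc(605,50),tc(258,145))),("capR",(sc(290,213),tc(625,97))),("hookmid",((138.8,217.8),(336,227.3))),("binmid",((263.2,190.8),(220.1,217.5))),("bail",((263.4,180),(221.6,216.2))),("plain",((298.3,170.6),(165.6,219.3)))]:
    print(n,tri(*q))
cr=cv2.resize(S[150:215,240:320],None,fx=5,fy=5,interpolation=2);c2=cv2.resize(T[190:245,195:255],None,fx=5,fy=5,interpolation=2)
c3=cv2.resize(S[190:250,110:165],None,fx=5,fy=5,interpolation=2)
H=330;out=np.zeros((H,1000,3),np.uint8);x=0
out=np.zeros((330,400+300+275,3),np.uint8)
for c in(cr,c2,c3):
    out[:c.shape[0],x:x+c.shape[1]]=c[:330];x+=c.shape[1]
cv2.imwrite("pics/crop1.png",cv2.resize(out,(800,int(330*800/975))))
E
```

```text
ridge rms 0.2721836266979841 0.22627423013744388
bar x@y150,x@y-200,z [629.84998708 674.92365518 298.72350229] [-0.1191362   0.09341421 -0.09523404  0.09572847] yaw 7.338269865550145
ridge rms 0.061535975442885665 0.07613813206638952
prong x@-290,x@-400,z [426.6684406  430.18367641 165.03168061] [ 0.06225785 -0.05840489  0.04881175 -0.04878374] yaw 1.8303605132919571
bar endsL (array([631.41331598, 156.24775196, 291.34983846]), np.float64(0.7995457513329711))
bar endR (array([ 679.93678064, -206.28490839,  304.55419872]), np.float64(4.133537911402129))
prongend (array([ 422.80864355, -225.6266813 ,  156.49237591]), np.float64(0.367129787037868))
capL (array([631.81082266, 163.02148382, 363.18642037]), np.float64(1.196353863591014))
capR (array([ 681.48494686, -227.06297029,  359.06081098]), np.float64(0.6995428053879209))
hookmid (array([ 421.99762873, -241.88716713,  102.87029439]), np.float64(0.7413559866309924))
binmid (array([459.37827229, 147.59277218,  33.79471789]), np.float64(1.0328578061836993))
bail (array([463.79999305, 140.49600582,  80.77516839]), np.float64(1.7892499310663084))
plain (array([446.11796786, 329.31430906,  30.8876201 ]), np.float64(2.3314646342331002))
```

The crops confirm it: the bin with the upright wire bail is the grey one at scene (263,191) / top (221,217). The hook hangs near the prong's free end, with its top at about scene (135,199) and bottom at about (144,240). Next I'll fit hook and bin poses by projecting the models.

```bash
cat >> h.py <<'E'
def hookpts():
    a=np.radians(np.linspace(180,-10,20)); up=np.c_[15*np.cos(a),70+15*np.sin(a)]
    lo=np.c_[-15*np.cos(a),-33-15*np.sin(a)]
    P=np.r_[[[18,43],[15,52]],up[::-1],[[-15,15],[15,-15]],lo,[[-15,-30],[-19,-25]]]
    return np.c_[P[:,0],0*P[:,0],P[:,1]]
def place(P,o,yaw,tilt=0): return Rn.from_euler("ZY",[yaw,tilt],degrees=True).apply(P)+o
def binpts():
    s=28;c=[[-s,-s],[s,-s],[s,s],[-s,s],[-s,-s]];P=[[*k,0] for k in c]+[[*k,60] for k in c]+[[0,-24.5,60],[0,-24.5,95],[0,-9,118],[0,9,118],[0,24.5,95],[0,24.5,60]]
    return np.array(P,float)
def rot(psi,th):
    p,t=np.radians([psi,th]);x=np.array([np.sin(p),-np.cos(p),0]);z=np.array([np.sin(t)*np.cos(p),np.sin(t)*np.sin(p),-np.cos(t)])
    return np.c_[x,np.cross(z,x),z]
def plan(grip,psi,th,n=5):
    "rows (tool units) taking the grasp point to grip with heading psi, tilt th"
    s,R0=tool();R1=rot(psi,th);p0=s["eef_pos"];p1=np.array(grip)+ctrl.grip_point_offset*R1[:,2]
    rv=Rn.from_matrix(R0.T@R1).as_rotvec();print("from",p0.round(1),"to",p1.round(1),"turn deg",np.degrees(rv).round(1))
    Rk=R0
    for k in range(n):
        d=Rk.T@(p1-p0)/n; print((np.r_[d/50,np.degrees(rv)/n/6]).round(3).tolist()); Rk=R0@Rn.from_rotvec(rv*(k+1)/n).as_matrix()
def where():
    s,R=tool();z=R[:,2];g=s["eef_pos"]-ctrl.grip_point_offset*z
    print("t",round(s["clock"],2),"grip",g.round(1),"psi",np.degrees(np.arctan2(R[0,0],-R[1,0])).round(1),"tilt",np.degrees(np.arccos(-z[2])).round(1),"F",s["force"].round(2),"M",s["torque"].round(2),"w",round(s["width"],1),"q",s["qpos"].round(2))
E
cat > ov.py <<'E'
from h import *
import sys
S=cv2.imread("pics/scene0.png");T=cv2.imread("pics/top0.png")
def cost_hook(v):
    pass
def ov(im,n,P,f,x0,y0,col,w,h):
    c=cv2.resize(im[y0:y0+h,x0:x0+w],None,fx=f,fy=f,interpolation=2)
    q=((proj(n,P)-[x0,y0]+.5)*f).astype(np.int32);cv2.polylines(c,[q],False,col,1);return c
E
python3 - <<'E'
from ov import *
print("grip off",ctrl.grip_point_offset)
for z in(162,165):
  for y in(-225,-230,-235,-240,-245): print(z,y,proj("scene",[427-.032*(y+290)*1,y,z]).round(1),proj("top",[427-.032*(y+290),y,z]).round(1))
def fit(f,pts,x0):  # pts: list (cam, model point, pixel)
    return least_squares(lambda v:np.concatenate([proj(c,place(np.array([m],float),np.r_[v[:2],f],v[2]))[0]-p for c,m,p in pts]),x0)
k=lambda u,v:np.array([195+(u-328)/4.1,190+v/4.1])
b=fit(0,[("top",[-28,28,60],k(398,98)),("top",[28,28,60],k(445,68)),("top",[28,-28,60],k(482,125)),("top",[-28,-28,60],k(435,158))],[460,145,33])
print("bin",b.x,b.fun.round(1))
e=lambda u,v:np.array([240+u/4.1,150+v/4.1])
b2=fit(0,[("scene",[28,-28,60],e(133,142)),("scene",[0,0,118],e(102,80)),("scene",[28,28,60],e(120,120))],[460,145,33]);print(b2.x,b2.fun.round(1))
o=np.array([422.5,-240,85]);bo=np.r_[b.x[:2],0]
A=ov(S,"scene",place(hookpts(),o,2),6,110,185,(0,0,255),60,70);B=ov(T,"top",place(hookpts(),o,2),6,310,200,(0,0,255),50,50)
D=ov(S,"scene",place(binpts(),bo,b.x[2]),5,240,160,(0,0,255),60,60);E=ov(T,"top",place(binpts(),bo,b.x[2]),5,200,190,(0,0,255),45,50)
out=np.zeros((720,680,3),np.uint8)
for c,(x,y) in zip((A,B,D,E),((0,0),(365,0),(0,420),(365,420))): out[y:y+c.shape[0],x:x+c.shape[1]]=c[:720-y]
cv2.imwrite("pics/ov1.png",cv2.resize(out,(566,600)))
E
```

```text
grip off 18.700000000000003
162 -225 [[140.7 197.9]] [[334.2 225.9]]
162 -230 [[138.9 198.7]] [[335.8 225.9]]
162 -235 [[137.1 199.5]] [[337.4 225.8]]
162 -240 [[135.3 200.3]] [[339.  225.8]]
162 -245 [[133.4 201.1]] [[340.6 225.7]]
165 -225 [[140.5 197. ]] [[334.4 225.9]]
165 -230 [[138.7 197.8]] [[336.  225.9]]
165 -235 [[136.9 198.6]] [[337.6 225.8]]
165 -240 [[135.  199.3]] [[339.2 225.8]]
165 -245 [[133.2 200.1]] [[340.8 225.7]]
bin [456.60263353 134.40313469 -57.03222038] [-1.   1.1  1.2 -0.5  1.  -0.8 -1.2  0.2]
[458.49140548 150.88100458  65.87239402] [ 1.7  2.9 -1.5 -1.4 -0.2 -1.8]
```

```bash
python3 - <<'E'
from h import *
where()
R=rot(2,45);plan(np.array([421,-244,89])-130*R[:,2],2,45,10)
E
```

```text
t 1.6 grip [ 269.7 -591.4  210.7] psi 24.5 tilt 0.0 F [1.03 1.16 0.14] M [-0.01  0.01 -0.  ] w 85.4 q [ 1.08  0.63  0.04  1.52 -0.03  1.   -0.02]
from [ 269.7 -591.4  192. ] to [ 342.3 -246.7  167.7] turn deg [44.4  8.8 21.3]
[-0.567, -0.418, 0.049, 0.74, 0.147, 0.356]
[-0.583, -0.392, 0.071, 0.74, 0.147, 0.356]
[-0.598, -0.364, 0.091, 0.74, 0.147, 0.356]
[-0.613, -0.333, 0.109, 0.74, 0.147, 0.356]
[-0.626, -0.301, 0.124, 0.74, 0.147, 0.356]
[-0.639, -0.268, 0.136, 0.74, 0.147, 0.356]
[-0.651, -0.233, 0.146, 0.74, 0.147, 0.356]
[-0.661, -0.197, 0.152, 0.74, 0.147, 0.356]
[-0.67, -0.16, 0.156, 0.74, 0.147, 0.356]
[-0.678, -0.123, 0.157, 0.74, 0.147, 0.356]
```

Emit:
apply_moves(
  series=[
    [[-0.567, -0.418, 0.049, 0.74, 0.147, 0.356], [-0.583, -0.392, 0.071, 0.74, 0.147, 0.356], [-0.598, -0.364, 0.091, 0.74, 0.147, 0.356], [-0.613, -0.333, 0.109, 0.74, 0.147, 0.356], [-0.626, -0.301, 0.124, 0.74, 0.147, 0.356]],
  ],
  claw=1,
)

```text
clock: 2.22
eef_pos: [306.1, -418.5, 180.2]
tool_rot: [-2.747, -0.04, -1.341]
force: [0.8, -0.3, -0.4]
width: 85.6
```

Emit:
apply_moves(
  series=[
    [[-0.639, -0.268, 0.136, 0.74, 0.147, 0.356], [-0.651, -0.233, 0.146, 0.74, 0.147, 0.356], [-0.661, -0.197, 0.152, 0.74, 0.147, 0.356], [-0.67, -0.16, 0.156, 0.74, 0.147, 0.356], [-0.678, -0.123, 0.157, 0.74, 0.147, 0.356]],
  ],
)

```text
clock: 2.85
eef_pos: [321.5, -276.2, 211.7]
tool_rot: [-2.379, 0.04, -1.503]
force: [-0.8, 0.3, -0.7]
width: 85.1
```

```bash
python3 - <<'E'
from h import *
where()
R=rot(2,45);plan(np.array([421,-244,89])-70*R[:,2],2,45,5)
print(viewer.camera_info("top")["t"]-C["top"]["t"])
E
```

```text
t 2.85 grip [ 308.7 -277.6  225.2] psi 3.9 tilt 43.7 F [-0.76  0.3  -0.7 ] M [-0.03  0.75  0.01] w 85.1 q [ 2.08  0.56 -1.12  2.47 -1.1   0.23  0.65]
from [ 321.5 -276.2  211.7] to [ 384.7 -245.3  125.3] turn deg [ 1.3  2.9 -0.3]
[-0.093, 0.053, 0.433, 0.044, 0.097, -0.009]
[-0.097, 0.055, 0.432, 0.044, 0.097, -0.009]
[-0.102, 0.057, 0.43, 0.044, 0.097, -0.009]
[-0.106, 0.059, 0.429, 0.044, 0.097, -0.009]
[-0.11, 0.061, 0.428, 0.044, 0.097, -0.009]
[0. 0. 0.]
```

```bash
python3 - <<'E'
from h import *
R=rot(-10,45);plan(np.array([421,-244,89])-75*R[:,2],-10,45,5)
E
```

```text
from [ 321.5 -276.2  211.7] to [ 381.8 -237.1  128.8] turn deg [ 1.6 11.3  8.3]
[-0.127, 0.051, 0.417, 0.052, 0.377, 0.278]
[-0.141, 0.057, 0.411, 0.052, 0.377, 0.278]
[-0.156, 0.064, 0.405, 0.052, 0.377, 0.278]
[-0.17, 0.071, 0.398, 0.052, 0.377, 0.278]
[-0.183, 0.078, 0.391, 0.052, 0.377, 0.278]
```

Emit:
apply_moves(
  series=[
    [[-0.127, 0.051, 0.417, 0.052, 0.377, 0.278], [-0.141, 0.057, 0.411, 0.052, 0.377, 0.278], [-0.156, 0.064, 0.405, 0.052, 0.377, 0.278], [-0.17, 0.071, 0.398, 0.052, 0.377, 0.278], [-0.183, 0.078, 0.391, 0.052, 0.377, 0.278]],
  ],
)

```text
clock: 3.48
eef_pos: [323.5, -280.1, 228.4]
tool_rot: [-2.441, 0.083, -1.66]
force: [-0.4, 0.2, -0.2]
width: 85.4
```

```bash
python3 - <<'E'
from h import *
where()
R=rot(-10,45);plan(np.array([421,-244,89])-45*R[:,2],-10,45,5)
E
```

```text
t 3.48 grip [ 311.4 -280.2  242.6] psi -5.1 tilt 40.4 F [-0.41  0.22 -0.18] M [-0.06  0.57 -0.07] w 85.4 q [ 2.07  0.43 -1.14  2.47 -1.1   0.23  0.4 ]
from [ 323.5 -280.1  228.4] to [ 402.7 -240.8  107.6] turn deg [5.1 6.8 0.4]
[-0.144, 0.09, 0.574, 0.169, 0.227, 0.012]
[-0.158, 0.1, 0.569, 0.169, 0.227, 0.012]
[-0.171, 0.11, 0.563, 0.169, 0.227, 0.012]
[-0.184, 0.12, 0.557, 0.169, 0.227, 0.012]
[-0.197, 0.13, 0.55, 0.169, 0.227, 0.012]
```

```bash
cat > kin.py <<'E'
from h import *
lo=np.array([-3.06,-.37,-1.25,.18,-1.1,.23,-2.94]);hi=np.array([3.06,2.12,1.32,2.47,4.24,1.98,2.94])
def fk(q,p):
    o,h,d0,L1,e1,L2,e2,L3,e3,o7=p
    Z=lambda a:Rn.from_euler("z",a).as_matrix();Y=lambda a:Rn.from_euler("y",a).as_matrix()
    R=Z(q[0]+o);x=np.array([0,0,h])+R@[d0,0,0]
    R=R@Y(q[1]);R=R@Z(q[2]);x=x+R@[e1,0,L1]
    R=R@Y(q[3]);x=x+R@[e2,0,0];R=R@Z(q[4]);x=x+R@[0,0,L2]
    R=R@Y(q[5]);x=x+R@[e3,0,0];R=R@Z(q[6]+o7);return x+R@[0,0,L3],R
D=[]
D.append(([1.0771714,.62934406,.03848195,1.51836774,-.02698716,.99628235,-.01997114],[269.7,-591.4,192.0],[3.1415,.0019,-1.143],1))
D.append(([2.08,.56,-1.12,2.47,-1.10,.23,.65],[321.5,-276.2,211.7],[-2.379,.04,-1.503],.2))
E
python3 - <<'E'
from kin import *
s,_=tool();D.append((s["qpos"],s["eef_pos"],s["tool_rot"],1));print(s["qpos"].tolist(),s["eef_pos"].tolist(),s["tool_rot"].tolist())
def res(p):
    r=[]
    for q,x,e,w in D:
        X,R=fk(q,p);r+=list(w*(X-x)/3);r+=list(w*60*Rn.from_matrix(R.T@Rn.from_euler("xyz",e).as_matrix()).as_rotvec())
    return np.r_[r,(np.array(p)[[2,4,6,8]])/60]
best=min((least_squares(res,[-2.2,300,0,350,0,350,0,L3,0,o7],max_nfev=400) for L3 in(150,250) for o7 in(0,1.57,3.14,-1.57)),key=lambda s:s.cost)
print(best.cost,best.x.round(3).tolist(),best.fun.round(2).tolist())
E
```

```text
[2.0739960789904828, 0.43286966669966015, -1.142251720846175, 2.4660727997898957, -1.0991888462784298, 0.23307291879503553, 0.40371815639448344] [323.49155561969326, -280.1364780860287, 228.39590977843088] [-2.441423645810417, 0.0832498322111237, -1.6602055281967392]
4398.461332243486 [-2.184, -134.797, 211.463, 814.332, -220.17, 102.927, -133.246, 517.155, 21.751, 3.869] [5.16, 2.75, -0.17, 0.0, -0.0, -37.51, 3.39, -0.41, -0.51, 15.76, -6.01, 3.65, -0.71, 0.07, 0.27, 70.33, -26.75, 36.78, 3.52, -3.67, -2.22, 0.36]
```

```bash
cat >> kin.py <<'E'
D.append(([2.0739960789904828,0.43286966669966015,-1.142251720846175,2.4660727997898957,-1.0991888462784298,0.23307291879503553,0.40371815639448344],[323.49155561969326,-280.1364780860287,228.39590977843088],[-2.441423645810417,0.0832498322111237,-1.6602055281967392],1))
def fit(D,sg,x0s):
    def res(p):
        r=[]
        for q,x,e,w in D:
            X,R=fk(np.array(q)*sg,p);r+=list(w*(X-x)/3);r+=list(w*60*Rn.from_matrix(R.T@Rn.from_euler("xyz",e).as_matrix()).as_rotvec())
        return np.r_[r,(np.array(p)[[2,4,6,8]])/60]
    return min((least_squares(res,x0,max_nfev=200) for x0 in x0s),key=lambda s:s.cost)
E
python3 - <<'E'
from kin import *
import itertools
for s in itertools.product((1,-1),repeat=4):
    sg=np.array([s[0],1,s[1],1,s[2],1,s[3]])
    b=fit(D,sg,[[(-2.22 if s[0]>0 else -.07),300,0,350,0,350,0,250,0,o7] for o7 in(0,1.57,3.14,-1.57)])
    print(s,round(b.cost,2),b.x.round(2).tolist())
E
```

```text
(1, 1, 1, 1) 4398.46 [-2.18, -134.8, 211.46, 814.33, -220.17, 102.93, -133.25, 517.16, 21.75, 3.87]
(1, 1, 1, -1) 6974.92 [-2.2, -69.82, 187.47, 713.08, -143.02, 113.35, -94.32, 416.35, -12.29, 4.22]
(1, 1, -1, 1) 1950.82 [-2.18, -280.36, 231.81, 7.92, 249.96, 14.69, -155.48, -492.11, -112.28, -3.48]
(1, 1, -1, -1) 1318.94 [-2.18, -285.66, 233.55, -1.04, 253.27, 11.88, -157.95, -503.01, -114.09, 3.19]
(1, -1, 1, 1) 9368.22 [-2.26, -537.4, 259.2, 482.37, 63.52, 195.96, 172.71, -629.73, 17.41, -1.66]
(1, -1, 1, -1) 5973.07 [-2.3, -756.61, 338.23, 118.88, 199.94, 68.51, 63.53, -1062.96, -51.53, 1.85]
(1, -1, -1, 1) 3013.14 [-2.28, -607.58, 275.16, 1224.06, -413.3, 187.7, 96.45, 250.42, 118.47, 3.47]
(1, -1, -1, -1) 4939.06 [-2.28, -602.4, 273.03, 1216.59, -407.41, 189.15, 99.78, 242.5, 116.05, 3.85]
(-1, 1, 1, 1) 3730.99 [-0.16, -11.88, -126.89, 616.52, 204.87, 755.97, 768.84, -884.31, -29.83, -3.74]
(-1, 1, 1, -1) 2605.12 [-0.17, 19.25, -139.44, 573.99, 237.6, 764.25, 786.09, -925.88, -43.0, -3.37]
(-1, 1, -1, 1) 10376.27 [-0.01, -648.46, 178.8, 490.16, 12.0, 431.16, 414.6, -1036.03, -33.07, 1.76]
(-1, 1, -1, -1) 6413.8 [-0.04, -520.67, 132.2, 685.96, -62.08, 502.75, 472.96, -793.81, 2.48, 2.11]
(-1, -1, 1, 1) 1826.16 [0.04, 710.91, -153.11, 1040.15, -166.93, 521.46, 170.28, 1032.46, 18.64, 3.9]
(-1, -1, 1, -1) 4506.42 [0.06, 783.5, -175.95, 1157.08, -209.94, 555.49, 199.62, 1182.05, 42.85, -1.97]
(-1, -1, -1, 1) 688.31 [-0.05, 265.27, 12.1, 646.21, -63.01, 394.68, -19.03, 433.77, 31.9, 2.69]
(-1, -1, -1, -1) 1.46 [-0.04, 329.53, -9.42, 545.59, 11.29, 399.96, 13.43, 342.67, -1.93, -3.18]
```

```bash
cat >> kin.py <<'E'
SG=np.array([-1,1,-1,1,-1,1,-1]);P=np.array([-0.04,329.53,-9.42,545.59,11.29,399.96,13.43,342.67,-1.93,-3.18])
mid=(lo+hi)/2
def ik(grip,psi,th,q0s,P=P,m=.03):
    R1=rot(psi,th);x1=np.array(grip)+18.7*R1[:,2]
    def f(q):
        X,R=fk(q*SG,P);return np.r_[(X-x1)/3,60*Rn.from_matrix(R.T@R1).as_rotvec()/3]
    out=[]
    for q0 in q0s:
        s=least_squares(f,np.clip(q0,lo+m+.01,hi-m-.01),bounds=(lo+m,hi-m),max_nfev=60);out.append((s.cost,s.x))
    return sorted(out,key=lambda a:a[0])
E
python3 - <<'E'
from kin import *
b=fit(D,SG,[P]);print(b.cost,b.x.round(3).tolist(),b.fun.round(2).tolist())
P=b.x
rng=np.random.default_rng(0);q0s=[tool()[0]["qpos"]]+[lo+(hi-lo)*rng.random(7) for _ in range(14)]
for psi in(2,-12,-25):
  for th in(25,35,45,55):
    r=ik([421,-244,89],psi,th,q0s,P);print(psi,th,[(round(c,2),q.round(2).tolist()) for c,q in r[:3]])
E
```

```text
1.4556648102780616 [-0.04, 329.529, -9.417, 545.589, 11.287, 399.961, 13.431, 342.669, -1.935, -3.176] [0.28, 0.13, 0.01, -0.01, -0.0, -0.3, -0.03, 0.13, 0.05, 0.03, -0.32, 0.13, 0.01, -0.03, -0.02, -0.17, -1.54, 0.27, -0.16, 0.19, 0.22, -0.03]
2 25 [(np.float64(0.0), [1.3, 0.77, -0.85, 2.33, 1.96, 0.27, -2.75]), (np.float64(0.03), [0.76, 0.59, -0.12, 2.34, 4.21, 0.26, 1.19]), (np.float64(0.03), [0.76, 0.59, -0.12, 2.34, 4.21, 0.26, 1.19])]
2 35 [(np.float64(0.0), [1.29, 0.78, -0.7, 2.42, 3.17, 0.33, 2.44]), (np.float64(0.0), [1.21, 0.74, -0.59, 2.42, 3.41, 0.34, 2.18]), (np.float64(0.0), [0.92, 0.66, -0.2, 2.42, 3.93, 0.48, 1.6])]
2 45 [(np.float64(0.79), [1.05, 0.75, -0.2, 2.44, 4.07, 0.67, 1.64]), (np.float64(0.79), [1.11, 0.76, -0.29, 2.44, 4.02, 0.62, 1.71]), (np.float64(0.79), [1.12, 0.76, -0.3, 2.44, 4.01, 0.61, 1.72])]
2 55 [(np.float64(2.51), [1.18, 0.88, -0.2, 2.44, 4.21, 0.87, 1.74]), (np.float64(2.51), [1.18, 0.88, -0.2, 2.44, 4.21, 0.87, 1.74]), (np.float64(2.51), [1.18, 0.88, -0.2, 2.44, 4.21, 0.87, 1.74])]
-12 25 [(np.float64(0.0), [1.1, 0.68, -0.66, 2.38, 2.38, 0.29, 
[... 840 characters left out ...]
, -0.59, 2.4, 2.34, 0.39, 2.52]), (np.float64(0.0), [0.72, 0.59, -0.26, 2.4, 2.84, 0.28, 1.99])]
-25 35 [(np.float64(2.25), [0.6, 0.6, -0.07, 2.44, 3.28, 0.4, 1.56]), (np.float64(2.25), [0.6, 0.6, -0.07, 2.44, 3.28, 0.4, 1.56]), (np.float64(2.25), [0.6, 0.6, -0.07, 2.44, 3.28, 0.4, 1.56])]
-25 45 [(np.float64(14.14), [0.68, 0.61, -0.11, 2.44, 3.38, 0.42, 1.52]), (np.float64(14.14), [0.68, 0.61, -0.11, 2.44, 3.38, 0.42, 1.52]), (np.float64(14.14), [0.68, 0.61, -0.11, 2.44, 3.38, 0.42, 1.52])]
-25 55 [(np.float64(35.44), [0.87, 0.65, -0.2, 2.44, 3.67, 0.49, 1.44]), (np.float64(35.44), [0.87, 0.65, -0.2, 2.44, 3.67, 0.49, 1.44]), (np.float64(35.44), [0.88, 0.65, -0.21, 2.44, 3.65, 0.49, 1.45])]
```

```bash
cat >> kin.py <<'E'
def pe(q,grip,psi,th):
    R1=rot(psi,th);x1=np.array(grip)+18.7*R1[:,2];X,R=fk(q*SG,P);return np.round(X-x1,1),np.degrees(Rn.from_matrix(R.T@R1).as_rotvec()).round(1)
E
python3 - <<'E'
from kin import *
q0=[1.2,.74,-.59,2.42,3.4,.34,2.18]
for flip in (0,):
  for psi in(2,10,18):
    for th in(38,42,46):
      r=ik([416,-244,94],psi,th,[q0,[1.05,.75,-.2,2.44,4.,.67,1.64]],m=.008)[0];print(psi,th,round(r[0],2),r[1].round(2),*pe(r[1],[416,-244,94],psi,th))
E
```

```text
2 38 0.0 [ 0.92  0.67 -0.14  2.45  3.97  0.58  1.6 ] [ 0. -0.  0.] [ 0.  0. -0.]
2 42 0.1 [ 0.99  0.71 -0.17  2.46  4.    0.65  1.65] [ 0.1 -0.2  0. ] [ 0.6  1.1 -0. ]
2 46 0.54 [ 1.09  0.76 -0.24  2.46  4.04  0.68  1.7 ] [ 0.3 -0.5 -0. ] [ 1.2  2.7 -0. ]
10 38 0.0 [ 1.34  0.77 -0.64  2.4   3.77  0.28  2.03] [ 0. -0.  0.] [ 0.  0. -0.]
10 42 0.0 [ 1.35  0.8  -0.6   2.42  3.88  0.38  1.98] [ 0. -0.  0.] [ 0.  0. -0.]
10 46 0.0 [ 1.47  0.9  -0.71  2.43  3.76  0.39  2.19] [-0. -0. -0.] [-0. -0.  0.]
18 38 0.08 [ 1.35  0.77 -0.62  2.35  4.23  0.24  1.7 ] [-0.   0.1 -0.1] [-0.3 -1.1 -0. ]
18 42 0.03 [ 1.42  0.83 -0.66  2.36  4.23  0.27  1.77] [-0.   0.2 -0.3] [-0.1 -0.6 -0. ]
18 46 0.0 [ 1.53  0.92 -0.77  2.36  4.17  0.24  1.91] [-0. -0. -0.] [ 0. -0.  0.]
```

```bash
cat >> kin.py <<'E'
def rows(qs,scale=True):
    "tool-unit rows from the measured pose through the FK poses of joint path qs"
    s,R0=tool();x0=s["eef_pos"];out=[]
    for q in qs:
        x,R=fk(np.array(q)*SG,P);d=R0.T@(x-x0)/50;r=np.degrees(Rn.from_matrix(R0.T@R).as_rotvec())/6
        out.append(np.r_[d,r].round(3).tolist());x0,R0=x,R
    return out
E
python3 - <<'E'
from kin import *
g=ik([416,-244,94],6,44,[[1.35,.8,-.5,2.44,3.85,.45,2.0]],m=.015)[0];print(g[0],g[1].round(3))
qc=tool()[0]["qpos"]
for pre in ([345,-244,105,10],[350,-244,110,20],[360,-244,105,25]):
    p=ik(pre[:3],6,pre[3],[g[1]],m=.03)[0];print(pre,round(p[0],3),p[1].round(3))
    qp=p[1].copy();qp[6]-=np.pi
    n=30
    for k in range(0,n+1,5):
        q=qc+(qp-qc)*k/n;x,R=fk(q*SG,P);print("  ",k,x.round(0),"z",R[:,2].round(2),"x",R[:,0].round(2))
    r=np.array(rows([qc+(qp-qc)*k/n for k in range(1,n+1)]));print(np.abs(r).max(0))
E
```

```text
0.01513868370883569 [ 1.295  0.803 -0.514  2.454  3.852  0.51   1.966]
[345, -244, 105, 10] 16.442 [0.507 0.523 0.202 2.44  4.21  0.26  1.242]
   0 [ 323. -280.  228.] z [ 0.65 -0.02 -0.76] x [-0.1  -0.99 -0.06]
   5 [ 271. -249.  156.] z [ 0.41  0.08 -0.91] x [ 0.38 -0.92  0.09]
   10 [ 222. -278.  109.] z [ 0.18 -0.02 -0.98] x [ 0.78 -0.6   0.16]
   15 [ 224. -335.   95.] z [ 0.12 -0.22 -0.97] x [ 0.98 -0.1   0.14]
   20 [ 282. -360.   98.] z [ 0.22 -0.33 -0.92] x [0.89 0.45 0.05]
   25 [ 346. -322.   95.] z [ 0.34 -0.26 -0.9 ] x [ 0.5   0.86 -0.06]
   30 [ 357. -250.   79.] z [ 0.31 -0.1  -0.94] x [-0.07  0.99 -0.13]
[0.317 0.346 0.135 0.514 0.314 1.102]
[350, -244, 110, 20] 31.05 [ 1.376  0.689 -0.545  2.439  4.107  0.26   1.724]
   0 [ 323. -280.  228.] z [ 0.65 -0.02 -0.76] x [-0.1  -0.99 -0.06]
   5 [ 275. -257.  171.] z [ 0.47  0.07 -0.88] x [ 0.39 -0.91  0.14]
   10 [ 232. -284.  128.] z [ 0.31  0.   -0.95] x [ 0.79 -0.56  0.25]
   15 [ 231. -336.  106.] z [ 0.27 -0.14 -0.95] x [ 0.96 -0.04  0.27]
   20 [ 279. -364.  102.] z [ 0.37 -0.23 -0.9 ] x [0.84 0.5  0.22]
   25 [ 342. -334.   99.] z [ 0.51 -0.14 -0.85] x [0.43 0.9  0.11]
   30 [ 369. -252.   83.] z [ 0.55  0.09 -0.83] x [-0.15  0.99  0.01]
[0.369 0.289 0.096 0.381 0.509 1.074]
[360, -244, 105, 25] 0.232 [ 0.993  0.547 -0.236  2.44   4.21   0.26   1.392]
   0 [ 323. -280.  228.] z [ 0.65 -0.02 -0.76] x [-0.1  -0.99 -0.06]
   5 [ 273. -254.  166.] z [ 0.44  0.07 -0.9 ] x [ 0.38 -0.92  0.12]
   10 [ 228. -285.  124.] z [ 0.25 -0.03 -0.97] x [ 0.78 -0.59  0.22]
   15 [ 232. -340.  110.] z [ 0.2  -0.2  -0.96] x [ 0.97 -0.08  0.22]
   20 [ 288. -365.  112.] z [ 0.31 -0.29 -0.9 ] x [0.87 0.46 0.15]
   25 [ 352. -325.  108.] z [ 0.45 -0.2  -0.87] x [0.48 0.88 0.05]
   30 [ 368. -243.   88.] z [ 0.44  0.02 -0.9 ] x [-0.09  1.   -0.02]
[0.345 0.312 0.097 0.454 0.437 1.073]
```

```bash
cat > path1.py <<'E'
from kin import *
import sys
QP=np.array([0.993,0.547,-0.236,2.44,4.21,0.26,1.392-np.pi])
Q0=np.array([2.074,.433,-1.142,2.466,-1.099,.233,.404]);n=35
a,b=int(sys.argv[1]),int(sys.argv[2])
s,_=tool();print("q",s["qpos"].round(2),"want",(Q0+(QP-Q0)*a/n).round(2),s["clock"])
for i,r in enumerate(rows([Q0+(QP-Q0)*k/n for k in range(a+1,b+1)])): print(r, end=",\n" if i%5==4 else ",")
E
python3 path1.py 0 10
```

```text
q [ 2.07  0.43 -1.14  2.47 -1.1   0.23  0.4 ] want [ 2.07  0.43 -1.14  2.47 -1.1   0.23  0.4 ] 3.475
[-0.135, 0.268, 0.085, -0.367, 0.014, -0.901],[-0.133, 0.264, 0.08, -0.385, -0.222, -0.831],[-0.12, 0.262, 0.079, -0.388, -0.207, -0.835],[-0.107, 0.26, 0.079, -0.389, -0.191, -0.839],[-0.094, 0.256, 0.079, -0.388, -0.174, -0.844],
[-0.079, 0.251, 0.078, -0.387, -0.156, -0.848],[-0.064, 0.246, 0.077, -0.383, -0.138, -0.853],[-0.047, 0.24, 0.076, -0.379, -0.118, -0.858],[-0.031, 0.233, 0.075, -0.373, -0.098, -0.864],[-0.014, 0.225, 0.074, -0.365, -0.077, -0.869],
```

Emit:
apply_moves(
  series=[
    [[-0.135, 0.268, 0.085, -0.367, 0.014, -0.901], [-0.133, 0.264, 0.08, -0.385, -0.222, -0.831], [-0.12, 0.262, 0.079, -0.388, -0.207, -0.835], [-0.107, 0.26, 0.079, -0.389, -0.191, -0.839], [-0.094, 0.256, 0.079, -0.388, -0.174, -0.844]],
  ],
)

```text
clock: 4.1
eef_pos: [281.8, -257.8, 176.7]
tool_rot: [-2.655, -0.098, -1.242]
force: [0.2, 0.3, 0.7]
width: 85.1
```

```bash
python3 path1.py 5 15; python3 -c "
from h import *
where()"
```

```text
q [ 1.79  0.37 -0.84  2.46 -0.68  0.29  0.43] want [ 1.92  0.45 -1.01  2.46 -0.34  0.24  0.1 ] 4.1
[-0.157, 0.26, 0.124, -0.372, -0.109, -0.8],[-0.064, 0.246, 0.077, -0.383, -0.138, -0.853],[-0.047, 0.24, 0.076, -0.379, -0.118, -0.858],[-0.031, 0.233, 0.075, -0.373, -0.098, -0.864],[-0.014, 0.225, 0.074, -0.365, -0.077, -0.869],
[0.004, 0.216, 0.073, -0.356, -0.055, -0.874],[0.022, 0.207, 0.071, -0.346, -0.033, -0.879],[0.04, 0.197, 0.07, -0.334, -0.011, -0.884],[0.058, 0.187, 0.068, -0.321, 0.012, -0.889],[0.077, 0.176, 0.067, -0.307, 0.035, -0.894],
t 4.1 grip [ 273.  -259.1  193.2] psi 18.8 tilt 28.4 F [0.18 0.32 0.71] M [-0.06  0.49  0.04] w 85.1 q [ 1.79  0.37 -0.84  2.46 -0.68  0.29  0.43]
```

Emit:
apply_moves(
  series=[
    [[-0.157, 0.26, 0.124, -0.372, -0.109, -0.8], [-0.064, 0.246, 0.077, -0.383, -0.138, -0.853], [-0.047, 0.24, 0.076, -0.379, -0.118, -0.858], [-0.031, 0.233, 0.075, -0.373, -0.098, -0.864], [-0.014, 0.225, 0.074, -0.365, -0.077, -0.869]],
  ],
)

```text
clock: 4.72
eef_pos: [238.3, -273.7, 134.7]
tool_rot: [-2.918, -0.198, -0.8]
force: [0.2, 1.4, -0.1]
width: 85.8
```

Emit:
apply_moves(
  series=[
    [[0.004, 0.216, 0.073, -0.356, -0.055, -0.874], [0.022, 0.207, 0.071, -0.346, -0.033, -0.879], [0.04, 0.197, 0.07, -0.334, -0.011, -0.884], [0.058, 0.187, 0.068, -0.321, 0.012, -0.889], [0.077, 0.176, 0.067, -0.307, 0.035, -0.894]],
  ],
)

```text
clock: 5.35
eef_pos: [227.3, -325.8, 119.1]
tool_rot: [3.092, -0.225, -0.326]
force: [-0.2, -0.2, 0.2]
width: 85.5
```

```bash
python3 path1.py 15 25; python3 -c "
from h import *
where()"
```

```text
q [ 0.78  0.37  0.28  2.47 -1.08  0.23  1.75] want [ 1.61  0.48 -0.75  2.45  1.18  0.24 -0.52] 5.35
[-0.068, 0.026, 0.148, -0.364, 0.117, -0.881],[0.114, 0.154, 0.064, -0.274, 0.081, -0.903],[0.132, 0.142, 0.063, -0.256, 0.104, -0.906],[0.149, 0.129, 0.062, -0.237, 0.127, -0.91],[0.166, 0.117, 0.061, -0.217, 0.149, -0.912],
[0.183, 0.104, 0.06, -0.196, 0.171, -0.915],[0.199, 0.091, 0.059, -0.174, 0.192, -0.917],[0.213, 0.078, 0.058, -0.151, 0.213, -0.918],[0.227, 0.064, 0.058, -0.128, 0.232, -0.919],[0.24, 0.051, 0.058, -0.103, 0.251, -0.92],
t 5.35 grip [ 223.7 -323.6  137.3] psi 71.3 tilt 13.2 F [-0.21 -0.21  0.2 ] M [0.15 0.22 0.04] w 85.5 q [ 0.78  0.37  0.28  2.47 -1.08  0.23  1.75]
```

```bash
cat > path2.py <<'E'
from kin import *
import sys
def seg(way,per=.9):
    "waypoints -> q list with row steps below limits"
    qs=[]
    for a,b in zip(way[:-1],way[1:]):
        a,b=np.array(a),np.array(b)
        for n in range(1,60):
            L=[a+(b-a)*k/n for k in range(n+1)];m=0
            for u,v in zip(L[:-1],L[1:]):
                x,R=fk(u*SG,P);y,S=fk(v*SG,P);m=max(m,np.abs(R.T@(y-x)).max()/50,np.abs(np.degrees(Rn.from_matrix(R.T@S).as_rotvec())).max()/6,np.abs(v-u).max()/.25)
            if m<per: break
        qs+=L[1:]
    return qs
def show(qs,a,b,ev=3):
    s,_=tool();print("t",round(s["clock"],2),"q",s["qpos"].round(2),"want",np.round(qs[a-1],2) if a else "",len(qs))
    for i,r in enumerate(rows(qs[a:b])): print(r, end=",\n" if i%5==4 else ",")
E
python3 - <<'E'
from path2 import *
q0=tool()[0]["qpos"];A=[1.2,.5,0,2.2,0.2,.6,.7];B=[1.2,.45,0,2.3,3.2,.6,-.9]
Q=seg([q0,A,B]);print(len(Q))
for k in range(0,len(Q),2): x,R=fk(Q[k]*SG,P);print(k,x.round(0),R[:,2].round(2),Q[k].round(2))
np.save("Q.npy",Q);show(Q,0,10)
E
```

```text
24
0 [ 216. -310.  113.] [ 0.18 -0.06 -0.98] [ 0.85  0.39  0.23  2.42 -0.87  0.29  1.57]
2 [ 187. -316.  103.] [ 0.1   0.05 -0.99] [ 0.99  0.43  0.14  2.33 -0.44  0.42  1.22]
4 [ 125. -341.   98.] [-0.06  0.11 -0.99] [ 1.13  0.48  0.05  2.24 -0.01  0.54  0.87]
6 [  57. -379.  103.] [-0.23  0.05 -0.97] [1.2  0.5  0.   2.21 0.37 0.6  0.61]
8 [  13. -418.  117.] [-0.36 -0.08 -0.93] [1.2  0.49 0.   2.22 0.7  0.6  0.43]
10 [ -14. -467.  138.] [-0.43 -0.23 -0.87] [1.2  0.49 0.   2.23 1.03 0.6  0.26]
12 [ -20. -520.  163.] [-0.45 -0.4  -0.8 ] [1.2  0.48 0.   2.24 1.37 0.6  0.08]
14 [  -5. -570.  189.] [-0.4  -0.56 -0.73] [ 1.2   0.48  0.    2.25  1.7   0.6  -0.1 ]
16 [  28. -611.  213.] [-0.3  -0.69 -0.66] [ 1.2   0.47  0.    2.26  2.03  0.6  -0.28]
18 [  77. -638.  233.] [-0.15 -0.79 -0.6 ] [ 1.2   0.46  0.    2.27  2.37  0.6  -0.46]
20 [ 135. -647.  246.] [ 0.03 -0.83 -0.56] [ 1.2   0.46  0.    2.28  2.7   0.6  -0.63]
22 [ 197. -637.  252.] [ 0.21 -0.81 -0.55] [ 1.2   0.45  0.    2.29  3.03  0.6  -0.81]
t 5.35 q [ 0.78  0.37  0.28  2.47 -1.08  0.23  1.75] want  24
[-0.33, -0.239, 0.032, 0.466, -0.273, -0.087],[-0.196, 0.091, 0.071, 0.467, -0.45, -0.056],[-0.347, 0.205, 0.037, 0.328, -0.623, -0.009],[-0.473, 0.347, 0.006, 0.143, -0.761, 0.049],[-0.568, 0.511, -0.015, -0.079, -0.853, 0.119],
[-0.626, 0.691, -0.024, -0.324, -0.892, 0.203],[-0.437, 0.449, -0.029, -0.669, -0.59, -0.47],[-0.388, 0.48, -0.029, -0.717, -0.525, -0.472],[-0.336, 0.508, -0.031, -0.759, -0.456, -0.474],[-0.281, 0.531, -0.033, -0.795, -0.383, -0.476],
```

Emit:
apply_moves(
  series=[
    [[-0.33, -0.239, 0.032, 0.466, -0.273, -0.087], [-0.196, 0.091, 0.071, 0.467, -0.45, -0.056], [-0.347, 0.205, 0.037, 0.328, -0.623, -0.009], [-0.473, 0.347, 0.006, 0.143, -0.761, 0.049], [-0.568, 0.511, -0.015, -0.079, -0.853, 0.119]],
  ],
)

```text
clock: 5.98
eef_pos: [123.9, -340.6, 97.4]
tool_rot: [-3.055, 0.088, -0.311]
force: [-0.2, -0.4, -0.6]
width: 85.2
```

```bash
python3 - <<'E'
from path2 import *
show(np.load("Q.npy"),5,15)
E
```

```text
t 5.97 q [ 0.7   0.56  0.63  2.26 -0.53  0.61  1.43] want [ 1.13  0.48  0.05  2.24 -0.01  0.54  0.87] 24
[-0.599, 0.692, -0.031, -0.348, -0.866, 0.177],[-0.437, 0.449, -0.029, -0.669, -0.59, -0.47],[-0.388, 0.48, -0.029, -0.717, -0.525, -0.472],[-0.336, 0.508, -0.031, -0.759, -0.456, -0.474],[-0.281, 0.531, -0.033, -0.795, -0.383, -0.476],
[-0.225, 0.55, -0.035, -0.825, -0.307, -0.478],[-0.167, 0.564, -0.038, -0.848, -0.228, -0.479],[-0.108, 0.574, -0.041, -0.865, -0.148, -0.48],[-0.047, 0.58, -0.045, -0.874, -0.066, -0.48],[0.013, 0.581, -0.048, -0.876, 0.016, -0.48],
```

Emit:
apply_moves(
  series=[
    [[-0.599, 0.692, -0.031, -0.348, -0.866, 0.177], [-0.437, 0.449, -0.029, -0.669, -0.59, -0.47], [-0.388, 0.48, -0.029, -0.717, -0.525, -0.472], [-0.336, 0.508, -0.031, -0.759, -0.456, -0.474], [-0.281, 0.531, -0.033, -0.795, -0.383, -0.476]],
  ],
)

```text
clock: 6.6
eef_pos: [-2.4, -442.2, 126.9]
tool_rot: [2.936, 0.397, -0.129]
force: [0.2, -0.2, 0.4]
width: 85.5
```

```bash
python3 - <<'E'
from path2 import *
show(np.load("Q.npy"),10,20)
E
```

```text
t 6.6 q [ 0.53  0.67  0.91  2.27 -0.2   0.38  1.4 ] want [1.2  0.49 0.   2.22 0.87 0.6  0.34] 24
[-0.235, 0.546, -0.031, -0.8, -0.321, -0.467],[-0.167, 0.564, -0.038, -0.848, -0.228, -0.479],[-0.108, 0.574, -0.041, -0.865, -0.148, -0.48],[-0.047, 0.58, -0.045, -0.874, -0.066, -0.48],[0.013, 0.581, -0.048, -0.876, 0.016, -0.48],
[0.073, 0.577, -0.052, -0.871, 0.098, -0.48],[0.133, 0.569, -0.056, -0.859, 0.18, -0.479],[0.192, 0.556, -0.059, -0.84, 0.259, -0.478],[0.249, 0.539, -0.063, -0.815, 0.337, -0.477],[0.305, 0.518, -0.066, -0.782, 0.412, -0.475],
```

Emit:
apply_moves(
  series=[
    [[-0.235, 0.546, -0.031, -0.8, -0.321, -0.467], [-0.167, 0.564, -0.038, -0.848, -0.228, -0.479], [-0.108, 0.574, -0.041, -0.865, -0.148, -0.48], [-0.047, 0.58, -0.045, -0.874, -0.066, -0.48], [0.013, 0.581, -0.048, -0.876, 0.016, -0.48]],
  ],
)

```text
clock: 7.22
eef_pos: [-1.5, -533.7, 169.6]
tool_rot: [2.731, 0.498, 0.057]
force: [9.4, -9.1, -2.6]
width: 85.4
```

```bash
python3 - <<'E'
from path2 import *
show(np.load("Q.npy"),15,24)
E
```

```text
t 7.22 q [ 0.37  0.82  1.21  2.29 -1.1   0.23  2.5 ] want [ 1.2   0.48  0.    2.25  1.7   0.6  -0.1 ] 24
[-0.174, 1.325, -0.106, -2.34, -0.268, -1.16],[0.133, 0.569, -0.056, -0.859, 0.18, -0.479],[0.192, 0.556, -0.059, -0.84, 0.259, -0.478],[0.249, 0.539, -0.063, -0.815, 0.337, -0.477],[0.305, 0.518, -0.066, -0.782, 0.412, -0.475],
[0.358, 0.492, -0.069, -0.744, 0.484, -0.473],[0.408, 0.463, -0.071, -0.7, 0.551, -0.471],[0.456, 0.43, -0.072, -0.65, 0.614, -0.468],[0.5, 0.393, -0.073, -0.595, 0.673, -0.466],
```

```bash
cat > sim.py <<'E'
from path2 import *
def err(q,x1,R1):
    x,R=fk(q*SG,P);return np.r_[(x1-x)/300,R@Rn.from_matrix(R.T@R1).as_rotvec()]
def jac(q):
    x,R=fk(q*SG,P);J=np.zeros((6,7))
    for i in range(7):
        d=q.copy();d[i]+=1e-4;J[:,i]=-0+np.r_[(fk(d*SG,P)[0]-x)/300,Rn.from_matrix(fk(d*SG,P)[1]@R.T).as_rotvec()]/1e-4
    return J
def go(q,x1,R1,lam=.03,it=6,post=None,kp=0.,W=None):
    for _ in range(it):
        free=np.ones(7,bool)
        for _ in range(4):
            J=jac(q)*free;e=err(q,x1,R1);Jp=J.T@np.linalg.inv(J@J.T+lam**2*np.eye(6));dq=Jp@e
            if post is not None: dq=dq+(np.eye(7)-Jp@J)@((post-q)*kp)*free
            bad=((q+dq>hi-.002)|(q+dq<lo+.002))&free
            if not bad.any(): break
            free&=~bad
        q=np.clip(q+np.clip(dq,-.15,.15),lo+.003,hi-.003)
    return q
def run(q,rws,**k):
    x,R=fk(q*SG,P)
    for r in rws:
        r=np.array(r);x=x+R@r[:3]*50;R=R@Rn.from_rotvec(np.radians(r[3:]*6)).as_matrix();q=go(q,x,R,**k)
    return q,x,R
E
python3 - <<'E'
from sim import *
q0=np.array([.78,.37,.28,2.467,-1.08,.233,1.75])
A=[1.2,.5,0,2.2,0.2,.6,.7]
def rl(Q,q0):
    x0,R0=fk(q0*SG,P);o=[]
    for q in Q:
        x,R=fk(q*SG,P);o.append(np.r_[R0.T@(x-x0)/50,np.degrees(Rn.from_matrix(R0.T@R).as_rotvec())/6]);x0,R0=x,R
    return o
Q=np.load("Q.npy");r=rl(Q[:15],q0);mid=(lo+hi)/2
home=np.array([1.077,.628,.038,1.517,-.027,.996,-.02])
for nm,k in [("pinv",{}),("mid",dict(post=mid,kp=.1)),("home",dict(post=home,kp=.1)),("home.02",dict(post=home,kp=.02)),("home1",dict(post=home,kp=.5))]:
    q=q0
    for i in(0,5,10):
        q,_,_=run(q,r[i:i+5],**k);print(nm,i+5,q.round(2))
print("real [.70 .56 .63 2.26 -.53 .61 1.43] [.53 .67 .91 2.27 -.20 .38 1.40] [.37 .82 1.21 2.29 -1.1 .23 2.5]")
h=np.array([1.077,.629,.038,1.518,-.027,.996,-.02])
r1=[[-0.567,-0.418,0.049,0.74,0.147,0.356],[-0.583,-0.392,0.071,0.74,0.147,0.356],[-0.598,-0.364,0.091,0.74,0.147,0.356],[-0.613,-0.333,0.109,0.74,0.147,0.356],[-0.626,-0.301,0.124,0.74,0.147,0.356],[-0.639,-0.268,0.136,0.74,0.147,0.356],[-0.651,-0.233,0.146,0.74,0.147,0.356],[-0.661,-0.197,0.152,0.74,0.147,0.356],[-0.67,-0.16,0.156,0.74,0.147,0.356],[-0.678,-0.123,0.157,0.74,0.147,0.356]]
for nm,k in [("pinv",{}),("mid",dict(post=mid,kp=.1)),("home",dict(post=home,kp=.1))]: print(nm,run(h,r1,**k)[0].round(2))
print("real [2.08 .56 -1.12 2.47 -1.1 .23 .65]")
E
```

```text
pinv 5 [ 0.66  0.56  0.66  2.25 -0.54  0.63  1.42]
pinv 10 [ 0.53  0.68  0.93  2.23 -0.21  0.4   1.41]
pinv 15 [ 0.36  0.85  1.21  2.16 -0.91  0.24  2.3 ]
mid 5 [ 1.46  0.5  -0.38  2.24  0.35  0.57  0.5 ]
mid 10 [1.15 0.49 0.06 2.22 0.83 0.58 0.38]
mid 15 [ 0.88  0.5   0.4   2.25  1.71  0.41 -0.15]
home 5 [ 1.29  0.48 -0.16  2.24  0.16  0.55  0.69]
home 10 [1.08 0.49 0.16 2.22 0.77 0.55 0.44]
home 15 [ 1.08  0.48  0.15  2.25  1.7   0.53 -0.11]
home.02 5 [ 0.92  0.5   0.32  2.24 -0.25  0.56  1.12]
home.02 10 [0.81 0.54 0.5  2.22 0.47 0.44 0.74]
home.02 15 [ 0.72  0.55  0.63  2.25  1.73  0.29 -0.2 ]
home1 5 [ 1.33  0.49 -0.21  2.24  0.21  0.55  0.65]
home1 10 [1.09 0.49 0.14 2.22 0.78 0.55 0.43]
home1 15 [ 1.2   0.48 -0.01  2.25  1.68  0.61 -0.08]
real [.70 .56 .63 2.26 -.53 .61 1.43] [.53 .67 .91 2.27 -.20 .38 1.40] [.37 .82 1.21 2.29 -1.1 .23 2.5]
pinv [ 1.8   0.57 -0.84  2.39 -1.08  0.34  0.62]
mid [ 1.9   0.63 -0.99  2.32 -0.63  0.35  0.17]
home [ 1.77  0.56 -0.84  2.39 -1.02  0.31  0.54]
real [2.08 .56 -1.12 2.47 -1.1 .23 .65]
```

```bash
cat >> sim.py <<'E'
def follow(q,way,**k):
    "rows built from FK of nominal joint waypoints, simulated with pinv from q"
    xs,Rs=fk(q*SG,P);Qs=seg([q]+way);out=[];traj=[q];x,R=xs,Rs
    for n in Qs:
        x1,R1=fk(n*SG,P);q=go(q,x1,R1,it=4,**k);traj.append(q)
        out.append(np.r_[R.T@(x1-x)/50,np.degrees(Rn.from_matrix(R.T@R1).as_rotvec())/6]);x,R=x1,R1
    return q,np.array(out),np.array(traj),np.linalg.norm(fk(q*SG,P)[0]-x)
E
cat > srch.py <<'E'
from sim import *
import time
q=tool()[0]["qpos"];print(q.round(3))
T0=time.time()
for q1 in(1.0,1.5):
 for (q2,q4,q6) in((.45,1.8,1.0),(.3,1.9,1.1),(.5,2.1,.9)):
  for q3 in(0,-.5):
   for q7 in(1.,0):
    w=[[q1,q2,q3,q4,0,q6,q7],[q1,q2,q3,q4,1.5,q6,q7-1],[q1,q2,q3,q4,3.1,q6,q7-2]]
    f,r,t,e=follow(q,w);zs=min(fk(a*SG,P)[0][2] for a in t)
    print(q1,q2,q4,q6,q3,q7,"->",f.round(2),len(r),round(e),round(zs)); 
  if time.time()-T0>300: break
E
python3 srch.py
```

```text
[ 0.372  0.817  1.208  2.291 -1.101  0.234  2.504]
1.0 0.45 1.8 1.0 0 1.0 -> [ 0.45  0.56  0.79  1.8   3.13  0.99 -1.43] 44 0 88
1.0 0.45 1.8 1.0 0 0 -> [ 0.45  0.56  0.79  1.8   3.13  0.99 -2.43] 44 0 88
1.0 0.45 1.8 1.0 -0.5 1.0 -> [ 0.19  0.47  0.62  1.8   3.13  0.99 -1.53] 48 0 59
1.0 0.45 1.8 1.0 -0.5 0 -> [ 0.19  0.47  0.61  1.8   3.13  0.99 -2.53] 48 0 59
1.0 0.3 1.9 1.1 0 1.0 -> [ 0.28  0.43  0.96  1.91  3.11  1.09 -1.4 ] 48 0 100
1.0 0.3 1.9 1.1 0 0 -> [ 0.28  0.43  0.96  1.91  3.11  1.09 -2.4 ] 47 0 100
1.0 0.3 1.9 1.1 -0.5 1.0 -> [-0.1   0.38  0.91  1.9   3.11  1.08 -1.5 ] 51 0 74
1.0 0.3 1.9 1.1 -0.5 0 -> [-0.1   0.38  0.91  1.9   3.11  1.08 -2.5 ] 51 0 74
1.0 0.5 2.1 0.9 0 1.0 -> [ 0.74  0.52  0.34  2.1   3.18  0.9  -1.21] 40 0 62
1.0 0.5 2.1 0.9 0 0 -> [ 0.69  0.53  0.4   2.1   3.19  0.9  -2.25] 40 0 62
1.0 0.5 2.1 0.9 -0.5 1.0 -> [-0.42  0.63  1.23  1.62 -0.49  0.3   1.76] 45 71 38
1.0 0.5 2.1 0.9 -0.5 0 -> [-0.44  0.63  1.26  1.67 -0.77  0.23  1.05] 45 65 38
1.5 0.45 1.8 1.0 0 1.0 -> [ 0.95  0.56  0.79  1.8   3.13  0.99 -1.43] 42 0 88
1.5 0.45 1.8 1.0 0 0 -> [ 0.95  0.56  0.79  1.8   3.13  0.99 -2.43] 49 0 88
1.5 0.45 1.8 1.0 -0.5 1.0 -> [ 0.66  0.48  0.65  1.8   3.13  0.99 -1.55] 46 0 59
1.5 0.45 1.8 1.0 -0.5 0 -> [ 0.67  0.48  0.64  1.8   3.13  0.99 -2.55] 45 0 59
1.5 0.3 1.9 1.1 0 1.0 -> [ 0.78  0.43  0.96  1.91  3.11  1.09 -1.4 ] 46 0 100
1.5 0.3 1.9 1.1 0 0 -> [ 0.78  0.43  0.96  1.91  3.11  1.09 -2.4 ] 52 0 100
1.5 0.3 1.9 1.1 -0.5 1.0 -> [ 0.4   0.38  0.9   1.9   3.11  1.08 -1.5 ] 50 0 74
1.5 0.3 1.9 1.1 -0.5 0 -> [ 0.4   0.38  0.9   1.9   3.11  1.08 -2.5 ] 49 0 74
1.5 0.5 2.1 0.9 0 1.0 -> [ 1.19  0.53  0.41  2.1   3.19  0.9  -1.25] 39 0 62
1.5 0.5 2.1 0.9 0 0 -> [ 0.27  0.88  1.31  1.85  1.55  0.26 -1.28] 45 84 62
1.5 0.5 2.1 0.9 -0.5 1.0 -> [ 0.07  0.65  1.27  1.61 -0.64  0.32  1.9 ] 42 71 38
1.5 0.5 2.1 0.9 -0.5 0 -> [ 0.07  0.64  1.28  1.62 -0.67  0.33  0.94] 43 71 38
```

```bash
cat > srch2.py <<'E'
from sim import *
q=tool()[0]["qpos"];qg=ik([416,-244,94],6,44,[[1.3,.8,-.5,2.45,3.85,.5,1.97]],m=.015)[0][1];qg[6]-=np.pi
qp=np.array([.993,.547,-.236,2.44,4.21,.26,1.392-np.pi])
def rp(x,psi,th):
    R=rot(psi,th)@np.diag([-1,-1,1.]);return np.array(x)+18.7*R[:,2],R
for (q1,q2,q4,q6,q7) in((1.0,.5,2.1,.9,1),(1.0,.45,1.95,.95,1),(1.2,.45,1.95,.95,1),(1.0,.45,1.8,1,1)):
    f,r,t,e=follow(q,[[q1,q2,0,q4,0,q6,q7],[q1,q2,0,q4,1.5,q6,q7-1],[q1,q2,0,q4,3.1,q6,q7-2]])
    zs=[fk(a*SG,P)[0] for a in t];print(q1,q2,q4,"->",f.round(2),len(r),round(e),"lowest",min(zs,key=lambda a:a[2]).round(0))
    for pz in ([380,-244,101,38],[370,-244,103,32],[360,-244,105,25]):
        # nominal from f to ik(pre)
        p=ik(pz[:3],6,pz[3],[f+np.r_[0,0,0,0,0,0,np.pi]],m=.02)[0];w=p[1].copy();w[6]-=np.pi
        f2,r2,t2,e2=follow(f,[w]);f3,r3,t3,e3=follow(f2,[qg])
        print("   ",pz,round(p[0],2),"pre",f2.round(2),len(r2),round(e2,1),"goal",f3.round(2),len(r3),round(e3,1))
E
python3 srch2.py
```

```text
1.0 0.5 2.1 -> [ 0.74  0.52  0.34  2.1   3.18  0.9  -1.21] 40 0 lowest [ 123. -381.   62.]
    [380, -244, 101, 38] 0.22 pre [ 1.16  0.66 -0.3   2.45  4.2   0.46 -1.58] 14 0.0 goal [ 1.11  0.76 -0.25  2.45  4.07  0.67 -1.41] 2 0.0
    [370, -244, 103, 32] 0.0 pre [ 1.1   0.6  -0.29  2.45  4.17  0.36 -1.62] 15 0.0 goal [ 1.1   0.76 -0.23  2.45  4.08  0.68 -1.42] 3 0.0
    [360, -244, 105, 25] 0.18 pre [ 1.01  0.55 -0.26  2.44  4.21  0.25 -1.75] 16 0.0 goal [ 1.05  0.75 -0.17  2.45  4.11  0.72 -1.46] 4 0.0
1.0 0.45 1.95 -> [ 0.55  0.51  0.61  1.95  3.17  0.95 -1.34] 41 0 lowest [ 138. -428.   78.]
    [380, -244, 101, 38] 0.21 pre [ 1.11  0.65 -0.23  2.45  4.23  0.5  -1.62] 15 0.0 goal [ 1.07  0.75 -0.19  2.45  4.1   0.7  -1.45] 3 0.0
    [370, -244, 103, 32] 0.0 pre [ 1.03  0.59 -0.2   2.45  4.23  0.41 -1.69] 15 0.0 goal [ 1.03  0.75 -0.15  2.45  4.12  0.72 -1.47] 3 0.0
    [360, -244, 105, 25] 0.32 pre [ 0.97  0.54 -0.2   2.45  4.21  0.28 -1.75] 16 0.0 goal [ 1.02  0.75 -0.13  2.45  4.12  0.73 -1.48] 4 0.0
1.2 0.45 1.95 -> [ 0.75  0.51  0.61  1.95  3.17  0.95 -1.34] 41 0 lowest [ 101
[... 248 characters left out ...]
04  0.75 -0.16  2.45  4.11  0.72 -1.47] 3 0.0
    [360, -244, 105, 25] 46.57 pre [ 0.3   0.55  0.24  2.45  3.36  0.26 -1.28] 17 0.0 goal [ 1.14  0.77 -0.29  2.45  4.05  0.64 -1.38] 9 0.0
1.0 0.45 1.8 -> [ 0.45  0.56  0.79  1.8   3.13  0.99 -1.43] 44 0 lowest [ 148. -466.   88.]
    [380, -244, 101, 38] 45.01 pre [ 0.31  0.55  0.25  2.43  3.59  0.27 -1.64] 15 0.0 goal [ 0.94  0.74 -0.03  2.45  4.17  0.79 -1.54] 9 0.0
    [370, -244, 103, 32] 6.22 pre [ 0.84  0.57 -0.08  2.45  4.07  0.37 -1.71] 22 0.0 goal [ 0.98  0.75 -0.07  2.45  4.15  0.77 -1.51] 4 0.0
    [360, -244, 105, 25] 13.19 pre [ 0.69  0.52 -0.05  2.45  3.75  0.23 -1.56] 18 0.0 goal [ 1.08  0.75 -0.2   2.45  4.09  0.69 -1.44] 7 0.0
```

```bash
python3 - <<'E'
from sim import *
q=tool()[0]["qpos"]
f,r,t,e=follow(q,[[1.0,.45,0,1.95,0,.95,1],[1.0,.45,0,1.95,1.5,.95,0],[1.0,.45,0,1.95,3.1,.95,-1]])
np.save("T.npy",t)
for i,a in enumerate(r): print(a.round(2).tolist(),end=",\n" if i%5==4 else ",")
for a in t[::6]: print(fk(a*SG,P)[0].round(0),a.round(2))
E
```

```text
[0.77, -0.19, 0.13, 0.52, 0.88, 0.14],[0.72, -0.22, 0.09, 0.55, 0.81, 0.14],[0.66, -0.23, 0.06, 0.57, 0.73, 0.13],[0.6, -0.25, 0.02, 0.58, 0.63, 0.12],[0.54, -0.25, -0.02, 0.58, 0.53, 0.11],
[0.48, -0.25, -0.06, 0.56, 0.43, 0.09],[0.42, -0.25, -0.1, 0.52, 0.32, 0.08],[0.35, -0.24, -0.14, 0.47, 0.22, 0.07],[0.29, -0.22, -0.18, 0.41, 0.11, 0.07],[0.22, -0.2, -0.23, 0.33, 0.01, 0.07],
[0.16, -0.17, -0.27, 0.23, -0.08, 0.09],[0.1, -0.13, -0.3, 0.13, -0.15, 0.11],[0.04, -0.09, -0.34, 0.02, -0.22, 0.14],[-0.01, -0.04, -0.38, -0.1, -0.26, 0.18],[-0.54, 0.34, -0.03, -0.48, -0.75, 0.09],
[-0.51, 0.38, -0.03, -0.54, -0.71, 0.09],[-0.48, 0.42, -0.03, -0.59, -0.67, 0.09],[-0.45, 0.46, -0.03, -0.64, -0.62, 0.09],[-0.41, 0.49, -0.03, -0.69, -0.57, 0.09],[-0.37, 0.52, -0.03, -0.73, -0.52, 0.09],
[-0.33, 0.55, -0.03, -0.77, -0.46, 0.09],[-0.29, 0.57, -0.03, -0.8, -0.4, 0.09],[-0.24, 0.59, -0.03, -0.83, -0.34, 0.09],[-0.2, 0.61, -0.03, -0.85, -0.27, 0.09],[-0.15, 0.62, -0.03, -0.87, -0.2, 0.09],
[-0.1, 0.63, -0.03, -0.89, -0.14, 0.09],[-0.05, 0.64, -0.03, -0.89, -0.07, 0.09],[-0.0, 0.63, -0.03, -0.89
[... 263 characters left out ...]
.03, -0.78, 0.42, 0.05],
[0.34, 0.53, -0.03, -0.75, 0.48, 0.05],[0.38, 0.51, -0.03, -0.71, 0.53, 0.05],[0.41, 0.48, -0.03, -0.67, 0.58, 0.05],[0.45, 0.45, -0.03, -0.63, 0.63, 0.05],[0.48, 0.42, -0.03, -0.58, 0.67, 0.05],
[0.51, 0.38, -0.03, -0.53, 0.71, 0.05],[ -22. -505.  162.] [ 0.37  0.82  1.21  2.29 -1.1   0.23  2.5 ]
[ 138. -428.   78.] [ 0.41  0.85  1.09  2.15 -1.    0.78  2.22]
[ 213. -370.  140.] [ 0.28  0.81  1.17  2.   -0.79  1.15  1.88]
[ 122. -451.  196.] [ 0.18  0.85  1.31  1.96 -0.5   0.97  1.68]
[  60. -604.  288.] [ 0.18  0.85  1.32  1.96 -0.08  0.48  1.3 ]
[ 126. -722.  425.] [0.15 0.86 1.32 1.9  1.17 0.24 0.04]
[ 268. -772.  517.] [ 0.42  0.57  0.8   1.95  2.65  0.74 -1.08]
```

```bash
cat > refit.py <<'E'
from kin import *
s,_=tool();print(s["qpos"].tolist(),s["eef_pos"].tolist(),s["tool_rot"].tolist(),s["qd"].round(2))
D2=D+[(s["qpos"],s["eef_pos"],s["tool_rot"],1),([.78,.37,.28,2.467,-1.08,.233,1.75],[227.3,-325.8,119.1],[3.092,-.225,-.326],.5),([.7,.56,.63,2.26,-.53,.61,1.43],[123.9,-340.6,97.4],[-3.055,.088,-.311],.5),([.53,.67,.91,2.27,-.2,.38,1.4],[-2.4,-442.2,126.9],[2.936,.397,-.129],.5),([1.79,.37,-.84,2.46,-.68,.29,.43],[281.8,-257.8,176.7],[-2.655,-.098,-1.242],.5)]
b=fit(D2,SG,[P]);print(round(b.cost,2),b.x.round(4).tolist());print(b.fun.round(1)[:-4].reshape(-1,6))
E
python3 refit.py
```

```text
[0.3718862970594247, 0.8167773728255031, 1.2076586636433142, 2.2912761649910522, -1.1005593330290302, 0.23379416645101822, 2.504347808357329] [-1.5138594932532987, -533.7124209255912, 169.5650209114738] [2.7309494151445417, 0.49813622691820747, 0.057245687963586755] [-0.29  0.1   0.41 -0.19 -0.07 -0.05  2.  ]
25.19 [-0.0348, 296.0216, -27.0489, 618.9823, -30.2364, 368.2358, -5.7363, 425.067, -28.03, -3.1722]
[[ 2.   0.3  0.4 -0.  -0.  -0.2]
 [-0.1 -0.8 -0.   0.  -0.3  0.1]
 [ 0.7 -3.3  1.  -0.2 -1.3  0.2]
 [-1.3  2.1 -1.2 -1.   0.7  0.2]
 [-2.1  1.3  0.8  0.3  0.1 -0. ]
 [ 1.5  1.7 -1.1 -0.1  0.   0. ]
 [ 1.3  1.1 -1.1 -0.5  0.1 -0.1]
 [ 1.4  0.2  1.   0.1 -0.3 -0.2]]
```

```bash
cat >> refit.py <<'E'
def fit2(D,mask,reg):
    m=np.array(mask)
    def res(v):
        p=P.copy();p[[2,4,6,8]]=0;p[m]=v;r=[]
        for q,x,e,w in D:
            X,R=fk(np.array(q)*SG,p);r+=list(w*(X-x)/3);r+=list(w*60*Rn.from_matrix(R.T@Rn.from_euler("xyz",e).as_matrix()).as_rotvec())
        return np.r_[r,[p[i]/reg for i in(2,4,6,8)]]
    s=least_squares(res,P[m],loss="soft_l1");return s
for mask in([0,1,3,5,7,9],[0,1,2,3,5,7,9],[0,1,3,4,5,6,7,9],[0,1,3,5,7,8,9]):
    b=fit2(D2,mask,1e3);print(mask,round(b.cost,2),b.x.round(2).tolist())
    if len(mask)==6: print(b.fun.round(1)[:-4].reshape(-1,6))
E
python3 refit.py
```

```text
[0.3718862970594247, 0.8167773728255031, 1.2076586636433142, 2.2912761649910522, -1.1005593330290302, 0.23379416645101822, 2.504347808357329] [-1.5138594932532987, -533.7124209255912, 169.5650209114738] [2.7309494151445417, 0.49813622691820747, 0.057245687963586755] [-0.29  0.1   0.41 -0.19 -0.07 -0.05  2.  ]
25.19 [-0.0348, 296.0216, -27.0489, 618.9823, -30.2364, 368.2358, -5.7363, 425.067, -28.03, -3.1722]
[[ 2.   0.3  0.4 -0.  -0.  -0.2]
 [-0.1 -0.8 -0.   0.  -0.3  0.1]
 [ 0.7 -3.3  1.  -0.2 -1.3  0.2]
 [-1.3  2.1 -1.2 -1.   0.7  0.2]
 [-2.1  1.3  0.8  0.3  0.1 -0. ]
 [ 1.5  1.7 -1.1 -0.1  0.   0. ]
 [ 1.3  1.1 -1.1 -0.5  0.1 -0.1]
 [ 1.4  0.2  1.   0.1 -0.3 -0.2]]
[0, 1, 3, 5, 7, 9] 20.0 [-0.04, 326.5, 552.2, 389.61, 364.72, -3.18]
[[ 0.8  0.   1.3 -0.  -0.  -0.3]
 [ 0.  -0.5  0.3  0.  -0.3  0.1]
 [ 0.4 -3.1  1.  -0.2 -1.5  0.3]
 [-0.9  6.6 -3.5 -1.1  0.8  0.2]
 [ 0.4  1.5 -0.2  0.3  0.1 -0. ]
 [ 1.4  0.6 -0.6 -0.1 -0.  -0. ]
 [ 1.   2.8 -1.3 -0.6  0.1 -0.1]
 [ 0.8 -0.5  0.4  0.1 -0.3 -0.2]]
[0, 1, 2, 3, 5, 7, 9] 19.96 [-0.04, 321.72, -3.18, 557.3, 389.93, 364.11, -3.18]
[0, 1, 3, 4, 5, 6, 7, 9] 19.13 [-0.03, 330.19, 542.2, 13.08, 389.52, 6.74, 350.04, -3.17]
[0, 1, 3, 5, 7, 8, 9] 17.44 [-0.03, 331.15, 550.61, 376.98, 378.08, -12.69, -3.17]
```

Emit:
apply_moves(
  series=[
    [[0.2, -0.05, 0.03, 0.13, 0.22, 0.03], [0, 0, 0, 0, 0, 0], [0, 0, 0, 0, 0, 0], [0, 0, 0, 0, 0, 0], [0, 0, 0, 0, 0, 0]],
  ],
)

```text
clock: 7.85
eef_pos: [6.0, -531.7, 162.8]
tool_rot: [2.744, 0.471, 0.055]
force: [-0.5, 0.2, -0.2]
width: 85.4
```

```bash
python3 refit.py
```

```text
[0.37820086886564086, 0.8167906110423384, 1.1998411726092133, 2.2838244696465466, -1.0984123734581008, 0.2591832647151329, 2.487991790824391] [6.0005390525884295, -531.7413595088333, 162.80102086978405] [2.743572134128643, 0.4713553907103156, 0.0552626804122891] [-0.  0.  0. -0.  0. -0.  0.]
25.13 [-0.0346, 298.1751, -25.9988, 616.5681, -29.5589, 368.585, -5.2072, 424.1398, -27.9113, -3.1722]
[[ 2.1  0.3  0.4 -0.  -0.  -0.2]
 [-0.1 -0.8  0.   0.  -0.3  0.1]
 [ 0.7 -3.3  1.1 -0.2 -1.3  0.3]
 [-1.3  2.1 -1.4 -1.   0.7  0.1]
 [-2.   1.3  0.8  0.3  0.1 -0. ]
 [ 1.5  1.6 -1.1 -0.1  0.   0. ]
 [ 1.3  1.2 -1.  -0.5  0.1 -0.1]
 [ 1.4  0.1  1.   0.1 -0.3 -0.2]]
[0, 1, 3, 5, 7, 9] 19.68 [-0.04, 326.33, 552.21, 389.65, 364.5, -3.18]
[[ 0.8  0.   1.3 -0.  -0.  -0.3]
 [ 0.  -0.5  0.3  0.  -0.3  0.1]
 [ 0.3 -3.1  1.  -0.2 -1.5  0.3]
 [-0.9  6.5 -3.4 -1.1  0.8  0.1]
 [ 0.4  1.5 -0.2  0.3  0.1 -0. ]
 [ 1.4  0.5 -0.6 -0.1 -0.   0. ]
 [ 1.   2.8 -1.3 -0.6  0.1 -0.1]
 [ 0.8 -0.5  0.4  0.1 -0.3 -0.2]]
[0, 1, 2, 3, 5, 7, 9] 19.62 [-0.04, 320.9, -3.59, 557.98, 390.01, 363.8, -3.18]
[0, 1, 3, 4, 5, 6, 7, 9] 18.83 [-0.03, 329.88, 542.49, 12.81, 389.49, 6.56, 350.25, -3.17]
[0, 1, 3, 5, 7, 8, 9] 17.3 [-0.03, 331.13, 550.63, 377.14, 377.93, -12.51, -3.17]
```

```bash
cat > fk2.py <<'E'
import numpy as np
from scipy.spatial.transform import Rotation as Rn
SG=np.array([-1,1,-1,1,-1,1,-1])
def fkg(q,p):
    q=np.array(q)*SG+p[:7];t=p[8:].reshape(7,3)
    R=np.eye(3);x=np.array([0,0,p[7]])
    for i in range(7):
        R=R@Rn.from_euler("zyzyzyz"[i],q[i]).as_matrix();x=x+R@t[i]
    return x,R
p0=np.zeros(29);p0[0]=-.04;p0[6]=-3.18;p0[7]=326;p0[8+3*2+2]=552;p0[8+3*4+2]=390;p0[8+3*6+2]=364
reg=np.full(29,1/12.);reg[:7]=1/.03;reg[[0,6]]=0.001;reg[7]=1/60;reg[[16,22,28]]=1/60
for i in(1,3,5): reg[8+3*i+2]=1/3
def fitg(D):
    def f(p):
        r=[]
        for q,x,e,w in D:
            X,R=fkg(q,p);r+=list(w*(X-x)/2);r+=list(w*100*Rn.from_matrix(R.T@Rn.from_euler("xyz",e).as_matrix()).as_rotvec())
        return np.r_[r,(p-p0)*reg]
    return least_squares(f,p0)
from scipy.optimize import least_squares
E
cat > refit2.py <<'E'
from kin import *
from fk2 import *
import json,os
L=[(list(map(float,d[0])),list(map(float,d[1])),list(map(float,d[2])),d[3]) for d in D]
L+=[([.78,.37,.28,2.467,-1.08,.233,1.75],[227.3,-325.8,119.1],[3.092,-.225,-.326],.4),([.7,.56,.63,2.26,-.53,.61,1.43],[123.9,-340.6,97.4],[-3.055,.088,-.311],.4),([.53,.67,.91,2.27,-.2,.38,1.4],[-2.4,-442.2,126.9],[2.936,.397,-.129],.4),([1.79,.37,-.84,2.46,-.68,.29,.43],[281.8,-257.8,176.7],[-2.655,-.098,-1.242],.4),
([0.3718862970594247,0.8167773728255031,1.2076586636433142,2.2912761649910522,-1.1005593330290302,0.23379416645101822,2.504347808357329],[-1.5138594932532987,-533.7124209255912,169.5650209114738],[2.7309494151445417,0.49813622691820747,0.057245687963586755],.4)]
s,_=tool();f="log.json";K=json.load(open(f)) if os.path.exists(f) else L
K.append((s["qpos"].tolist(),s["eef_pos"].tolist(),s["tool_rot"].tolist(),1));json.dump(K,open(f,"w"))
b=fitg(K);np.save("pk.npy",b.x);print(round(b.cost,2),b.x[:8].round(3).tolist());print(b.x[8:].reshape(7,3).round(1).tolist())
X=b.fun[:6*len(K)].reshape(-1,6);print(X.round(1))
E
python3 refit2.py
```

```text
1.18 [-0.002, -0.0, -0.0, -0.001, -0.001, 0.0, -3.143, 337.206]
[[-0.1, -5.0, 0.4], [0.9, -5.0, 0.0], [0.8, -5.9, 559.5], [0.2, -5.9, -0.0], [-1.7, -1.7, 379.6], [-1.0, -1.7, 0.1], [-0.7, 1.3, 391.9]]
[[-0.1 -0.   0.   0.1 -0.  -0. ]
 [-0.   0.2 -0.   0.1 -0.   0.1]
 [ 0.2 -0.1  0.  -0.1 -0.2  0. ]
 [-0.2 -0.1  0.   0.1  0.   0.1]
 [ 0.5 -0.3 -0.2 -0.   0.1  0.2]
 [ 0.1 -0.1  0.1 -0.2 -0.1 -0.2]
 [-0.3  0.4 -0.1 -0.   0.2 -0.3]
 [-0.   0.1  0.  -0.   0.   0. ]
 [-0.   0.1  0.  -0.   0.   0. ]]
```

```bash
cat >> kin.py <<'E'
from fk2 import fkg
P=np.load("pk.npy")
def fk(q,p): return fkg(np.array(q)*SG,P)   # accurate model (q passed as q*SG)
E
sed -i 's/^def ik(grip,psi,th,q0s,P=P,m=.03)/def ik(grip,psi,th,q0s,P=None,m=.03)/' kin.py
cat > srch3.py <<'E'
from sim import *
rng=np.random.default_rng(1)
q0s=[[1.3,.8,-.5,2.45,3.85,.5,1.97],[2.07,.43,-1.14,2.4,-1.,.3,.4]]+[lo+(hi-lo)*rng.random(7) for _ in range(12)]
for psi in(0,8,16):
  for th in(38,44):
    for g in([416,-244,94],[372,-244,103]):
      r=ik(g,psi,th,q0s,m=.015);print(psi,th,g[0],[(round(c,2),q.round(2).tolist()) for c,q in r[:3] ])
E
python3 srch3.py
```

```text
0 38 416 [(np.float64(2.12), [1.32, 0.74, -0.67, 2.45, 3.4, 0.29, 2.2]), (np.float64(2.12), [1.32, 0.74, -0.67, 2.45, 3.4, 0.29, 2.2]), (np.float64(2.19), [1.42, 0.8, -0.85, 2.45, 2.92, 0.28, 2.69])]
0 38 372 [(np.float64(5.0), [1.38, 0.68, -0.58, 2.45, 4.1, 0.25, 1.6]), (np.float64(5.5), [1.66, 0.88, -1.09, 2.45, 2.08, 0.25, -2.68]), (np.float64(5.5), [1.66, 0.88, -1.09, 2.45, 2.08, 0.25, -2.68])]
0 44 416 [(np.float64(4.74), [1.47, 0.85, -0.77, 2.45, 3.47, 0.31, 2.27]), (np.float64(4.74), [1.47, 0.85, -0.77, 2.45, 3.47, 0.31, 2.27]), (np.float64(4.74), [1.46, 0.84, -0.77, 2.45, 3.49, 0.31, 2.25])]
0 44 372 [(np.float64(8.12), [1.56, 0.8, -0.72, 2.45, 4.07, 0.25, 1.77]), (np.float64(8.87), [1.79, 1.02, -1.16, 2.45, 2.1, 0.25, -2.56]), (np.float64(8.87), [1.79, 1.02, -1.16, 2.45, 2.1, 0.25, -2.56])]
8 38 416 [(np.float64(0.22), [1.39, 0.78, -0.72, 2.45, 3.45, 0.29, 2.33]), (np.float64(0.22), [1.39, 0.78, -0.72, 2.45, 3.45, 0.29, 2.33]), (np.float64(0.22), [1.39, 0.78, -0.72, 2.45, 3.45, 0.29, 2.33])]
8 38 372 [(np.float64(1.76), [1.71, 0.93, -1.12, 2.45, 2.05, 0.25, -2.5]), (np.float
[... 644 characters left out ...]
42, 4.22, 0.41, 1.69]), (np.float64(0.0), [1.63, 1.0, -1.13, 2.42, 2.17, 0.31, -2.53])]
16 38 372 [(np.float64(0.06), [1.74, 0.97, -1.14, 2.45, 2.03, 0.25, -2.34]), (np.float64(0.06), [1.75, 0.98, -1.15, 2.45, 1.99, 0.26, -2.31]), (np.float64(2.51), [1.5, 0.77, -0.68, 2.45, 4.02, 0.25, 1.98])]
16 44 416 [(np.float64(0.0), [1.58, 0.94, -0.88, 2.44, 3.44, 0.25, 2.6]), (np.float64(0.0), [1.38, 0.82, -0.54, 2.44, 4.1, 0.43, 1.93]), (np.float64(0.0), [1.33, 0.8, -0.47, 2.44, 4.17, 0.48, 1.86])]
16 44 372 [(np.float64(0.13), [1.63, 0.86, -0.77, 2.45, 4.12, 0.25, 1.98]), (np.float64(0.13), [1.63, 0.86, -0.77, 2.45, 4.12, 0.25, 1.98]), (np.float64(0.14), [1.62, 0.85, -0.76, 2.45, 4.14, 0.25, 1.97])]
```

```bash
cat > srch4.py <<'E'
from sim import *
import time
from multiprocessing import Pool
q=tool()[0]["qpos"]
def one(seed):
    g=np.random.default_rng(seed);u=g.uniform
    q1=u(.6,1.5);q2,q4=u(.1,.6),u(1.4,2.2);q3=u(-.8,.8);q6=u(.7,1.2);q7=u(0,2.2)
    w=[[q1,q2,q3,q4,u(-.5,.8),q6,q7],[q1,q2,q3,q4,1.5,q6,q7-1],[q1,q2,q3,q4,3.1,q6,q7-2]]
    try: f,r,t,e=follow(q,w)
    except Exception: return None
    X=np.array([fk(a*SG,P)[0] for a in t])
    n=len(t)//4
    marg=min((t[n:,5]-.23).min(),(1.32-t[n:,2]).min(),(t[n:,2]+1.25).min(),(t[n:,3]-.18).min())
    return seed,e,f,len(r),marg,X[:,2].min(),X[:,0].min(),X[:,1].min(),w
if __name__=="__main__":
    with Pool() as p: R=[r for r in p.map(one,range(160)) if r and r[1]<3 and r[2][4]>2.5 and r[5]>80 and r[6]>-150]
    R.sort(key=lambda r:-r[4])
    for r in R[:8]: print(r[0],r[2].round(2),r[3],"marg",round(r[4],2),"zmin",r[5].round(),"xmin",r[6].round(),r[7].round(),np.round(r[8][0],2))
E
time python3 srch4.py
```

```text
108 [ 0.84  0.45  0.59  1.51  3.16  0.83 -2.28] 40 marg 0.02 zmin 107.0 xmin 6.0 -928.0 [ 1.37  0.42 -0.24  1.49  0.12  0.82  0.17]
130 [ 0.03  0.22  1.08  1.66  3.09  1.07 -1.32] 53 marg 0.02 zmin 125.0 xmin 6.0 -729.0 [ 1.01  0.14 -0.15  1.64 -0.49  1.08  1.  ]
96 [ 0.87  0.52  0.56  1.85  3.17  0.97 -0.83] 45 marg 0.02 zmin 84.0 xmin -106.0 -899.0 [ 1.26  0.47 -0.02  1.84 -0.38  0.97  1.51]
128 [ 0.82  0.35  0.36  1.75  3.21  0.75 -0.98] 30 marg 0.02 zmin 110.0 xmin 6.0 -849.0 [ 1.19  0.34 -0.15  1.75  0.7   0.74  1.29]
49 [ 0.51  0.51  0.87  1.72  3.12  1.03 -2.34] 43 marg 0.01 zmin 120.0 xmin 1.0 -850.0 [0.93 0.4  0.2  1.71 0.51 1.03 0.03]
117 [ 0.53  0.23  0.84  1.9   3.19  0.96 -1.66] 39 marg 0.01 zmin 107.0 xmin -80.0 -782.0 [ 1.39  0.18 -0.22  1.88  0.41  0.96  0.67]
16 [ 0.32  0.42  0.97  1.49  3.04  0.99 -2.48] 42 marg 0.01 zmin 116.0 xmin 6.0 -826.0 [ 1.11  0.32 -0.24  1.48  0.64  1.01  0.05]
61 [0.75 0.53 0.62 1.94 3.16 0.92 0.01] 39 marg 0.01 zmin 113.0 xmin -99.0 -868.0 [0.94 0.49 0.33 1.94 0.8  0.92 2.19]
real	0m46.599s
user	2m56.210s
sys	0m0.152s
```

```bash
sed -i 's/np.clip(dq,-.15,.15)/np.clip(dq,-.07,.07)/' sim.py; cat > srch5.py <<'E'
from sim import *
from multiprocessing import Pool
import pickle
q=tool()[0]["qpos"]
def one(seed):
    g=np.random.default_rng(seed);u=g.uniform
    q1=u(.8,1.6);q2,q4=u(.1,.6),u(1.4,2.2);q3=u(-.9,.2);q6=u(.7,1.1);q7=u(0,2.2)
    V=[u(.6,1.9),u(.2,.7),u(-1.1,.3),u(1.5,2.3),u(-1,.3),u(.4,1.1),u(.2,2.2)]
    w=[V,[q1,q2,q3,q4,u(-.5,1.),q6,q7],[q1,q2,q3,q4,1.6,q6,q7-1],[q1,q2,q3,q4,3.1,q6,q7-2]]
    try: f,r,t,e=follow(q,w)
    except Exception: return None
    if e>3 or f[4]<2.5 or len(r)>75: return None
    X=np.array([fk(a*SG,P)[0] for a in t]);n=len(t)//3
    marg=min((t[n:,5]-.23).min(),(1.32-t[n:,2]).min(),(t[n:,2]+1.25).min())
    return seed,e,f,len(r),marg,X[:,2].min(),X[:,0].min(),X[:,1].min(),w
if __name__=="__main__":
    with Pool() as p: R=[r for r in p.map(one,range(420),chunksize=4) if r and r[5]>80 and r[6]>-120 and r[7]>-900]
    R.sort(key=lambda r:-r[4]);pickle.dump(R[:20],open("R.pkl","wb"))
    for r in R[:8]: print(r[0],r[2].round(2),r[3],"marg",round(r[4],2),"zmin",r[5].round(),"xmin",r[6].round(),r[7].round())
E
time python3 srch5.py
```

```text
86 [ 0.68  0.17  0.24  1.9   3.18  0.85 -0.46] 63 marg 0.4 zmin 98.0 xmin 6.0 -735.0
241 [ 0.59  0.25  0.06  2.    3.2   0.8  -1.07] 58 marg 0.08 zmin 81.0 xmin 6.0 -640.0
254 [ 0.51  0.3   0.15  2.01  3.23  0.95 -1.34] 65 marg 0.03 zmin 98.0 xmin 6.0 -859.0
400 [ 0.8   0.38 -0.27  2.18  3.17  0.84 -1.78] 58 marg 0.02 zmin 110.0 xmin 6.0 -584.0
361 [ 0.24  0.32  0.57  1.58  3.11  0.95 -0.44] 61 marg 0.02 zmin 88.0 xmin 6.0 -713.0
162 [ 0.58  0.22  0.34  1.92  3.17  0.7  -0.83] 56 marg 0.02 zmin 86.0 xmin 6.0 -731.0
291 [ 0.26  0.25  0.06  2.01  3.24  0.94 -2.26] 50 marg 0.02 zmin 90.0 xmin 6.0 -531.0
92 [ 0.25  0.13  0.68  1.7   3.22  0.72 -0.41] 62 marg 0.02 zmin 138.0 xmin 6.0 -722.0
real	3m58.444s
user	15m29.894s
sys	0m0.305s
```

```bash
cat > rows86.py <<'E'
from sim import *
import pickle,sys
w=[r for r in pickle.load(open("R.pkl","rb")) if r[0]==86][0][-1]
q=tool()[0]["qpos"];f,r,t,e=follow(q,w);np.save("T86.npy",t);np.save("R86.npy",r)
for a in t[::5]: x,R=fk(a*SG,P);print(x.round(0),R[:,2].round(1),a.round(2))
for i,a in enumerate(r[:35]): print(a.round(2).tolist(),end=",\n" if i%5==4 else ",")
E
python3 rows86.py
```

```text
[   6. -531.  163.] [-0.4 -0.4 -0.8] [ 0.38  0.82  1.2   2.28 -1.1   0.26  2.49]
[ 100. -559.   98.] [-0.  -0.3 -1. ] [ 0.77  0.68  0.77  2.13 -1.1   0.41  2.1 ]
[ 203. -614.  184.] [ 0.3 -0.3 -0.9] [ 1.07  0.52  0.43  1.99 -1.1   0.56  1.69]
[ 264. -654.  378.] [ 0.6 -0.4 -0.7] [ 1.24  0.32  0.26  1.84 -1.1   0.72  1.28]
[ 310. -608.  439.] [ 0.6 -0.4 -0.7] [ 1.17  0.23  0.24  1.8  -0.96  0.78  1.24]
[ 340. -535.  397.] [ 0.5 -0.2 -0.8] [ 1.08  0.21  0.18  1.83 -0.72  0.79  1.44]
[ 346. -472.  363.] [ 0.4 -0.2 -0.9] [ 0.99  0.19  0.13  1.86 -0.48  0.8   1.63]
[ 335. -427.  339.] [ 0.3 -0.1 -1. ] [ 0.9   0.18  0.08  1.88 -0.23  0.82  1.8 ]
[ 280. -460.  337.] [ 0.1 -0.3 -1. ] [0.79 0.17 0.11 1.9  0.14 0.81 1.76]
[ 206. -593.  410.] [-0.1 -0.6 -0.8] [0.63 0.17 0.3  1.91 0.72 0.72 1.37]
[ 204. -696.  544.] [-0.1 -0.9 -0.4] [0.48 0.18 0.48 1.91 1.38 0.64 0.85]
[ 279. -735.  699.] [ 0.1 -1.  -0. ] [0.49 0.18 0.47 1.91 2.14 0.67 0.25]
[ 408. -688.  815.] [ 0.4 -0.9  0.3] [ 0.62  0.17  0.32  1.91  2.81  0.79 -0.23]
[0.47, -0.03, 0.32, 0.39, 0.74, 0.83],[0.46, -0.01, 0.25, 0.37, 0.73, 0.86]
[... 591 characters left out ...]
2, 0.11, -0.35, -0.88],[-0.25, -0.3, 0.12, 0.12, -0.34, -0.88],[-0.23, -0.3, 0.11, 0.13, -0.33, -0.88],
[-0.2, -0.31, 0.11, 0.14, -0.32, -0.89],[-0.18, -0.31, 0.11, 0.14, -0.32, -0.89],[-0.15, -0.31, 0.1, 0.15, -0.31, -0.89],[-0.13, -0.3, 0.1, 0.16, -0.3, -0.89],[-0.11, -0.3, 0.09, 0.16, -0.29, -0.89],
[-0.09, -0.29, 0.09, 0.17, -0.28, -0.9],[-0.07, -0.28, 0.08, 0.17, -0.28, -0.9],[-0.05, -0.27, 0.08, 0.17, -0.27, -0.9],[-0.03, -0.26, 0.07, 0.18, -0.26, -0.9],[-0.02, -0.25, 0.07, 0.18, -0.26, -0.9],
[-0.01, -0.23, 0.06, 0.18, -0.25, -0.9],[0.0, -0.22, 0.05, 0.18, -0.25, -0.9],[0.01, -0.21, 0.05, 0.18, -0.25, -0.9],[0.02, -0.19, 0.04, 0.18, -0.24, -0.9],[0.03, -0.18, 0.03, 0.19, -0.24, -0.9],
```

Emit:
apply_moves(
  series=[
    [[0.47, -0.03, 0.32, 0.39, 0.74, 0.83], [0.46, -0.01, 0.25, 0.37, 0.73, 0.86], [0.45, 0.02, 0.17, 0.35, 0.72, 0.88], [0.45, 0.04, 0.09, 0.33, 0.72, 0.89], [0.46, 0.07, 0.01, 0.31, 0.71, 0.89]],
  ],
)

```text
clock: 8.48
eef_pos: [100.5, -558.8, 97.9]
tool_rot: [2.866, -0.041, -0.257]
force: [0.2, 0.5, -0.3]
width: 85.4
```

Emit:
apply_moves(
  series=[
    [[0.48, 0.08, -0.07, 0.29, 0.7, 0.88], [0.51, 0.09, -0.15, 0.27, 0.69, 0.86], [0.54, 0.09, -0.22, 0.25, 0.68, 0.83], [0.58, 0.08, -0.29, 0.23, 0.67, 0.8], [0.61, 0.05, -0.36, 0.22, 0.66, 0.76]],
  ],
)

```text
clock: 9.1
eef_pos: [203.2, -613.1, 184.4]
tool_rot: [3.099, -0.465, -0.638]
force: [-0.3, -0.7, 0.1]
width: 85.5
```

Emit:
apply_moves(
  series=[
    [[0.64, 0.02, -0.41, 0.21, 0.64, 0.72], [0.67, -0.03, -0.46, 0.2, 0.62, 0.67], [0.68, -0.09, -0.49, 0.19, 0.59, 0.62], [0.69, -0.16, -0.52, 0.18, 0.55, 0.57], [0.68, -0.23, -0.53, 0.17, 0.52, 0.53]],
  ],
)

```text
clock: 9.72
eef_pos: [262.5, -654.0, 379.8]
tool_rot: [-2.833, -0.729, -1.077]
force: [0.1, -0.6, -0.6]
width: 85.5
```

Emit:
apply_moves(
  series=[
    [[0.65, -0.3, -0.52, 0.16, 0.47, 0.48], [0.62, -0.37, -0.51, 0.15, 0.43, 0.44], [-0.28, -0.29, 0.12, 0.11, -0.35, -0.88], [-0.25, -0.3, 0.12, 0.12, -0.34, -0.88], [-0.23, -0.3, 0.11, 0.13, -0.33, -0.88]],
  ],
)

```text
clock: 10.35
eef_pos: [309.2, -607.2, 438.3]
tool_rot: [-2.943, -0.768, -0.824]
force: [0.5, 0.2, -0.6]
width: 85.4
```

```bash
cat > nxt.py <<'E'
from sim import *
import sys
t=np.load("T86.npy");a=int(sys.argv[1]);s,_=tool();print("t",s["clock"],"q",s["qpos"].round(2),"want",t[a].round(2),"err",(s["eef_pos"]-fk(t[a]*SG,P)[0]).round(1))
E
python3 nxt.py 20
```

```text
t 10.35 q [ 1.17  0.23  0.23  1.8  -0.96  0.77  1.24] want [ 1.17  0.23  0.24  1.8  -0.96  0.78  1.24] err [-0.9  0.5 -0.6]
```

```bash
cat > p3.py <<'E'
from sim import *
q=tool()[0]["qpos"];T=np.load("T86.npy");R86=np.load("R86.npy")
def flip(v): v=v.copy();v[6]-=np.pi if v[6]>0 else -np.pi;return v
import itertools
seed=[.9,.5,-.2,2.35,3.4,.5,2.0]
for cut in(50,55,63):
    f=T[cut]
    for cpos in([360,-290,300],[330,-330,260]):
      for psi in(-10,5):
        c=ik(cpos,psi,30,[seed],m=.05)[0];C_=flip(c[1])
        pr=ik([368,-246,110],10,24,[c[1]],m=.03)[0];gl=ik([416,-244,94],10,40,[pr[1]],m=.01)[0]
        f1,r1,t1,e1=follow(f,[C_]);f2,r2,t2,e2=follow(f1,[flip(pr[1])]);f3,r3,t3,e3=follow(f2,[flip(gl[1])])
        print(cut,cpos,psi,"ikc",round(c[0],2),round(pr[0],2),round(gl[0],2),"C",f1.round(2),len(r1),round(e1),"pre",f2.round(2),len(r2),round(e2,1),"goal",f3.round(2),len(r3),round(e3,1),"minq6",t1[:,5].min().round(2))
E
python3 p3.py
```

```text
50 [360, -290, 300] -10 ikc 231.97 15.59 0.1 C [ 1.82  0.37 -1.04  2.42  4.08  0.24 -1.82] 18 0 pre [ 1.29  0.64 -0.51  2.44  4.15  0.24 -1.5 ] 4 0.0 goal [ 1.2   0.73 -0.38  2.46  4.04  0.48 -1.33] 4 0.0 minq6 0.24
50 [360, -290, 300] 5 ikc 248.21 21.67 0.1 C [ 1.86  0.41 -1.08  2.42  4.07  0.23 -1.59] 18 0 pre [ 1.43  0.71 -0.62  2.44  4.13  0.23 -1.39] 4 0.0 goal [ 1.26  0.74 -0.46  2.46  3.96  0.44 -1.26] 3 0.0 minq6 0.23
50 [330, -330, 260] -10 ikc 167.87 14.28 0.1 C [ 1.81  0.45 -0.9   2.42  4.08  0.25 -1.68] 18 2 pre [ 1.26  0.63 -0.48  2.44  4.15  0.24 -1.52] 4 0.0 goal [ 1.19  0.73 -0.37  2.46  4.05  0.49 -1.34] 3 0.0 minq6 0.25
50 [330, -330, 260] 5 ikc 184.67 13.18 0.11 C [ 1.87  0.49 -0.96  2.42  4.07  0.23 -1.44] 18 0 pre [ 1.17  0.6  -0.41  2.44  4.15  0.23 -1.57] 4 0.0 goal [ 1.17  0.72 -0.33  2.46  4.08  0.51 -1.38] 3 0.0 minq6 0.23
55 [360, -290, 300] -10 ikc 231.97 15.59 0.1 C [ 1.81  0.37 -1.02  2.42  4.11  0.24 -1.85] 17 0 pre [ 1.29  0.64 -0.51  2.44  4.15  0.24 -1.5 ] 4 0.0 goal [ 1.2   0.73 -0.38  2.46  4.04  0.48 -1.33] 4 0.0 minq6 0.24
55 [360, -290, 300] 5 i
[... 782 characters left out ...]
9  0.73 -0.37  2.46  4.05  0.49 -1.34] 4 0.0 minq6 0.31
63 [360, -290, 300] 5 ikc 248.21 21.67 0.1 C [ 1.77  0.36 -0.94  2.42  4.23  0.31 -1.75] 19 0 pre [ 1.42  0.71 -0.61  2.44  4.14  0.24 -1.41] 4 0.0 goal [ 1.25  0.74 -0.45  2.46  3.97  0.44 -1.27] 4 0.0 minq6 0.31
63 [330, -330, 260] -10 ikc 167.87 14.28 0.1 C [ 1.73  0.41 -0.77  2.42  4.24  0.31 -1.84] 19 0 pre [ 1.25  0.63 -0.47  2.44  4.16  0.24 -1.53] 4 0.0 goal [ 1.19  0.73 -0.37  2.46  4.05  0.49 -1.35] 3 0.0 minq6 0.31
63 [330, -330, 260] 5 ikc 184.67 13.18 0.11 C [ 1.78  0.45 -0.82  2.42  4.24  0.31 -1.61] 20 0 pre [ 1.17  0.6  -0.41  2.44  4.16  0.24 -1.58] 4 0.0 goal [ 1.16  0.72 -0.33  2.46  4.09  0.51 -1.38] 3 0.0 minq6 0.31
```

```bash
cat > scan.py <<'E'
from sim import *
from multiprocessing import Pool
import itertools
gl=np.array([1.19,.73,-.37,2.455,4.05,.49,1.80])
seeds=[gl,[1.6,.95,-1.0,2.42,2.2,.3,-2.5+np.pi*0],[1.5,.85,-.75,2.44,3.5,.3,2.4],[.9,.6,0,2.4,4.0,.3,1.4]]
def one(a):
    x,z,th,psi=a;r=ik([x,-246,z],psi,th,seeds,m=.012)[0];return a,r
if __name__=="__main__":
    G=list(itertools.product((360,375,390),(85,105,130),(15,25,35),(5,15,25)))
    with Pool() as p: R=p.map(one,G,chunksize=3)
    for a,(c,q) in sorted(R,key=lambda r:(r[0][0],r[1][0])):
        if c<1.0: print(a,round(c,2),q.round(2))
E
python3 scan.py
```

```text
(360, 85, 25, 15) 0.0 [ 1.5   0.78 -0.95  2.43  1.8   0.24 -2.3 ]
(360, 130, 25, 15) 0.0 [ 1.59  0.7  -1.09  2.4   1.24  0.27 -1.79]
(360, 105, 35, 25) 0.0 [ 1.77  0.96 -1.18  2.39  1.31  0.28 -1.51]
(360, 105, 25, 15) 0.0 [ 1.54  0.75 -1.02  2.42  1.54  0.25 -2.06]
(360, 85, 15, 15) 0.0 [ 1.31  0.69 -0.86  2.36  1.23  0.32 -1.87]
(360, 105, 15, 5) 0.0 [ 1.39  0.69 -1.03  2.37  1.3   0.44 -2.16]
(360, 85, 35, 25) 0.0 [ 1.73  0.98 -1.11  2.4   1.49  0.24 -1.66]
(360, 130, 15, 15) 0.0 [ 1.4   0.61 -0.98  2.32  0.89  0.4  -1.57]
(360, 130, 35, 25) 0.0 [ 1.78  0.88 -1.19  2.37  0.99  0.25 -1.24]
(360, 105, 25, 25) 0.0 [ 1.57  0.78 -1.04  2.36  1.07  0.28 -1.41]
(360, 130, 25, 25) 0.0 [ 1.64  0.77 -1.16  2.33  0.95  0.37 -1.33]
(360, 130, 25, 5) 0.0 [ 1.54  0.67 -1.06  2.46  1.68  0.27 -2.43]
(360, 85, 25, 25) 0.0 [ 1.54  0.81 -0.99  2.37  1.27  0.26 -1.59]
(360, 105, 15, 25) 0.0 [ 1.35  0.66 -0.9   2.3   0.87  0.36 -1.34]
(360, 130, 35, 15) 0.01 [ 1.78  0.89 -1.24  2.46  1.68  0.28 -2.1 ]
(360, 105, 25, 5) 0.08 [ 1.6   0.86 -1.24  2.46  1.68  0.5  -2.43]
(360, 105, 35, 15) 0.08 [ 1.73  0
[... 2799 characters left out ...]
.75 -1.03  2.43  1.85  0.34 -2.61]
(390, 105, 35, 15) 0.0 [ 1.3   0.67 -0.51  2.43  4.23  0.29  1.66]
(390, 105, 25, 15) 0.0 [ 1.52  0.81 -1.11  2.37  1.5   0.36 -2.07]
(390, 85, 15, 25) 0.0 [ 1.3   0.74 -0.92  2.26  1.03  0.4  -1.52]
(390, 85, 35, 25) 0.01 [ 1.66  0.98 -1.1   2.36  1.53  0.24 -1.74]
(390, 85, 25, 5) 0.15 [ 1.36  0.74 -0.86  2.42  2.05  0.24 -2.78]
(390, 85, 25, 15) 0.2 [ 1.01  0.61 -0.28  2.41  4.23  0.24  1.52]
(390, 130, 15, 25) 0.34 [ 1.37  0.66 -1.01  2.23  0.8   0.47 -1.33]
(390, 130, 35, 5) 0.37 [ 1.31  0.59 -0.57  2.46  4.05  0.24  1.62]
(390, 105, 35, 5) 0.7 [ 1.32  0.67 -0.6   2.46  3.8   0.24  1.89]
(390, 85, 35, 5) 0.96 [ 1.36  0.75 -0.65  2.46  3.51  0.24  2.21]
```

```bash
cat > srch6.py <<'E'
from sim import *
from multiprocessing import Pool
import pickle
q=tool()[0]["qpos"]
def fl(v): v=np.array(v,float);v[6]+=np.pi if v[6]<0 else 0;return v
pre=fl(ik([362,-248,112],14,18,[[1.4,.65,-.97,2.34,1.2,.35,-1.8]],m=.02)[0][1])
goal=fl(ik([416,-244,94],13,40,[[1.63,1.0,-1.13,2.42,2.17,.31,-2.53]],m=.01)[0][1])
def one(seed):
    g=np.random.default_rng(seed);u=g.uniform
    w=[[u(.8,1.9),u(.1,.6),u(-1.2,.2),u(1.6,2.3),u(-.4,1.6),u(.35,.95),u(.6,1.8)]]
    if seed%2: w.append([u(.8,1.7),u(.2,.6),u(-1.2,0),u(1.8,2.35),u(.5,1.6),u(.35,.8),u(.6,1.6)])
    try:
        f,r,t,e=follow(q,w+[pre]);f2,r2,t2,e2=follow(f,[goal])
    except Exception: return None
    X=np.array([fk(a*SG,P)[0] for a in t]);low=X[(X[:,2]<300)]
    if e>4 or len(r)>50 or X[:,2].min()<60 or (len(low) and low[:,0].max()>378): return None
    return seed,e,e2,f,f2,len(r),len(r2),w,min((1.25+t2[:,2]).min(),(t2[:,5]-.23).min())
if __name__=="__main__":
    print("pre",pre.round(2),"goal",goal.round(2))
    with Pool() as p: R=[r for r in p.map(one,range(240),chunksize=4) if r]
    R.sort(key=lambda r:(r[2]>2,r[5]+r[6]));pickle.dump((pre,goal,R[:20]),open("R6.pkl","wb"))
    for r in R[:8]: print(r[0],np.round(r[1:3],1),r[3].round(2),r[4].round(2),r[5],r[6],r[8].round(2))
E
time python3 srch6.py
```

```text
pre [ 1.41  0.66 -0.98  2.35  1.12  0.36  1.36] goal [ 1.67  1.07 -1.2   2.46  2.25  0.42  0.51]
216 [0.2 0. ] [ 1.29  0.59 -0.78  2.35  0.88  0.23  1.6 ] [ 1.68  1.1  -1.23  2.46  2.2   0.45  0.57] 28 9 0.0
52 [0. 0.] [ 1.29  0.59 -0.78  2.35  0.89  0.23  1.6 ] [ 1.68  1.1  -1.23  2.46  2.2   0.45  0.57] 29 9 0.0
114 [0. 0.] [ 1.29  0.59 -0.79  2.35  0.89  0.23  1.6 ] [ 1.68  1.1  -1.23  2.46  2.2   0.45  0.57] 29 9 0.0
148 [0.3 0. ] [ 1.29  0.59 -0.78  2.35  0.88  0.23  1.6 ] [ 1.68  1.1  -1.23  2.46  2.2   0.45  0.57] 29 9 0.0
160 [0.3 0. ] [ 1.29  0.59 -0.78  2.35  0.88  0.23  1.6 ] [ 1.68  1.1  -1.23  2.46  2.2   0.45  0.57] 29 9 0.0
2 [0.3 0. ] [ 1.29  0.59 -0.78  2.35  0.88  0.23  1.6 ] [ 1.68  1.1  -1.23  2.46  2.2   0.45  0.57] 30 9 0.0
48 [0.1 0. ] [ 1.3   0.59 -0.79  2.35  0.9   0.24  1.59] [ 1.68  1.09 -1.23  2.46  2.2   0.45  0.57] 30 9 0.0
78 [0. 0.] [ 1.29  0.59 -0.78  2.35  0.88  0.23  1.6 ] [ 1.68  1.1  -1.23  2.46  2.2   0.45  0.57] 30 9 0.0
real	1m52.778s
user	7m15.207s
sys	0m0.285s
```

```bash
cat > r6.py <<'E'
from sim import *
import pickle
pre,goal,R=pickle.load(open("R6.pkl","rb"));r=[r for r in R if r[0]==114][0]
q=tool()[0]["qpos"];f,rw,t,e=follow(q,r[7]+[pre]);np.save("T86.npy",t)
for a in t[::4]: print(fk(a*SG,P)[0].round(0),a.round(2))
for i,a in enumerate(rw): print(a.round(3).tolist(),end=",\n" if i%5==4 else ",")
E
python3 r6.py
```

```text
[ 310. -608.  437.] [ 1.17  0.23  0.23  1.8  -0.96  0.77  1.24]
[ 258. -537.  353.] [ 1.09  0.22  0.27  1.87 -0.62  0.8   1.29]
[ 187. -496.  305.] [ 0.99  0.21  0.31  1.95 -0.28  0.78  1.35]
[ 121. -494.  292.] [0.89 0.18 0.35 2.02 0.08 0.71 1.39]
[  83. -523.  312.] [0.76 0.16 0.41 2.09 0.48 0.62 1.38]
[ 167. -504.  244.] [0.78 0.25 0.28 2.17 0.47 0.44 1.62]
[ 274. -417.  158.] [ 0.92  0.36 -0.05  2.25  0.31  0.28  1.95]
[ 356. -285.  103.] [ 1.25  0.53 -0.67  2.33  0.77  0.23  1.67]
[-0.651, -0.11, 0.071, 0.02, -0.714, -0.668],[-0.618, -0.115, 0.072, 0.015, -0.694, -0.695],[-0.584, -0.117, 0.071, 0.006, -0.673, -0.72],[-0.549, -0.115, 0.069, -0.006, -0.653, -0.745],[-0.515, -0.109, 0.066, -0.021, -0.632, -0.768],
[-0.48, -0.1, 0.061, -0.039, -0.613, -0.789],[-0.447, -0.087, 0.055, -0.058, -0.594, -0.808],[-0.414, -0.072, 0.047, -0.08, -0.576, -0.826],[-0.383, -0.053, 0.038, -0.103, -0.559, -0.841],[-0.353, -0.031, 0.029, -0.128, -0.543, -0.855],
[-0.325, -0.007, 0.018, -0.154, -0.529, -0.866],[-0.3, 0.019, 0.006, -0.181, -0.517, -0.876],[-0.277, 0.047, -0.007, -0.209, -0.506, -0.883],[-0.256, 0.077, -0.02, -0.236, -0.496, -0.889],[-0.238, 0.108, -0.034, -0.264, -0.489, -0.892],
[-0.223, 0.141, -0.048, -0.291, -0.483, -0.894],[-0.212, 0.174, -0.062, -0.318, -0.478, -0.895],[0.727, 0.146, 0.277, -0.124, 0.45, -0.899],[0.732, 0.166, 0.271, -0.144, 0.472, -0.89],[0.736, 0.187, 0.266, -0.166, 0.492, -0.88],
[0.739, 0.207, 0.262, -0.188, 0.511, -0.869],[0.74, 0.228, 0.257, -0.212, 0.528, -0.857],[0.739, 0.248, 0.252, -0.236, 0.544, -0.845],[0.738, 0.268, 0.247, -0.261, 0.559, -0.831],[0.735, 0.289, 0.242, -0.287, 0.571, -0.817],
[0.731, 0.308, 0.237, -0.314, 0.582, -0.802],[0.725, 0.328, 0.232, -0.341, 0.591, -0.787],[0.718, 0.347, 0.226, -0.369, 0.598, -0.771],[0.71, 0.366, 0.22, -0.397, 0.603, -0.755],
```

Emit:
apply_moves(
  series=[
    [[-0.651, -0.11, 0.071, 0.02, -0.714, -0.668], [-0.618, -0.115, 0.072, 0.015, -0.694, -0.695], [-0.584, -0.117, 0.071, 0.006, -0.673, -0.72], [-0.549, -0.115, 0.069, -0.006, -0.653, -0.745], [-0.515, -0.109, 0.066, -0.021, -0.632, -0.768]],
  ],
)

```text
clock: 10.98
eef_pos: [239.5, -521.6, 338.2]
tool_rot: [3.066, -0.431, -0.343]
force: [-0.0, 0.3, 0.5]
width: 85.5
```

Emit:
apply_moves(
  series=[
    [[-0.48, -0.1, 0.061, -0.039, -0.613, -0.789], [-0.447, -0.087, 0.055, -0.058, -0.594, -0.808], [-0.414, -0.072, 0.047, -0.08, -0.576, -0.826], [-0.383, -0.053, 0.038, -0.103, -0.559, -0.841], [-0.353, -0.031, 0.029, -0.128, -0.543, -0.855]],
  ],
)

```text
clock: 11.6
eef_pos: [150.7, -489.2, 295.3]
tool_rot: [2.925, -0.067, 0.052]
force: [-0.6, 0.8, 0.4]
width: 85.6
```

Emit:
apply_moves(
  series=[
    [[-0.325, -0.007, 0.018, -0.154, -0.529, -0.866], [-0.3, 0.019, 0.006, -0.181, -0.517, -0.876], [-0.277, 0.047, -0.007, -0.209, -0.506, -0.883], [-0.256, 0.077, -0.02, -0.236, -0.496, -0.889], [-0.238, 0.108, -0.034, -0.264, -0.489, -0.892]],
  ],
)

```text
clock: 12.22
eef_pos: [87.6, -513.0, 305.3]
tool_rot: [2.861, 0.307, 0.437]
force: [0.6, -0.2, 0.8]
width: 85.2
```

Emit:
apply_moves(
  series=[
    [[-0.223, 0.141, -0.048, -0.291, -0.483, -0.894], [-0.212, 0.174, -0.062, -0.318, -0.478, -0.895], [0.727, 0.146, 0.277, -0.124, 0.45, -0.899], [0.732, 0.166, 0.271, -0.144, 0.472, -0.89], [0.736, 0.187, 0.266, -0.166, 0.492, -0.88]],
  ],
)

```text
clock: 12.85
eef_pos: [166.9, -502.1, 244.8]
tool_rot: [2.948, 0.374, 0.936]
force: [0.1, -0.2, 0.2]
width: 85.2
```

```bash
python3 nxt.py 20; date
```

```text
t 12.85 q [0.82 0.24 0.22 2.16 0.48 0.47 1.6 ] want [0.78 0.25 0.28 2.17 0.47 0.44 1.62] err [0.3 1.6 0.6]
Sat Dec  5 05:52:00 UTC 2026
```

Tracking matches the simulation, so I'll continue to the pre-grasp.

Emit:
apply_moves(
  series=[
    [[0.739, 0.207, 0.262, -0.188, 0.511, -0.869], [0.74, 0.228, 0.257, -0.212, 0.528, -0.857], [0.739, 0.248, 0.252, -0.236, 0.544, -0.845], [0.738, 0.268, 0.247, -0.261, 0.559, -0.831], [0.735, 0.289, 0.242, -0.287, 0.571, -0.817]],
  ],
)

```text
clock: 13.48
eef_pos: [297.5, -385.5, 142.0]
tool_rot: [2.962, 0.169, 1.44]
force: [0.0, 0.3, -0.3]
width: 85.6
```

Emit:
apply_moves(
  series=[
    [[0.731, 0.308, 0.237, -0.314, 0.582, -0.802], [0.725, 0.328, 0.232, -0.341, 0.591, -0.787], [0.718, 0.347, 0.226, -0.369, 0.598, -0.771], [0.71, 0.366, 0.22, -0.397, 0.603, -0.755], [0, 0, 0, 0, 0, 0]],
  ],
)

```text
clock: 14.1
eef_pos: [370.4, -244.8, 96.8]
tool_rot: [2.845, -0.001, 1.814]
force: [-0.2, -0.6, 0.1]
width: 85.1
```

```bash
cat > togoal.py <<'E'
from sim import *
import sys
# target grasp pose with flipped jaws: simulate pinv from here, linear pose interpolation
def topose(q,g,psi,th,n,flip=True):
    s,R0=tool();x0=s["eef_pos"];R1=rot(psi,th)@(np.diag([-1,-1,1.]) if flip else np.eye(3));x1=np.array(g)+18.7*R1[:,2]
    rv=Rn.from_matrix(R0.T@R1).as_rotvec();Rk=R0;xk=x0;out=[]
    for k in range(1,n+1):
        out.append(np.r_[Rk.T@(x1-x0)/n/50,np.degrees(rv)/n/6].round(3).tolist());Rk=R0@Rn.from_rotvec(rv*k/n).as_matrix();xk=x0+(x1-x0)*k/n;q=go(q,xk,Rk,it=4)
    X,R=fk(q*SG,P);print("sim end q",q.round(2),"poserr",(X-x1).round(1),"rot",np.degrees(Rn.from_matrix(R.T@R1).as_rotvec()).round(1))
    for i,r in enumerate(out): print(r,end=",\n" if i%5==4 else ",")
    return q
if __name__=="__main__":
    a=list(map(float,sys.argv[1:]));topose(tool()[0]["qpos"],a[:3],a[3],a[4],int(a[5]))
E
python3 nxt.py 29; python3 -c "
from h import *
where()
im=viewer.get_image('scene');cv2.imwrite('pics/s1.png',cv2.resize(im[150:290,70:230],None,fx=4.5,fy=4.5,interpolation=2))"
python3 togoal.py 416 -244 94 13 40 10; python3 togoal.py 416 -244 94 8 42 10
```

```text
t 14.1 q [ 1.27  0.58 -0.77  2.33  0.76  0.23  1.72] want [ 1.29  0.59 -0.79  2.35  0.89  0.23  1.6 ] err [-0.2  2.5  1.8]
t 14.1 grip [ 365.1 -246.2  114.7] psi -166.0 tilt 17.0 F [-0.22 -0.64  0.08] M [-0.12  0.32 -0.01] w 85.1 q [ 1.27  0.58 -0.77  2.33  0.76  0.23  1.72]
sim end q [ 1.68  1.1  -1.24  2.46  2.2   0.46  0.57] poserr [ 0.  0. -0.] rot [ 0.  0. -0.]
[-0.018, 0.099, 0.066, -0.384, -0.006, 0.012],[-0.018, 0.096, 0.07, -0.384, -0.006, 0.012],[-0.018, 0.093, 0.074, -0.384, -0.006, 0.012],[-0.017, 0.09, 0.078, -0.384, -0.006, 0.012],[-0.017, 0.087, 0.081, -0.384, -0.006, 0.012],
[-0.017, 0.084, 0.085, -0.384, -0.006, 0.012],[-0.017, 0.08, 0.088, -0.384, -0.006, 0.012],[-0.017, 0.077, 0.091, -0.384, -0.006, 0.012],[-0.017, 0.073, 0.094, -0.384, -0.006, 0.012],[-0.016, 0.069, 0.097, -0.384, -0.006, 0.012],
sim end q [ 1.58  0.95 -0.97  2.46  2.8   0.32 -0.15] poserr [-4.6 -9.  -6.7] rot [-2.7 -1.9 -3.8]
[-0.02, 0.1, 0.066, -0.417, -0.048, 0.085],[-0.019, 0.097, 0.07, -0.417, -0.048, 0.085],[-0.018, 0.094, 0.074, -0.417, -0.048, 0.085],[-0.016, 0.091, 0.079, -0.417, -0.048, 0.085],[-0.015, 0.088, 0.083, -0.417, -0.048, 0.085],
[-0.014, 0.084, 0.086, -0.417, -0.048, 0.085],[-0.013, 0.08, 0.09, -0.417, -0.048, 0.085],[-0.012, 0.076, 0.094, -0.417, -0.048, 0.085],[-0.011, 0.072, 0.097, -0.417, -0.048, 0.085],[-0.009, 0.068, 0.1, -0.417, -0.048, 0.085],
```

Emit:
apply_moves(
  series=[
    [[-0.018, 0.099, 0.066, -0.384, -0.006, 0.012], [-0.018, 0.096, 0.07, -0.384, -0.006, 0.012], [-0.018, 0.093, 0.074, -0.384, -0.006, 0.012], [-0.017, 0.09, 0.078, -0.384, -0.006, 0.012], [-0.017, 0.087, 0.081, -0.384, -0.006, 0.012]],
  ],
)

```text
clock: 14.78
eef_pos: [399.0, -245.3, 88.4]
tool_rot: [2.646, 0.004, 1.804]
force: [1.0, 0.5, -0.8]
width: 85.0
```

Emit:
apply_moves(
  series=[
    [[-0.017, 0.084, 0.085, -0.384, -0.006, 0.012], [-0.017, 0.08, 0.088, -0.384, -0.006, 0.012], [-0.017, 0.077, 0.091, -0.384, -0.006, 0.012], [-0.017, 0.073, 0.094, -0.384, -0.006, 0.012], [-0.016, 0.069, 0.097, -0.384, -0.006, 0.012]],
  ],
)

```text
clock: 15.4
eef_pos: [427.5, -242.5, 78.8]
tool_rot: [2.446, 0.002, 1.797]
force: [0.4, 0.2, 0.7]
width: 85.4
```

```bash
python3 togoal.py 416 -244 94 13 40 5; python3 -c "
from h import *
where()
im=viewer.get_image('scene');t=viewer.get_image('top')
a=cv2.resize(im[170:260,100:180],None,fx=5,fy=5,interpolation=2);b=cv2.resize(t[190:260,300:380],None,fx=5,fy=5,interpolation=2)
o=np.zeros((450,800,3),np.uint8);o[:,:400]=a;o[:350,400:]=b;cv2.imwrite('pics/s2.png',o)"; date
```

```text
sim end q [ 1.68  1.09 -1.21  2.46  2.24  0.43  0.53] poserr [ 0. -0.  0.] rot [-0. -0.  0.]
[0.004, 0.004, -0.001, -0.005, 0.003, 0.001],[0.004, 0.004, -0.001, -0.005, 0.003, 0.001],[0.004, 0.004, -0.001, -0.005, 0.003, 0.001],[0.004, 0.004, -0.001, -0.005, 0.003, 0.001],[0.004, 0.004, -0.001, -0.005, 0.003, 0.001],
t 15.4 grip [ 415.8 -245.2   93.2] psi -167.0 tilt 39.9 F [0.4  0.15 0.71] M [-0.15  0.67 -0.02] w 85.4 q [ 1.66  1.06 -1.21  2.45  2.22  0.42  0.53]
Sat Dec  5 05:53:32 UTC 2026
```

```bash
python3 - <<'E'
from h import *
s,R=tool();p=s["eef_pos"];print("view scene origin 100,170 x5; top 300,190 x5 (+400)")
for n,o in(("scene",(100,170)),("top",(300,190))):
    for nm,X in(("tcp",p),("tipL back13",p-13*R[:,2]+45*R[:,0]),("tipR",p-13*R[:,2]-45*R[:,0]),("hookmid",np.array([425,-244,85])),("prong@-244",np.array([425,-244,162])),("hookbot",np.array([425,-244,33])),("body",p-73*R[:,2])):
        print(n,nm,((proj(n,X)[0]-o)*5).round(0)+(np.array([400,0]) if n=="top" else 0))
E
```

```text
view scene origin 100,170 x5; top 300,190 x5 (+400)
scene tcp [203. 279.]
scene tipL back13 [257. 216.]
scene tipR [118. 304.]
scene hookmid [196. 269.]
scene prong@-244 [168. 154.]
scene hookbot [212. 341.]
scene body [128. 161.]
top tcp [568. 178.]
top tipL back13 [509. 205.]
top tipR [640. 174.]
top hookmid [573. 180.]
top prong@-244 [601. 179.]
top hookbot [556. 181.]
top body [606. 248.]
```

```bash
python3 - <<'E'
from h import *
p=np.array([370.4,-244.8,96.8]);R=Rn.from_euler("xyz",[2.845,-.001,1.814]).as_matrix()
for b in(0,13,40,60):
    print(b,[((proj("scene",p-b*R[:,2]+k*45*R[:,0])[0]-(70,150))*4.5).round(0).tolist() for k in(1,0,-1)])
s,R=tool();p=s["eef_pos"]
for b in(13,40,60):
    print("s2",b,[((proj("scene",p-b*R[:,2]+k*45*R[:,0])[0]-(100,170))*5).round(0).tolist() for k in(1,0,-1)])
im=viewer.get_image("scene")[165:265,90:190];t=viewer.get_image("top")[195:265,300:390]
o=np.zeros((600,600+200,3),np.uint8);o[:]=0
a=cv2.resize(im,(600,600),interpolation=2);cv2.convertScaleAbs(a,a,1.8,10)
q=lambda X:tuple(((proj("scene",X)[0]-(90,165)+.5)*6).astype(int))
for k in(1,-1): cv2.line(a,q(p-13*R[:,2]+k*45*R[:,0]),q(p-60*R[:,2]+k*45*R[:,0]),(0,0,255),1)
cv2.circle(a,q(p),4,(0,255,0),1);cv2.imwrite("pics/s3.png",a)
E
```

```text
0 [[327.0, 233.0], [267.0, 270.0], [204.0, 309.0]]
13 [[319.0, 215.0], [259.0, 252.0], [195.0, 290.0]]
40 [[303.0, 177.0], [242.0, 212.0], [177.0, 250.0]]
60 [[291.0, 147.0], [229.0, 183.0], [163.0, 220.0]]
s2 13 [[257.0, 216.0], [190.0, 258.0], [118.0, 304.0]]
s2 40 [[231.0, 173.0], [162.0, 215.0], [89.0, 259.0]]
s2 60 [[211.0, 141.0], [141.0, 182.0], [68.0, 226.0]]
```

The picture shows the open fingertips at about (330,205) and (150,305), 60 mm behind the reported TCP along the tool axis rather than the expected 13 mm. The earlier picture and the top view agree. The real tool is therefore about 47 mm shorter than reported, and I'll use a 66 mm offset to the grasp point.

```bash
sed -i 's/ctrl.grip_point_offset\*/66*/g' h.py; sed -i 's/18\.7\*/66*/g' kin.py togoal.py; python3 - <<'E'
from togoal import *
where()
q=tool()[0]["qpos"]
topose(q,[419,-244,91],4,45,10)
E
```

```text
t 15.6 grip [ 386.4 -251.2  130.1] psi -166.9 tilt 39.9 F [-0.78  0.15  0.61] M [-0.14  0.67  0.01] w 85.6 q [ 1.66  1.06 -1.22  2.45  2.21  0.42  0.53]
sim end q [ 1.41  1.02 -0.79  2.45  3.25  0.51 -0.54] poserr [  7.4 -10.8  -0.4] rot [-1.1 -2.9  0. ]
[-0.015, 0.012, 0.102, -0.085, -0.101, 0.112],[-0.014, 0.011, 0.102, -0.085, -0.101, 0.112],[-0.013, 0.011, 0.102, -0.085, -0.101, 0.112],[-0.012, 0.01, 0.102, -0.085, -0.101, 0.112],[-0.01, 0.009, 0.102, -0.085, -0.101, 0.112],
[-0.009, 0.008, 0.103, -0.085, -0.101, 0.112],[-0.008, 0.007, 0.103, -0.085, -0.101, 0.112],[-0.007, 0.007, 0.103, -0.085, -0.101, 0.112],[-0.006, 0.006, 0.103, -0.085, -0.101, 0.112],[-0.004, 0.005, 0.103, -0.085, -0.101, 0.112],
```

```bash
python3 - <<'E'
from togoal import *
q=tool()[0]["qpos"]
topose(q,[419,-244,91],10,44,10)
E
```

```text
sim end q [ 1.52  1.13 -0.99  2.47  2.86  0.5  -0.04] poserr [ 1.  -1.5 -0.1] rot [-0.1 -0.4  0. ]
[-0.005, 0.011, 0.102, -0.069, -0.033, 0.039],[-0.005, 0.01, 0.102, -0.069, -0.033, 0.039],[-0.005, 0.009, 0.103, -0.069, -0.033, 0.039],[-0.004, 0.008, 0.103, -0.069, -0.033, 0.039],[-0.004, 0.008, 0.103, -0.069, -0.033, 0.039],
[-0.003, 0.007, 0.103, -0.069, -0.033, 0.039],[-0.003, 0.006, 0.103, -0.069, -0.033, 0.039],[-0.003, 0.005, 0.103, -0.069, -0.033, 0.039],[-0.002, 0.005, 0.103, -0.069, -0.033, 0.039],[-0.002, 0.004, 0.103, -0.069, -0.033, 0.039],
```

Emit:
apply_moves(
  series=[
    [[-0.005, 0.011, 0.102, -0.07, -0.033, 0.039], [-0.005, 0.01, 0.102, -0.07, -0.033, 0.039], [-0.005, 0.009, 0.103, -0.07, -0.033, 0.039], [-0.004, 0.008, 0.103, -0.07, -0.033, 0.039], [-0.004, 0.008, 0.103, -0.07, -0.033, 0.039]],
  ],
)

```text
clock: 16.23
eef_pos: [446.8, -238.1, 62.0]
tool_rot: [2.406, 0.001, 1.773]
force: [0.3, 0.2, 0.2]
width: 85.3
```

Emit:
apply_moves(
  series=[
    [[-0.003, 0.007, 0.103, -0.07, -0.033, 0.039], [-0.003, 0.006, 0.103, -0.07, -0.033, 0.039], [-0.003, 0.005, 0.103, -0.07, -0.033, 0.039], [-0.002, 0.005, 0.103, -0.07, -0.033, 0.039], [-0.002, 0.004, 0.103, -0.07, -0.033, 0.039]],
  ],
)

```text
clock: 16.85
eef_pos: [465.9, -236.4, 44.1]
tool_rot: [2.369, -0.002, 1.747]
force: [-0.1, -0.4, 1.3]
width: 85.2
```

```bash
cat > look.py <<'E'
from h import *
import sys
def look(name,x0,y0,w,h,f,out,marks=()):
    im=viewer.get_image(name)[y0:y0+h,x0:x0+w];a=cv2.resize(im,None,fx=f,fy=f,interpolation=2);a=cv2.convertScaleAbs(a,alpha=1.5,beta=5)
    for m,c in marks:
        p=tuple(int(v) for v in (proj(name,m)[0]-(x0,y0)+.5)*f);cv2.circle(a,p,3,c,1)
    cv2.imwrite(out,a);return a
E
python3 - <<'E'
from look import *
where();s,R=tool();g=s["eef_pos"]-66*R[:,2]
M=[(g,(0,255,0))]
a=look("scene",95,175,75,75,7,"pics/x.png",M);b=look("top",310,200,50,75,5,"pics/x.png",M)
o=np.zeros((525,775,3),np.uint8);o[:525,:525]=a;o[:375,525:]=b;cv2.imwrite("pics/s4.png",o)
E
```

```text
t 16.85 grip [ 420.6 -244.5   91.4] psi -169.9 tilt 44.2 F [-0.12 -0.43  1.35] M [-0.14  0.7   0.02] w 85.2 q [ 1.61  1.28 -1.25  2.47  2.42  0.64  0.4 ]
```

Emit:
apply_moves(
  series=[
    [[0, 0, -0.08, 0, 0, 0], [0, 0, 0, 0, 0, 0], [0, 0, 0, 0, 0, 0], [0, 0, 0, 0, 0, 0], [0, 0, 0, 0, 0, 0]],
  ],
  claw=-1,
)

```text
clock: 17.58
eef_pos: [463.4, -237.6, 47.3]
tool_rot: [2.37, -0.002, 1.748]
force: [-0.4, -0.4, 1.0]
width: 8.7
```

Emit:
apply_moves(
  series=[
    [[0, 0, 0, 0, 0, 0], [0, 0, 0, 0, 0, 0], [0, 0, 0, 0, 0, 0], [0, 0, 0, 0, 0, 0], [0, 0, 0, 0, 0, 0]],
  ],
)

```text
clock: 18.2
eef_pos: [463.4, -237.6, 47.3]
tool_rot: [2.37, -0.002, 1.748]
force: [-0.2, -0.7, 1.7]
width: 9.0
```

```bash
python3 - <<'E'
from togoal import *
where();date=0
s,R=tool();g=s["eef_pos"]-66*R[:,2];q=s["qpos"]
topose(q,g+[0,0,5],10,np.degrees(np.arccos(-R[2,2])),5)
E
date
```

```text
t 18.2 grip [ 418.2 -245.8   94.6] psi -169.9 tilt 44.2 F [-0.19 -0.67  1.7 ] M [-0.04  0.55 -0.01] w 9.0 q [ 1.62  1.27 -1.25  2.47  2.41  0.62  0.4 ]
sim end q [ 1.56  1.14 -1.05  2.47  2.75  0.5   0.06] poserr [ 0.9 -1.4 -0. ] rot [-0.1 -0.4  0. ]
[-0.001, 0.014, -0.014, -0.0, -0.006, 0.001],[-0.001, 0.014, -0.014, -0.0, -0.006, 0.001],[-0.001, 0.014, -0.014, -0.0, -0.006, 0.001],[-0.001, 0.014, -0.014, -0.0, -0.006, 0.001],[-0.001, 0.014, -0.014, -0.0, -0.006, 0.001],
Sat Dec  5 05:55:47 UTC 2026
```

```bash
cat > lin.py <<'E'
from togoal import *
def lin(q,s0,way):
    "way: list of (dx,dy,dz,psi,tilt,n) absolute grip targets; prints rows + sim"
    x0,R0=s0;out=[]
    for gx,gy,gz,psi,th,n in way:
        R1=rot(psi,th)@np.diag([-1,-1,1.]);x1=np.array([gx,gy,gz])+66*R1[:,2];rv=Rn.from_matrix(R0.T@R1).as_rotvec();Rk=R0;m=0
        for k in range(1,n+1):
            out.append(np.r_[Rk.T@(x1-x0)/n/50,np.degrees(rv)/n/6].round(3).tolist());Rk=R0@Rn.from_rotvec(rv*k/n).as_matrix();q=go(q,x0+(x1-x0)*k/n,Rk,it=4);m=max(m,np.linalg.norm(fk(q*SG,P)[0]-(x0+(x1-x0)*k/n)))
        X,R=fk(q*SG,P);print("->",[gx,gy,gz,psi,th],"q",q.round(2),"maxlag",m.round(1),"end",(X-x1).round(1),np.degrees(Rn.from_matrix(R.T@R1).as_rotvec()).round(1));x0,R0=x1,R1
    for i,r in enumerate(out): print([round(v,3)+0. for v in r],end=",\n" if i%5==4 else ",")
def now():
    s,R=tool();return s["qpos"],(s["eef_pos"],R)
E
python3 - <<'E'
from lin import *
q,s=now();lin(q,s,[(418.2,-245.8,100.5,10,44.2,5),(416.2,-180,100.5,10,44.2,10),(430,-170,180,10,44,10)])
E
```

```text
-> [418.2, -245.8, 100.5, 10, 44.2] q [ 1.56  1.14 -1.05  2.47  2.75  0.5   0.06] maxlag 1.6 end [ 0.9 -1.3 -0. ] [-0.1 -0.4  0. ]
-> [416.2, -180, 100.5, 10, 44.2] q [ 1.32  0.96 -0.77  2.47  3.32  0.43 -0.63] maxlag 22.1 end [ 14.  -17.1   0.5] [-2. -5.  0.]
-> [430, -170, 180, 10, 44] q [ 1.29  0.7  -0.83  2.47  3.44  0.31 -0.97] maxlag 21.9 end [ 10.8 -11.5   4.5] [-2.3 -3.4  0. ]
[-0.001, 0.016, -0.017, 0.0, -0.006, 0.001],[-0.001, 0.016, -0.017, 0.0, -0.006, 0.001],[-0.001, 0.016, -0.017, 0.0, -0.006, 0.001],[-0.001, 0.016, -0.017, 0.0, -0.006, 0.001],[-0.001, 0.016, -0.017, 0.0, -0.006, 0.001],
[0.13, 0.014, 0.013, 0.0, 0.0, 0.0],[0.13, 0.014, 0.013, 0.0, 0.0, 0.0],[0.13, 0.014, 0.013, 0.0, 0.0, 0.0],[0.13, 0.014, 0.013, 0.0, 0.0, 0.0],[0.13, 0.014, 0.013, 0.0, 0.0, 0.0],
[0.13, 0.014, 0.013, 0.0, 0.0, 0.0],[0.13, 0.014, 0.013, 0.0, 0.0, 0.0],[0.13, 0.014, 0.013, 0.0, 0.0, 0.0],[0.13, 0.014, 0.013, 0.0, 0.0, 0.0],[0.13, 0.014, 0.013, 0.0, 0.0, 0.0],
[0.015, 0.132, -0.093, 0.003, 0.0, 0.0],[0.015, 0.132, -0.093, 0.003, 0.0, 0.0],[0.015, 0.132, -0.093, 0.003, 0.0, 0.0],[0.015, 0.132, -0.093, 0.003, 0.0, 0.0],[0.015, 0.132, -0.093, 0.003, 0.0, 0.0],
[0.015, 0.132, -0.093, 0.003, 0.0, 0.0],[0.015, 0.132, -0.093, 0.003, 0.0, 0.0],[0.015, 0.132, -0.093, 0.003, 0.0, 0.0],[0.015, 0.132, -0.093, 0.003, 0.0, 0.0],[0.015, 0.132, -0.093, 0.003, 0.0, 0.0],
```

```bash
cat > sl.py <<'E'
from lin import *
def tgt(y,psi,dl,lift=6):
    d,p=np.radians([dl,psi]);v=np.array([7*np.cos(d)+(67.4-lift)*np.sin(d),0,-7*np.sin(d)+(67.4-lift)*np.cos(d)])
    pr=np.array([425-.032*(y+245),y,162]);return pr-Rn.from_euler("z",p).apply(v)
if __name__=="__main__":
  q,s=now();qq=q.copy();qq[6]-=np.pi
  for y in(-205,-182):
    for psi in(10,18,26):
      for dl in(0,8,16):
        g=tgt(y,psi,dl);c,v=ik(g,psi,44.2-dl,[qq,[1.3,.9,-.7,2.45,3.3,.4,2.5]],m=.006)[0];print(y,psi,dl,g.round(0),round(c,2),v.round(2))
E
python3 sl.py
```

```text
-205 10 0 [ 417. -206.  101.] 1.71 [ 1.35  0.96 -0.75  2.46  3.41  0.41  2.46]
-205 10 8 [ 408. -208.  102.] 0.7 [ 1.44  1.02 -1.07  2.46  2.37  0.46 -2.93]
-205 10 16 [ 400. -209.  105.] 0.01 [ 1.15  0.77 -0.68  2.46  2.87  0.31  2.72]
-205 18 0 [ 417. -207.  101.] 0.03 [ 1.39  0.99 -0.79  2.46  3.4   0.4   2.6 ]
-205 18 8 [ 409. -210.  102.] 0.03 [ 1.25  0.85 -0.68  2.46  3.35  0.34  2.51]
-205 18 16 [ 401. -212.  105.] 0.05 [ 1.1   0.74 -0.53  2.43  3.45  0.24  2.3 ]
-205 26 0 [ 417. -208.  101.] 0.0 [ 1.42  0.99 -0.8   2.39  3.65  0.24  2.47]
-205 26 8 [ 410. -212.  102.] 0.0 [ 1.55  1.13 -1.2   2.39  1.91  0.43 -2.17]
-205 26 16 [ 402. -215.  105.] 0.0 [ 1.48  1.05 -1.22  2.36  1.67  0.51 -2.05]
-182 10 0 [ 416. -183.  101.] 3.92 [ 1.33  0.95 -0.77  2.46  3.39  0.37  2.45]
-182 10 8 [ 408. -185.  102.] 1.97 [ 1.16  0.81 -0.63  2.46  3.35  0.32  2.31]
-182 10 16 [ 400. -186.  105.] 0.49 [ 1.38  1.04 -1.24  2.46  1.93  0.66 -2.68]
-182 18 0 [ 416. -184.  101.] 0.75 [ 1.37  0.99 -0.81  2.46  3.37  0.36  2.61]
-182 18 8 [ 408. -187.  102.] 0.3 [ 1.45  1.06 -1.12  2.46  2.27  0.45 -2.72]
-182 18 16 [ 400. -189.  105.] 0.06 [ 1.41  1.04 -1.2   2.46  2.    0.56 -2.56]
-182 26 0 [ 417. -185.  101.] 0.04 [ 1.58  1.26 -1.23  2.46  2.29  0.47 -2.46]
-182 26 8 [ 409. -189.  102.] 0.25 [ 1.24  0.86 -0.68  2.46  3.45  0.32  2.52]
-182 26 16 [ 402. -192.  105.] 0.0 [ 1.4   0.98 -1.11  2.41  1.85  0.41 -2.27]
```

```bash
python3 - <<'E'
from sl import *
q,s=now()
w=[]
for y,psi,dl,l,n in((-245,10,0,6,3),(-245,22,12,6,7),(-180,24,13,6,10)):
    w.append((*tgt(y,psi,dl,l),psi,44.2-dl,n))
lin(q,s,w)
E
```

```text
-> [np.float64(418.10634572891456), np.float64(-246.2155372436685), np.float64(100.6), 10, 44.2] q [ 1.59  1.18 -1.12  2.47  2.61  0.53  0.2 ] maxlag 1.6 end [ 0.9 -1.4 -0. ] [-0.1 -0.4  0. ]
-> [np.float64(406.8153182783375), np.float64(-252.34708832401688), np.float64(103.39711915066864), 22, 32.2] q [ 1.49  0.96 -0.99  2.33  1.9   0.24  0.92] maxlag 0.3 end [ 0.   0.1 -0. ] [ 0.  0. -0.]
-> [np.float64(404.0711955200597), np.float64(-188.39202843824148), np.float64(103.7483354025936), 24, 31.200000000000003] q [ 1.44  1.04 -1.16  2.44  2.01  0.46  0.71] maxlag 0.0 end [ 0. -0.  0.] [-0. -0.  0.]
[-0.004, 0.027, -0.029, 0.0, -0.01, 0.002],[-0.004, 0.027, -0.029, 0.0, -0.01, 0.002],[-0.004, 0.027, -0.029, 0.0, -0.01, 0.002],[0.009, -0.06, -0.036, 0.285, 0.177, -0.225],[0.011, -0.061, -0.034, 0.285, 0.177, -0.225],
[0.013, -0.062, -0.032, 0.285, 0.177, -0.225],[0.015, -0.062, -0.029, 0.285, 0.177, -0.225],[0.017, -0.063, -0.027, 0.285, 0.177, -0.225],[0.019, -0.063, -0.025, 0.285, 0.177, -0.225],[0.021, -0.063, -0.023, 0.285, 0.177, -0.225],
[0.123, 0.034, 0.022, 0.017, 0.018, -0.028],[0.123, 0.035, 0.022, 0.017, 0.018, -0.028],[0.123, 0.035, 0.023, 0.017, 0.018, -0.028],[0.123, 0.035, 0.023, 0.017, 0.018, -0.028],[0.122, 0.036, 0.023, 0.017, 0.018, -0.028],
[0.122, 0.036, 0.023, 0.017, 0.018, -0.028],[0.122, 0.037, 0.023, 0.017, 0.018, -0.028],[0.122, 0.037, 0.023, 0.017, 0.018, -0.028],[0.122, 0.038, 0.023, 0.017, 0.018, -0.028],[0.122, 0.038, 0.024, 0.017, 0.018, -0.028],
```

Good, the whole slide is feasible. Executing the lift, pivot and slide.

Emit:
apply_moves(
  series=[
    [[-0.004, 0.027, -0.029, 0.0, -0.01, 0.002], [-0.004, 0.027, -0.029, 0.0, -0.01, 0.002], [-0.004, 0.027, -0.029, 0.0, -0.01, 0.002], [0.009, -0.06, -0.036, 0.285, 0.177, -0.225], [0.011, -0.061, -0.034, 0.285, 0.177, -0.225]],
  ],
)

```text
clock: 18.82
eef_pos: [456.4, -238.7, 51.5]
tool_rot: [2.431, 0.004, 1.806]
force: [0.6, 0.4, -2.0]
width: 8.9
```

Emit:
apply_moves(
  series=[
    [[0.013, -0.062, -0.032, 0.285, 0.177, -0.225], [0.015, -0.062, -0.029, 0.285, 0.177, -0.225], [0.017, -0.063, -0.027, 0.285, 0.177, -0.225], [0.019, -0.063, -0.025, 0.285, 0.177, -0.225], [0.021, -0.063, -0.023, 0.285, 0.177, -0.225]],
  ],
)

```text
clock: 19.45
eef_pos: [439.2, -240.2, 47.5]
tool_rot: [2.583, 0.002, 1.956]
force: [-0.5, -0.1, -1.6]
width: 8.6
```

Emit:
apply_moves(
  series=[
    [[0.123, 0.034, 0.022, 0.017, 0.018, -0.028], [0.123, 0.035, 0.022, 0.017, 0.018, -0.028], [0.123, 0.035, 0.023, 0.017, 0.018, -0.028], [0.123, 0.035, 0.023, 0.017, 0.018, -0.028], [0.122, 0.036, 0.023, 0.017, 0.018, -0.028]],
  ],
)

```text
clock: 20.08
eef_pos: [437.4, -206.6, 47.2]
tool_rot: [2.589, -0.001, 1.972]
force: [0.3, -0.1, -1.3]
width: 8.9
```

Emit:
apply_moves(
  series=[
    [[0.122, 0.036, 0.023, 0.017, 0.018, -0.028], [0.122, 0.037, 0.023, 0.017, 0.018, -0.028], [0.122, 0.037, 0.023, 0.017, 0.018, -0.028], [0.122, 0.038, 0.023, 0.017, 0.018, -0.028], [0.122, 0.038, 0.024, 0.017, 0.018, -0.028]],
  ],
)

```text
clock: 20.7
eef_pos: [435.5, -174.5, 47.2]
tool_rot: [2.598, -0.001, 1.99]
force: [0.8, -0.5, -0.8]
width: 8.6
```

```bash
python3 - <<'E'
from look import *
where();s,R=tool();g=s["eef_pos"]-66*R[:,2]
a=look("scene",95,175,100,75,5,"pics/x.png",[(g,(0,255,0))]);b=look("top",290,200,58,75,5,"pics/x.png",[(g,(0,255,0))])
o=np.zeros((375,790,3),np.uint8);o[:,:500]=a;o[:,500:]=b;cv2.imwrite("pics/s5.png",o)
E
```

```text
t 20.7 grip [ 404.3 -188.4  103.7] psi -156.0 tilt 31.1 F [ 0.84 -0.5  -0.79] M [-0.27  0.63  0.02] w 8.6 q [ 1.43  1.02 -1.16  2.43  1.97  0.45  0.73]
```

```bash
cat > hk.py <<'E'
from lin import *
def hookoff(top,bot,p0=44.2,n="scene"):
    s,R=tool();g=s["eef_pos"]-66*R[:,2];psi=np.degrees(np.arctan2(-R[0,0],R[1,0]));th=np.degrees(np.arccos(-R[2,2]))
    def f(v,full=True):
        Rh=Rn.from_euler("ZY",[psi,p0-th+v[2]],degrees=True);m=g+Rh.apply([v[0],0,v[1]])
        return np.r_[proj(n,m+Rh.apply([0,0,89]))[0]-top,proj(n,m+Rh.apply([0,0,-52]))[0]-bot,v[2]/4]
    r=least_squares(f,[7,-9,0]);return r.x,r.fun,psi,th
if __name__=="__main__":
    x,f,psi,th=hookoff([157.4,185.4],[158.,224.6]);print("hook_mid rel grip (x,z,pitch)",x.round(1),f.round(2),psi,th)
    x,f,psi,th=hookoff([157.4,185.0],[158.5,225]);print(x.round(1),f.round(2))
    q,s=now();off=np.array([7,0,-9.]);H=Rn.from_euler("z",7.3,degrees=True)
    bar=np.array([653.3,-32,297.])
    g=lambda bx,bz:bar-H.apply([bx,0,bz])-H.apply(off)
    lin(q,s,[(410,-170,230,14,40,10),(*g(70,26),7.3,44.2,10)])
    # along-bar check
E
python3 hk.py; date
```

```text
hook_mid rel grip (x,z,pitch) [12.9 -9.9 -3.5] [-0.02  0.61  0.08 -0.73 -0.88] 24.090271789174402 31.169621422246234
[14.  -9.5 -4.3] [-0.05  0.82  0.14 -0.99 -1.08]
-> [410, -170, 230, 14, 40] q [ 1.46  0.7  -1.19  2.46  2.28  0.25  0.12] maxlag 22.9 end [ 19.5  -6.1 -10.3] [-2.   0.3  0. ]
-> [np.float64(576.9241279205677), np.float64(-41.783974862303985), np.float64(280.0), 7.3, 44.2] q [ 0.9   0.58 -1.11  2.34  2.28  0.48 -0.39] maxlag 15.8 end [-0.  0. -0.] [ 0.  0. -0.]
[0.013, 0.171, -0.205, -0.147, -0.099, 0.136],[0.014, 0.174, -0.203, -0.147, -0.099, 0.136],[0.014, 0.177, -0.2, -0.147, -0.099, 0.136],[0.015, 0.18, -0.198, -0.147, -0.099, 0.136],[0.015, 0.183, -0.195, -0.147, -0.099, 0.136],
[0.016, 0.186, -0.192, -0.147, -0.099, 0.136],[0.016, 0.188, -0.19, -0.147, -0.099, 0.136],[0.017, 0.191, -0.187, -0.147, -0.099, 0.136],[0.018, 0.194, -0.184, -0.147, -0.099, 0.136],[0.019, 0.196, -0.181, -0.147, -0.099, 0.136],
[0.157, 0.369, 0.171, -0.07, -0.075, 0.083],[0.162, 0.366, 0.172, -0.07, -0.075, 0.083],[0.166, 0.364, 0.174, -0.07, -0.075, 0.083],[0.171, 0.361, 0.175, -0.07, -0.075, 0.083],[0.175, 0.358, 0.176, -0.07, -0.075, 0.083],
[0.18, 0.355, 0.177, -0.07, -0.075, 0.083],[0.184, 0.353, 0.179, -0.07, -0.075, 0.083],[0.189, 0.35, 0.18, -0.07, -0.075, 0.083],[0.193, 0.347, 0.181, -0.07, -0.075, 0.083],[0.198, 0.344, 0.182, -0.07, -0.075, 0.083],
Sat Dec  5 05:57:50 UTC 2026
```

```bash
python3 - <<'E'
from lin import *
q,s=now();lin(q,s,[(440,-150,175,16,40,6),(576,-42,280,7.3,44.2,9)])
E
```

```text
-> [440, -150, 175, 16, 40] q [ 1.27  0.74 -0.92  2.46  3.04  0.25 -0.45] maxlag 8.9 end [ 6.2 -5.9  2.3] [-1.1 -2.   5.6]
-> [576, -42, 280, 7.3, 44.2] q [ 0.62  0.43 -0.65  2.34  2.9   0.32 -1.06] maxlag 8.1 end [-0. -0.  0.] [ 0. -0. -0.]
[0.047, 0.293, -0.123, -0.245, -0.133, 0.182],[0.051, 0.295, -0.117, -0.245, -0.133, 0.182],[0.055, 0.297, -0.11, -0.245, -0.133, 0.182],[0.059, 0.298, -0.103, -0.245, -0.133, 0.182],[0.063, 0.3, -0.096, -0.245, -0.133, 0.182],
[0.068, 0.301, -0.089, -0.245, -0.133, 0.182],[0.132, 0.433, 0.049, -0.078, -0.108, 0.12],[0.138, 0.431, 0.051, -0.078, -0.108, 0.12],[0.144, 0.429, 0.053, -0.078, -0.108, 0.12],[0.15, 0.426, 0.055, -0.078, -0.108, 0.12],
[0.156, 0.424, 0.057, -0.078, -0.108, 0.12],[0.162, 0.422, 0.058, -0.078, -0.108, 0.12],[0.168, 0.419, 0.06, -0.078, -0.108, 0.12],[0.174, 0.416, 0.061, -0.078, -0.108, 0.12],[0.18, 0.414, 0.063, -0.078, -0.108, 0.12],
```

Emit:
apply_moves(
  series=[
    [[0.047, 0.293, -0.123, -0.245, -0.133, 0.182], [0.051, 0.295, -0.117, -0.245, -0.133, 0.182], [0.055, 0.297, -0.11, -0.245, -0.133, 0.182], [0.059, 0.298, -0.103, -0.245, -0.133, 0.182], [0.063, 0.3, -0.096, -0.245, -0.133, 0.182]],
  ],
)

```text
clock: 21.42
eef_pos: [480.4, -151.5, 113.9]
tool_rot: [2.474, -0.005, 1.875]
force: [0.3, -0.4, -1.4]
width: 8.7
```

Emit:
apply_moves(
  series=[
    [[0.068, 0.301, -0.089, -0.245, -0.133, 0.182], [0.132, 0.433, 0.049, -0.078, -0.108, 0.12], [0.138, 0.431, 0.051, -0.078, -0.108, 0.12], [0.144, 0.429, 0.053, -0.078, -0.108, 0.12], [0.15, 0.426, 0.055, -0.078, -0.108, 0.12]],
  ],
)

```text
clock: 22.05
eef_pos: [553.6, -102.0, 175.5]
tool_rot: [2.418, -0.006, 1.787]
force: [0.5, 0.1, -0.9]
width: 9.0
```

Emit:
apply_moves(
  series=[
    [[0.156, 0.424, 0.057, -0.078, -0.108, 0.12], [0.162, 0.422, 0.058, -0.078, -0.108, 0.12], [0.168, 0.419, 0.06, -0.078, -0.108, 0.12], [0.174, 0.416, 0.061, -0.078, -0.108, 0.12], [0.18, 0.414, 0.063, -0.078, -0.108, 0.12]],
  ],
)

```text
clock: 22.68
eef_pos: [631.9, -45.1, 235.1]
tool_rot: [2.378, -0.007, 1.702]
force: [-0.1, -0.8, -1.0]
width: 8.6
```

```bash
python3 - <<'E'
from look import *
where();s,R=tool();g=s["eef_pos"]-66*R[:,2]
bar=np.array([653.3,-32,297.])
print("bar px",proj("scene",bar),"grip",proj("scene",g))
c=proj("scene",g)[0].astype(int)
H=Rn.from_euler("z",7.3,degrees=True);hm=g+H.apply([9,0,-9.5])
hp=H.apply(hookpts())+hm
look("scene",int(c[0])-40,int(c[1])-45,100,75,8,"pics/s6.png",[(bar+H.apply([0,k,0]),(0,0,255)) for k in(-40,-20,0,20,40)]+[(x,(0,255,0)) for x in hp])
print(int(c[0])-40,int(c[1])-45)
E
```

```text
t 22.68 grip [586.7 -51.4 282.8] psi -172.5 tilt 43.7 F [-0.11 -0.78 -1.01] M [-0.14  0.88 -0.08] w 8.6 q [ 0.96  0.63 -1.21  2.29  2.09  0.5  -0.17]
bar px [[257.55663071 166.42261106]] grip [[232.66295502 161.94942014]]
192 116
```

```bash
python3 - <<'E'
from lin import *
q,s=now();H=Rn.from_euler("z",7.3,degrees=True)
g0=np.array([586.7,-51.4,282.8]);g1=g0+H.apply([30,0,-4]);g2=g0+H.apply([54.5,0,-4])
lin(q,s,[(*g1,7.3,44,5),(*g2,7.3,44,5),(*(g2-[0,0,18]),7.3,44,5)])
E
```

```text
-> [np.float64(616.456833277701), np.float64(-47.588061741959486), np.float64(278.8), 7.3, 44] q [ 0.91  0.68 -1.17  2.24  2.1   0.53 -0.16] maxlag 0.0 end [-0.  0. -0.] [ 0.  0. -0.]
-> [np.float64(640.7582471211566), np.float64(-44.474978831226395), np.float64(278.8), 7.3, 44] q [ 0.86  0.69 -1.13  2.19  2.06  0.51 -0.12] maxlag 0.0 end [-0.  0. -0.] [ 0.  0. -0.]
-> [np.float64(640.7582471211566), np.float64(-44.474978831226395), np.float64(260.8), 7.3, 44] q [ 0.86  0.74 -1.14  2.21  2.12  0.56 -0.16] maxlag 0.0 end [ 0. -0.  0.] [-0. -0.  0.]
[-0.013, 0.06, 0.095, 0.001, -0.019, 0.001],[-0.013, 0.06, 0.095, 0.001, -0.019, 0.001],[-0.013, 0.06, 0.095, 0.001, -0.019, 0.001],[-0.012, 0.06, 0.095, 0.001, -0.019, 0.001],[-0.012, 0.06, 0.095, 0.001, -0.019, 0.001],
[0.0, 0.07, 0.068, 0.0, 0.0, 0.0],[0.0, 0.07, 0.068, 0.0, 0.0, 0.0],[0.0, 0.07, 0.068, 0.0, 0.0, 0.0],[0.0, 0.07, 0.068, 0.0, 0.0, 0.0],[0.0, 0.07, 0.068, 0.0, 0.0, 0.0],
[0.0, -0.05, 0.052, 0.0, 0.0, 0.0],[0.0, -0.05, 0.052, 0.0, 0.0, 0.0],[0.0, -0.05, 0.052, 0.0, 0.0, 0.0],[0.0, -0.05, 0.052, 0.0, 0.0, 0.0],[0.0, -0.05, 0.052, 0.0, 0.0, 0.0],
```

Emit:
apply_moves(
  series=[
    [[-0.013, 0.06, 0.095, 0.001, -0.019, 0.001], [-0.013, 0.06, 0.095, 0.001, -0.019, 0.001], [-0.013, 0.06, 0.095, 0.001, -0.019, 0.001], [-0.012, 0.06, 0.095, 0.001, -0.019, 0.001], [-0.012, 0.06, 0.095, 0.001, -0.019, 0.001]],
  ],
)

```text
clock: 23.35
eef_pos: [659.5, -45.4, 227.7]
tool_rot: [2.379, -0.0, 1.695]
force: [0.4, -0.3, -1.2]
width: 8.7
```

Emit:
apply_moves(
  series=[
    [[0, 0.07, 0.068, 0, 0, 0], [0, 0.07, 0.068, 0, 0, 0], [0, 0.07, 0.068, 0, 0, 0], [0, 0.07, 0.068, 0, 0, 0], [0, 0.07, 0.068, 0, 0, 0]],
  ],
)

```text
clock: 23.98
eef_pos: [683.7, -42.2, 227.9]
tool_rot: [2.379, 0.0, 1.695]
force: [-1.0, 0.5, -0.4]
width: 8.8
```

```bash
python3 - <<'E'
from look import *
where();s,R=tool();g=s["eef_pos"]-66*R[:,2]
H=Rn.from_euler("z",7.3,degrees=True);hm=g+H.apply([12,0,-7.]);bar=np.array([655,-44.5,296.])
hp=H.apply(hookpts())+hm;c=proj("scene",g)[0].astype(int)
look("scene",int(c[0])-40,int(c[1])-40,100,75,8,"pics/s7.png",[(bar+H.apply([0,k,0]),(0,0,255)) for k in(-60,-40,-20,20,40,60)]+[(x,(0,255,0)) for x in hp])
E
```

```text
t 23.98 grip [638.5 -47.8 275.6] psi -172.9 tilt 43.7 F [-1.02  0.53 -0.35] M [-0.03  0.9  -0.01] w 8.8 q [ 0.85  0.67 -1.12  2.18  2.03  0.5  -0.1 ]
```

Emit:
apply_moves(
  series=[
    [[0, 0.05, 0.05, 0, 0, 0], [0, -0.049, 0.05, 0, 0, 0], [0, -0.049, 0.05, 0, 0, 0], [0, -0.049, 0.05, 0, 0, 0], [0, -0.049, 0.05, 0, 0, 0]],
  ],
)

```text
clock: 24.65
eef_pos: [686.9, -41.8, 213.8]
tool_rot: [2.378, 0.0, 1.695]
force: [-0.9, -0.7, 2.3]
width: 8.7
```

Emit:
apply_moves(
  series=[
    [[0, -0.035, 0.037, 0, 0, 0], [0, -0.035, 0.037, 0, 0, 0], [0, -0.035, 0.037, 0, 0, 0], [0, -0.035, 0.037, 0, 0, 0], [0, -0.035, 0.037, 0, 0, 0]],
  ],
)

```text
clock: 25.28
eef_pos: [687.3, -41.4, 201.7]
tool_rot: [2.377, 0.0, 1.696]
force: [-2.1, 0.3, 4.9]
width: 8.5
```

```bash
python3 -c "
from h import *
where()"; date
```

```text
t 25.27 grip [642.  -47.1 249.3] psi -172.8 tilt 43.8 F [-2.07  0.34  4.87] M [-0.06  0.3  -0.01] w 8.5 q [ 0.84  0.75 -1.13  2.19  2.12  0.57 -0.15]
Sat Dec  5 05:59:38 UTC 2026
```

Emit:
apply_moves(
  series=[
    [[0, -0.028, 0.029, 0, 0, 0], [0, -0.028, 0.029, 0, 0, 0], [0, -0.028, 0.029, 0, 0, 0], [0, -0.028, 0.029, 0, 0, 0], [0, -0.028, 0.029, 0, 0, 0]],
  ],
)

```text
clock: 25.9
eef_pos: [686.4, -41.9, 190.4]
tool_rot: [2.38, -0.0, 1.695]
force: [-2.2, 0.6, 2.0]
width: 9.0
```

Emit:
apply_moves(
  series=[
    [[0, -0.015, 0.015, 0, 0, 0], [0, -0.015, 0.015, 0, 0, 0], [0, -0.015, 0.015, 0, 0, 0], [0, -0.015, 0.015, 0, 0, 0], [0, -0.015, 0.015, 0, 0, 0]],
  ],
)

```text
clock: 26.52
eef_pos: [686.9, -41.9, 185.6]
tool_rot: [2.379, -0.0, 1.695]
force: [0.2, -0.1, -1.0]
width: 8.6
```

Emit:
apply_moves(
  series=[
    [[0, -0.01, 0.011, 0, 0, 0], [0, -0.01, 0.011, 0, 0, 0], [0, -0.01, 0.011, 0, 0, 0], [0, -0.01, 0.011, 0, 0, 0], [0, 0, 0, 0, 0, 0]],
  ],
)

```text
clock: 27.15
eef_pos: [687.6, -41.6, 183.6]
tool_rot: [2.377, 0.0, 1.695]
force: [3.1, -0.2, 3.6]
width: 8.8
```

Emit:
apply_moves(
  series=[
    [[0, -0.007, 0.007, 0, 0, 0], [0, -0.007, 0.007, 0, 0, 0], [0, -0.007, 0.007, 0, 0, 0], [0, 0, 0, 0, 0, 0], [0, 0, 0, 0, 0, 0]],
  ],
)

```text
clock: 27.78
eef_pos: [688.3, -41.6, 183.0]
tool_rot: [2.375, 0.001, 1.696]
force: [2.4, 0.7, 7.0]
width: 9.0
```

Emit:
apply_moves(
  series=[
    [[0, -0.006, 0.006, 0, 0, 0], [0, 0, 0, 0, 0, 0], [0, 0, 0, 0, 0, 0], [0, 0, 0, 0, 0, 0], [0, 0, 0, 0, 0, 0]],
  ],
)

```text
clock: 28.4
eef_pos: [688.5, -41.5, 182.9]
tool_rot: [2.375, 0.001, 1.696]
force: [3.5, -0.2, 7.7]
width: 8.8
```

Emit:
apply_moves(
  series=[
    [[0, 0, 0, 0, 0, 0], [0, 0, 0, 0, 0, 0], [0, 0, 0, 0, 0, 0], [0, 0, 0, 0, 0, 0], [0, 0, 0, 0, 0, 0]],
  ],
  claw=1,
)

```text
clock: 29.02
eef_pos: [686.6, -41.8, 180.6]
tool_rot: [2.379, -0.0, 1.695]
force: [-0.0, 0.1, 0.1]
width: 85.5
```

```bash
python3 - <<'E'
from lin import *
where()
q,s=now();R=s[1];g=s[0]-66*R[:,2]
lin(q,s,[(*(g-95*R[:,2]),7.3,44,5),(500,-20,330,10,44,5)])
for l in("hook","hook_tip","hook_curl","hook_mid"):
    viewer.get_image("scene") if l=="hook" else 0
    print(l,[(np.round(np.array(d["location"])*[512,384],1).tolist(),round(d["score"],2)) for d in viewer.find_in("scene",l)][:3])
E
```

```text
t 29.02 grip [641.3 -47.5 228.3] psi -172.9 tilt 43.7 F [-0.02  0.12  0.13] M [-0.13  0.71 -0.01] w 85.5 q [ 0.83  0.8  -1.13  2.21  2.18  0.63 -0.19]
-> [np.float64(576.2017907308837), np.float64(-55.608462713683764), np.float64(297.0299776974569), 7.3, 44] q [ 1.01  0.6  -1.23  2.31  2.1   0.47 -0.18] maxlag 0.0 end [-0.  0. -0.] [ 0.  0. -0.]
-> [500, -20, 330, 10, 44] q [ 1.12  0.34 -1.24  2.43  2.35  0.26 -0.53] maxlag 0.0 end [0. 0. 0.] [-0.  0.  0.]
[0.001, 0.001, -0.38, -0.01, 0.004, -0.004],[0.001, 0.002, -0.38, -0.01, 0.004, -0.004],[0.001, 0.002, -0.38, -0.01, 0.004, -0.004],[0.001, 0.003, -0.38, -0.01, 0.004, -0.004],[0.001, 0.003, -0.38, -0.01, 0.004, -0.004],
[0.189, -0.113, -0.292, 0.0, 0.063, -0.065],[0.191, -0.112, -0.291, 0.0, 0.063, -0.065],[0.194, -0.11, -0.29, 0.0, 0.063, -0.065],[0.197, -0.109, -0.289, 0.0, 0.063, -0.065],[0.199, -0.108, -0.287, 0.0, 0.063, -0.065],
hook [([256.4, 180.9], 0.63), ([261.9, 193.9], 0.26)]
hook_tip [([257.8, 183.1], 0.53)]
hook_curl [([254.2, 193.0], 0.93)]
hook_mid [([254.4, 197.7], 0.6)]
```

Emit:
apply_moves(
  series=[
    [[0, 0, -0.2, 0, 0, 0], [0, 0, -0.3, 0, 0, 0], [0, 0, -0.4, -0.01, 0, 0], [0, 0, -0.5, -0.01, 0, 0], [0, 0, -0.5, -0.01, 0, 0]],
  ],
)

```text
clock: 29.9
eef_pos: [620.3, -49.8, 250.4]
tool_rot: [2.376, 0.001, 1.696]
force: [-0.1, -1.0, 0.2]
width: 85.2
```

```bash
python3 - <<'E'
from lin import *
where()
R0=Rn.from_euler("xyz",[2.379,0,1.695]).as_matrix();g=np.array([683.7,-42.2,227.9])-66*R0[:,2];c=proj("scene",g)[0].astype(int)-40
print("org",c)
S=lambda u,v:np.array(c)+np.array([u,v])/8-.5+.0
sp=[([28,-28,0],S(492,580)),([-28,-28,0],S(350,545)),([28,-28,60],S(508,458)),([28,28,60],S(538,388)),([0,0,118],S(465,282))]
tp=[([28,28,60],(212.1,213.9)),([28,-28,60],(223.5,206.6)),([-28,-28,60],(232.6,220.5)),([-28,28,60],(221.1,228.5))]
def f(v,a,b):
    r=[]
    for m,p in a: r+=list(proj("scene",place(np.array([m],float),np.r_[v[:2],0],v[2]))[0]-p)
    for m,p in b: r+=list(proj("top",place(np.array([m],float),np.r_[v[:2],0],v[2]))[0]-p)
    return np.array(r)
for a,b in((sp,[]),([],tp),(sp,tp)):
    r=least_squares(f,[458,140,33],args=(a,b),loss="soft_l1");print(r.x.round(1),f(r.x,a,b).round(1))
# silhouette check in top: bright/textured region centroid near bin vs table
T=viewer.get_image("top")[195:240,200:245].astype(np.int16);bg=np.median(T.reshape(-1,3),0);m=(np.abs(T-bg).sum(2)>40).astype(np.uint8);m=cv2.morphologyEx(m,cv2.MORPH_CLOSE,np.ones((5,5)))
n,l,st,ce=cv2.connectedComponentsWithStats(m);k=1+np.argmax(st[1:,4]);ys,xs=np.where(l==k);print(st[k],cv2.minAreaRect(np.c_[xs,ys].astype(np.float32)),"centre px",ce[k]+[200,195])
print(viewer.get_image("scene").shape)
for n in("top","scene"):
  for lb in("bin_mid","bin_bail"): print(n,lb,[(np.round(np.array(d["location"])*[512,384],1).tolist(),round(d["score"],2)) for d in viewer.find_in(n,lb)][:3])
E
```

```text
t 29.9 grip [574.9 -55.5 297.9] psi -172.8 tilt 43.9 F [-0.07 -1.    0.24] M [-0.1  0.7  0. ] w 85.2 q [ 0.98  0.56 -1.19  2.3   2.09  0.43 -0.2 ]
org [207 134]
[460.3 150.3  30.8] [ 0.2  0.2  1.3  0.6 -1.2  0.2  0.8 -0.9 -1.  -0.3]
[456.5 134.4  32. ] [-1.   0.9  1.5 -0.5  1.  -0.6 -1.4  0.2]
[459.  144.6  32.2] [-1.2  0.7 -0.2  1.2 -2.7  0.6 -1.  -0.6 -2.7  0.1 -4.   0.2 -1.5 -1.2
 -2.  -1.3 -4.4 -0.5]
[ 10  12  24  23 307] ((21.57692527770996, 22.884614944458008), (19.969589233398438, 17.98503303527832), 60.2551155090332) centre px [221.72964169 218.08143322]
(384, 512, 3)
top bin_mid [([140.5, 259.4], 0.73), ([219.1, 214.6], 0.63), ([304.8, 192.4], 0.57)]
top bin_bail [([140.7, 259.5], 0.78), ([308.4, 192.6], 0.54), ([224.6, 213.5], 0.53)]
scene bin_mid [([204.0, 247.2], 0.71), ([288.8, 142.8], 0.67)]
scene bin_bail [([265.3, 189.8], 0.75), ([291.9, 144.5], 0.67)]
```

```bash
cat > bn.py <<'E'
from lin import *
q,s=now();qq=q.copy();qq[6]+=np.pi
for th in(35,40,45):
    for g in([459.5,145,150],[459.5,145,34]):
        c,v=ik(g,31.5,th,[qq,[.2,.6,-.3,2.4,3.2,.4,2.5],[.5,.9,-1,2.4,2.,.5,-2.5]],m=.012)[0];print(th,g,round(c,2),v.round(2))
for way in ([(520,60,300,18,40,8),(462,140,200,31.5,40,8),(459.5,145,100,31.5,40,5),(459.5,145,34,31.5,42,5)],[(540,40,280,20,44,6),(480,138,170,31.5,44,7),(459.5,145,90,31.5,44,5),(459.5,145,34,31.5,44,5)]):
    lin(q,s,way);print()
E
python3 bn.py; date
```

```text
35 [459.5, 145, 150] 2.0 [ 0.14  0.59 -0.49  2.46  2.96  0.34  2.11]
35 [459.5, 145, 34] 3.77 [ 0.45  1.15 -1.03  2.46  2.35  0.85  2.93]
40 [459.5, 145, 150] 5.38 [ 0.22  0.62 -0.56  2.46  3.04  0.36  2.09]
40 [459.5, 145, 34] 7.83 [ 0.41  1.07 -0.84  2.46  2.66  0.69  2.69]
45 [459.5, 145, 150] 10.22 [ 0.33  0.65 -0.63  2.46  3.12  0.37  2.09]
45 [459.5, 145, 34] 12.73 [ 0.47  1.09 -0.78  2.46  2.92  0.65  2.57]
-> [520, 60, 300, 18, 40] q [ 0.84  0.46 -1.22  2.38  1.99  0.38 -0.18] maxlag 0.0 end [-0.  0. -0.] [ 0.  0. -0.]
-> [462, 140, 200, 31.5, 40] q [ 0.31  0.51 -0.66  2.47  2.96  0.34 -1.01] maxlag 17.0 end [15.6  1.2  6.6] [-3.7 -1.9  0. ]
-> [459.5, 145, 100, 31.5, 40] q [ 0.37  0.88 -0.82  2.47  2.67  0.63 -0.59] maxlag 28.6 end [28.4  2.6  3. ] [-5.6 -3.4  0. ]
-> [459.5, 145, 34, 31.5, 42] q [ 0.53  1.29 -1.07  2.47  2.55  0.96 -0.2 ] maxlag 34.2 end [33.8  2.1 -4.5] [-5.2 -4.4  0. ]
[0.325, -0.082, -0.079, 0.081, 0.152, -0.169],[0.327, -0.077, -0.074, 0.081, 0.152, -0.169],[0.33, -0.072, -0.068, 0.081, 0.152, -0.169],[0.332, -0.066, -0.062, 0.081, 0.152, -0.169],[0.334
[... 1666 characters left out ...]
-0.258],[0.348, -0.267, 0.179, 0.0, 0.19, -0.197],[0.35, -0.26, 0.186, 0.0, 0.19, -0.197],[0.351, -0.253, 0.193, 0.0, 0.19, -0.197],[0.352, -0.246, 0.2, 0.0, 0.19, -0.197],
[0.353, -0.238, 0.207, 0.0, 0.19, -0.197],[0.354, -0.231, 0.214, 0.0, 0.19, -0.197],[0.354, -0.224, 0.221, 0.0, 0.19, -0.197],[0.067, -0.262, 0.192, 0.0, 0.0, 0.0],[0.067, -0.262, 0.192, 0.0, 0.0, 0.0],
[0.067, -0.262, 0.192, 0.0, 0.0, 0.0],[0.067, -0.262, 0.192, 0.0, 0.0, 0.0],[0.067, -0.262, 0.192, 0.0, 0.0, 0.0],[0.0, -0.156, 0.161, 0.0, 0.0, 0.0],[0.0, -0.156, 0.161, 0.0, 0.0, 0.0],
[0.0, -0.156, 0.161, 0.0, 0.0, 0.0],[0.0, -0.156, 0.161, 0.0, 0.0, 0.0],[0.0, -0.156, 0.161, 0.0, 0.0, 0.0],
Sat Dec  5 06:02:16 UTC 2026
```

```bash
cat > bn2.py <<'E'
from lin import *
from multiprocessing import Pool
import itertools
q,s=now();qq=q.copy();qq[6]+=np.pi
def one(a):
    psi,th,xg,z=a;b=np.array([459.5,145,z])+Rn.from_euler("z",psi,degrees=True).apply([xg,0,0])
    r=ik(b,psi,th,[qq,[.2,.6,-.3,2.4,3.2,.4,2.5],[.5,.9,-1,2.4,2.,.5,-2.5],[.9,1.2,-1.2,2.4,1.6,.7,-2.]],m=.012)[0];return a,round(r[0],2),r[1].round(2)
if __name__=="__main__":
    with Pool() as p: R=p.map(one,itertools.product((17,31,46,52),(22,30,36,42),(0,-12),(34,)))
    for r in R: print(r[0],r[1],r[2] if r[1]<1.5 else "")
E
python3 bn2.py; date
```

```text
(17, 22, 0, 34) 0.0 [-0.14  0.85 -0.32  2.45  2.68  0.57  2.01]
(17, 22, -12, 34) 0.04 [ 0.3   1.16 -1.11  2.46  2.05  1.08  2.72]
(17, 30, 0, 34) 2.05 
(17, 30, -12, 34) 3.35 
(17, 36, 0, 34) 6.71 
(17, 36, -12, 34) 9.4 
(17, 42, 0, 34) 14.72 
(17, 42, -12, 34) 18.7 
(31, 22, 0, 34) 0.0 [-0.1   0.84 -0.27  2.43  2.95  0.49  2.06]
(31, 22, -12, 34) 0.0 [ 0.06  0.89 -0.5   2.46  2.66  0.57  2.38]
(31, 30, 0, 34) 1.12 [ 0.41  1.15 -1.05  2.46  2.27  0.91  2.93]
(31, 30, -12, 34) 2.25 
(31, 36, 0, 34) 4.61 
(31, 36, -12, 34) 6.66 
(31, 42, 0, 34) 10.02 
(31, 42, -12, 34) 12.78 
(46, 22, 0, 34) 0.0 [ 0.25  0.94 -0.69  2.39  2.47  0.48  2.92]
(46, 22, -12, 34) 0.0 [ 0.5   1.18 -1.14  2.41  2.06  0.85 -2.88]
(46, 30, 0, 34) 0.02 [ 0.35  1.03 -0.75  2.46  2.72  0.63  2.79]
(46, 30, -12, 34) 0.25 [ 0.32  0.98 -0.65  2.46  2.86  0.56  2.66]
(46, 36, 0, 34) 0.82 [ 0.41  1.06 -0.73  2.46  2.93  0.61  2.7 ]
(46, 36, -12, 34) 1.5 
(46, 42, 0, 34) 2.29 
(46, 42, -12, 34) 3.24 
(52, 22, 0, 34) 0.0 [ 0.19  0.9  -0.55  2.37  2.7   0.36  2.8 ]
(52, 22, -12, 34) 0.0 [ 0.26  0.92 -0.62  2.39  2.6   0.4   2.93]
(52, 30, 0, 34) 0.0 [ 0.4   1.04 -0.77  2.44  2.72  0.56  2.93]
(52, 30, -12, 34) 0.0 [ 0.57  1.2  -1.06  2.46  2.35  0.74 -2.93]
(52, 36, 0, 34) 0.08 [ 0.44  1.07 -0.72  2.46  3.    0.59  2.76]
(52, 36, -12, 34) 0.31 [ 0.45  1.05 -0.69  2.46  3.07  0.55  2.71]
(52, 42, 0, 34) 0.56 [ 0.55  1.16 -0.77  2.46  3.11  0.6   2.79]
(52, 42, -12, 34) 0.98 [ 0.57  1.14 -0.75  2.46  3.17  0.56  2.76]
Sat Dec  5 06:04:22 UTC 2026
```

```bash
cat > bn3.py <<'E'
from lin import *
q,s=now()
def gp(psi,xg,z,b=(459.5,145)): return np.r_[b,z]+Rn.from_euler("z",psi,degrees=True).apply([xg,0,0])
lin(q,s,[(535,40,290,25,42,6),(*gp(49,-5,175),49,37,9),(*gp(49,-10,100),49,37,5)])
E
python3 bn3.py
```

```text
-> [535, 40, 290, 25, 42] q [ 0.94  0.56 -1.22  2.36  2.15  0.3  -0.09] maxlag 0.0 end [-0.  0. -0.] [ 0.  0. -0.]
-> [np.float64(456.21970485504744), np.float64(141.22645209888614), np.float64(175.0), 49, 37] q [ 0.58  0.72 -0.94  2.46  2.74  0.31 -0.37] maxlag 3.9 end [ 3.7 -0.2  1.1] [-0.7 -0.8  0. ]
-> [np.float64(452.93940971009494), np.float64(137.45290419777228), np.float64(100.0), 49, 37] q [ 0.42  0.85 -0.66  2.46  3.19  0.44 -0.71] maxlag 10.5 end [10.5 -0.5  0.9] [-1.4 -2.1  0. ]
[0.379, -0.098, -0.056, 0.052, 0.339, -0.364],[0.384, -0.084, -0.042, 0.052, 0.339, -0.364],[0.389, -0.069, -0.028, 0.052, 0.339, -0.364],[0.392, -0.055, -0.014, 0.052, 0.339, -0.364],[0.394, -0.04, 0.001, 0.052, 0.339, -0.364],
[0.395, -0.025, 0.015, 0.052, 0.339, -0.364],[0.314, -0.237, 0.142, 0.091, 0.283, -0.343],[0.318, -0.224, 0.153, 0.091, 0.283, -0.343],[0.321, -0.211, 0.165, 0.091, 0.283, -0.343],[0.323, -0.198, 0.176, 0.091, 0.283, -0.343],
[0.325, -0.184, 0.188, 0.091, 0.283, -0.343],[0.325, -0.171, 0.199, 0.091, 0.283, -0.343],[0.325, -0.157, 0.21, 0.091, 0.283, -0.343],[0.324, -0.144, 0.221, 0.091, 0.283, -0.343],[0.322, -0.13, 0.232, 0.091, 0.283, -0.343],
[0.0, -0.197, 0.228, 0.0, 0.0, 0.0],[0.0, -0.197, 0.228, 0.0, 0.0, 0.0],[0.0, -0.197, 0.228, 0.0, 0.0, 0.0],[0.0, -0.197, 0.228, 0.0, 0.0, 0.0],[0.0, -0.197, 0.228, 0.0, 0.0, 0.0],
```

Emit:
apply_moves(
  series=[
    [[0.379, -0.098, -0.056, 0.052, 0.339, -0.364], [0.384, -0.084, -0.042, 0.052, 0.339, -0.364], [0.389, -0.069, -0.028, 0.052, 0.339, -0.364], [0.392, -0.055, -0.014, 0.052, 0.339, -0.364], [0.394, -0.04, 0.001, 0.052, 0.339, -0.364]],
  ],
)

```text
clock: 30.82
eef_pos: [581.9, 42.1, 242.4]
tool_rot: [2.403, 0.001, 1.959]
force: [-0.6, -0.1, 0.2]
width: 85.3
```

Emit:
apply_moves(
  series=[
    [[0.395, -0.025, 0.015, 0.052, 0.339, -0.364], [0.314, -0.237, 0.142, 0.091, 0.283, -0.343], [0.318, -0.224, 0.153, 0.091, 0.283, -0.343], [0.321, -0.211, 0.165, 0.091, 0.283, -0.343], [0.323, -0.198, 0.176, 0.091, 0.283, -0.343]],
  ],
)

```text
clock: 31.45
eef_pos: [532.7, 109.7, 187.4]
tool_rot: [2.448, 0.004, 2.197]
force: [-0.1, -0.0, 1.2]
width: 85.4
```

Emit:
apply_moves(
  series=[
    [[0.325, -0.184, 0.188, 0.091, 0.283, -0.343], [0.325, -0.171, 0.199, 0.091, 0.283, -0.343], [0.325, -0.157, 0.21, 0.091, 0.283, -0.343], [0.324, -0.144, 0.221, 0.091, 0.283, -0.343], [0.322, -0.13, 0.232, 0.091, 0.283, -0.343]],
  ],
)

```text
clock: 32.08
eef_pos: [484.8, 172.1, 122.6]
tool_rot: [2.499, -0.002, 2.432]
force: [0.8, -0.5, -0.1]
width: 85.4
```

```bash
cat > bn4.py <<'E'
from lin import *
from bn3 import gp
E
sed -i 's/^lin(q/if __name__=="__main__": lin(q/' bn3.py
python3 - <<'E'
from bn4 import *
where();q,s=now()
for th in(33,36):
    for b in((459.5,145),): lin(q,s,[(*gp(50,-13,90,b),50,th,6),(*gp(50,-15,31,b),50,th,9)])
E
date
```

```text
t 32.08 grip [459.  142.  175.4] psi -130.7 tilt 36.8 F [ 0.83 -0.54 -0.1 ] M [-0.46  0.43  0.05] w 85.4 q [ 0.68  0.84 -1.19  2.47  2.27  0.46  0.08]
-> [np.float64(451.143761074075), np.float64(135.04142223945328), np.float64(90.0), 50, 33] q [ 0.4   0.86 -0.68  2.47  3.    0.44 -0.55] maxlag 4.9 end [ 4.8 -0.1  0.4] [-0.7 -1.   0. ]
-> [np.float64(449.8581858547019), np.float64(133.50933335321534), np.float64(31.0), 50, 33] q [ 0.39  1.03 -0.66  2.47  2.99  0.58 -0.45] maxlag 5.7 end [ 5.5 -0.1 -0.5] [-0.6 -1.1  0. ]
[0.005, -0.213, 0.207, 0.107, 0.008, -0.017],[0.005, -0.211, 0.209, 0.107, 0.008, -0.017],[0.006, -0.209, 0.211, 0.107, 0.008, -0.017],[0.006, -0.206, 0.214, 0.107, 0.008, -0.017],[0.006, -0.204, 0.216, 0.107, 0.008, -0.017],
[0.006, -0.201, 0.218, 0.107, 0.008, -0.017],[0.0, -0.075, 0.108, 0.0, 0.0, 0.0],[0.0, -0.075, 0.108, 0.0, 0.0, 0.0],[0.0, -0.075, 0.108, 0.0, 0.0, 0.0],[0.0, -0.075, 0.108, 0.0, 0.0, 0.0],
[0.0, -0.075, 0.108, 0.0, 0.0, 0.0],[0.0, -0.075, 0.108, 0.0, 0.0, 0.0],[0.0, -0.075, 0.108, 0.0, 0.0, 0.0],[0.0, -0.075, 0.108, 0.0, 0.0, 0.0],[0.0, -0.075, 
[... 319 characters left out ...]
0.71  2.47  3.02  0.6  -0.4 ] maxlag 9.0 end [ 8.5 -0.5 -1. ] [-0.9 -1.7  0. ]
[0.005, -0.202, 0.207, 0.023, 0.009, -0.017],[0.006, -0.201, 0.207, 0.023, 0.009, -0.017],[0.006, -0.201, 0.208, 0.023, 0.009, -0.017],[0.006, -0.2, 0.208, 0.023, 0.009, -0.017],[0.006, -0.2, 0.209, 0.023, 0.009, -0.017],
[0.006, -0.199, 0.209, 0.023, 0.009, -0.017],[0.0, -0.081, 0.103, 0.0, 0.0, 0.0],[0.0, -0.081, 0.103, 0.0, 0.0, 0.0],[0.0, -0.081, 0.103, 0.0, 0.0, 0.0],[0.0, -0.081, 0.103, 0.0, 0.0, 0.0],
[0.0, -0.081, 0.103, 0.0, 0.0, 0.0],[0.0, -0.081, 0.103, 0.0, 0.0, 0.0],[0.0, -0.081, 0.103, 0.0, 0.0, 0.0],[0.0, -0.081, 0.103, 0.0, 0.0, 0.0],[0.0, -0.081, 0.103, 0.0, 0.0, 0.0],
Sat Dec  5 06:05:34 UTC 2026
```

```bash
ls -l --time-sort --reverse --full-time pics/scene0.png | cut -c30-70; date; cat > pl.py <<'E'
from lin import *
q,s=now();b0=np.array([459.5,145]);b1=np.array([548,66])
def gp(b,psi,xg,z): return (np.r_[b,z]+Rn.from_euler("z",psi,degrees=True).apply([xg,0,0])).tolist()
for psi,th,xg in((46,26,-18),):
    lin(q,s,[(*gp(b0,psi,xg,95),psi,th,6),(*gp(b0,psi,xg,31),psi,th,9),(*gp(b0,psi,xg,85),psi,th,5),(*gp(b1,7.3,xg,80),7.3,th,10),(*gp(b1,7.3,xg,32),7.3,th,5),(*gp(b1,7.3,-13,31),7.3,44,5),(*gp(b1,7.3,-13,90),7.3,44,5)])
E
python3 pl.py
```

```text
Sat Dec  5 06:07:18 UTC 2026
-> [446.996149331738, 132.05188359390428, 95.0, 46, 26] q [ 0.42  0.86 -0.88  2.47  2.37  0.5  -0.11] maxlag 1.9 end [0. 0. 0.] [-0. -0.  0.]
-> [446.996149331738, 132.05188359390428, 31.0, 46, 26] q [ 0.39  1.05 -0.83  2.47  2.51  0.65 -0.16] maxlag 1.3 end [ 1.2  0.1 -0.1] [-0.2 -0.2  0. ]
-> [446.996149331738, 132.05188359390428, 85.0, 46, 26] q [ 0.39  0.87 -0.83  2.47  2.44  0.5  -0.17] maxlag 1.3 end [0.5 0.  0. ] [-0.1 -0.1  0. ]
-> [530.1459000333795, 63.71283704517569, 80.0, 7.3, 26] q [ 0.37  0.89 -0.83  2.36  2.17  0.73 -0.53] maxlag 0.0 end [-0.  0. -0.] [ 0.  0. -0.]
-> [530.1459000333795, 63.71283704517569, 32.0, 7.3, 26] q [ 0.36  1.03 -0.81  2.36  2.28  0.84 -0.59] maxlag 0.0 end [-0.  0. -0.] [ 0.  0. -0.]
-> [535.1053722463296, 64.34816008818244, 31.0, 7.3, 44] q [ 0.55  1.45 -1.22  2.45  2.47  1.46 -0.36] maxlag 22.3 end [21.8  2.4 -4. ] [-3.5 -0.1 -0. ]
-> [535.1053722463296, 64.34816008818244, 90.0, 7.3, 44] q [ 0.54  1.21 -1.22  2.45  2.32  1.28 -0.44] maxlag 23.3 end [22.7  2.5  0.3] [-4.4 -0.1 -0. ]
[0.002, -0.243, 0.18, 0.301, -0.
[... 1071 characters left out ...]
],[-0.213, 0.115, 0.067, 0.0, -0.283, 0.58],[-0.203, 0.128, 0.073, 0.0, -0.283, 0.58],
[0.0, -0.084, 0.173, 0.0, 0.0, 0.0],[0.0, -0.084, 0.173, 0.0, 0.0, 0.0],[0.0, -0.084, 0.173, 0.0, 0.0, 0.0],[0.0, -0.084, 0.173, 0.0, 0.0, 0.0],[0.0, -0.084, 0.173, 0.0, 0.0, 0.0],
[0.0, 0.098, -0.001, -0.6, 0.0, 0.0],[0.0, 0.098, 0.006, -0.6, 0.0, 0.0],[0.0, 0.097, 0.012, -0.6, 0.0, 0.0],[0.0, 0.096, 0.018, -0.6, 0.0, 0.0],[0.0, 0.095, 0.024, -0.6, 0.0, 0.0],
[0.0, 0.164, -0.17, 0.0, 0.0, 0.0],[0.0, 0.164, -0.17, 0.0, 0.0, 0.0],[0.0, 0.164, -0.17, 0.0, 0.0, 0.0],[0.0, 0.164, -0.17, 0.0, 0.0, 0.0],[0.0, 0.164, -0.17, 0.0, 0.0, 0.0],ls: unrecognized option '--time-sort'
Try 'ls --help' for more information.
```

Emit:
apply_moves(
  series=[
    [[0.002, -0.243, 0.18, 0.301, -0.051, 0.077], [0.001, -0.238, 0.187, 0.301, -0.051, 0.077], [0.0, -0.232, 0.195, 0.301, -0.051, 0.077], [0.0, -0.225, 0.202, 0.301, -0.051, 0.077], [-0.001, -0.219, 0.209, 0.301, -0.051, 0.077]],
  ],
)

```text
clock: 32.7
eef_pos: [470.6, 155.0, 50.2]
tool_rot: [2.658, -0.001, 2.379]
force: [0.6, 0.2, -0.2]
width: 85.5
```

Emit:
apply_moves(
  series=[
    [[-0.002, -0.212, 0.216, 0.301, -0.051, 0.077], [0, -0.062, 0.128, 0, 0, 0], [0, -0.062, 0.128, 0, 0, 0], [0, -0.062, 0.128, 0, 0, 0], [0, -0.062, 0.128, 0, 0, 0]],
  ],
)

```text
clock: 33.33
eef_pos: [467.8, 152.1, 7.6]
tool_rot: [2.687, -0.0, 2.37]
force: [0.0, 0.2, -0.1]
width: 85.2
```

Emit:
apply_moves(
  series=[
    [[0, -0.062, 0.128, 0, 0, 0], [0, -0.062, 0.128, 0, 0, 0], [0, -0.062, 0.128, 0, 0, 0], [0, -0.062, 0.128, 0, 0, 0], [0, -0.062, 0.128, 0, 0, 0]],
  ],
)

```text
clock: 33.95
eef_pos: [467.9, 152.4, -28.0]
tool_rot: [2.687, -0.0, 2.37]
force: [-0.0, -0.2, -0.4]
width: 85.6
```

Emit:
apply_moves(
  series=[
    [[0, 0, 0, 0, 0, 0], [0, 0, 0, 0, 0, 0], [0, 0, 0, 0, 0, 0], [0, 0, 0, 0, 0, 0], [0, 0, 0, 0, 0, 0]],
  ],
  claw=-1,
)

```text
clock: 34.58
eef_pos: [467.2, 152.7, -26.8]
tool_rot: [2.687, -0.0, 2.372]
force: [-3.5, -0.9, 4.7]
width: 59.0
```

Emit:
apply_moves(
  series=[
    [[0, 0.095, -0.194, 0, 0, 0], [0, 0.095, -0.194, 0, 0, 0], [0, 0.095, -0.194, 0, 0, 0], [0, 0.095, -0.194, 0, 0, 0], [0, 0.095, -0.194, 0, 0, 0]],
  ],
)

```text
clock: 35.2
eef_pos: [467.9, 152.3, 27.4]
tool_rot: [2.687, 0.0, 2.37]
force: [-0.2, 0.8, -1.9]
width: 58.7
```

Emit:
apply_moves(
  series=[
    [[-0.251, 0.0, 0.011, 0.0, -0.283, 0.58], [-0.25, 0.015, 0.018, 0.0, -0.283, 0.58], [-0.248, 0.03, 0.026, 0.0, -0.283, 0.58], [-0.245, 0.045, 0.033, 0.0, -0.283, 0.58], [-0.24, 0.06, 0.04, 0.0, -0.283, 0.58]],
  ],
)

```text
clock: 35.83
eef_pos: [513.8, 109.2, 24.4]
tool_rot: [2.687, -0.001, 2.03]
force: [-0.3, -0.2, -2.4]
width: 58.7
```

Emit:
apply_moves(
  series=[
    [[-0.235, 0.074, 0.047, 0.0, -0.283, 0.58], [-0.229, 0.088, 0.054, 0.0, -0.283, 0.58], [-0.221, 0.102, 0.061, 0.0, -0.283, 0.58], [-0.213, 0.115, 0.067, 0.0, -0.283, 0.58], [-0.203, 0.128, 0.073, 0.0, -0.283, 0.58]],
  ],
)

```text
clock: 36.45
eef_pos: [559.6, 66.3, 21.9]
tool_rot: [2.687, -0.001, 1.692]
force: [0.2, -0.0, -3.2]
width: 58.9
```

```bash
python3 - <<'E'
from lin import *
where();q,s=now();R=s[1];g=s[0]-66*R[:,2]
H=Rn.from_euler("z",7.3,degrees=True)
g1=g+H.apply([36,0,0]);
lin(q,s,[(*g1,7.3,26,5),(g1[0],g1[1],32,7.3,26,5),(*((np.r_[g1[:2],31])+H.apply([5,0,0])),7.3,43,6),])
E
```

```text
t 36.45 grip [530.8  62.8  81.2] psi -173.1 tilt 26.0 F [ 0.15 -0.03 -3.22] M [-0.07  0.71  0.01] w 58.9 q [ 0.48  0.99 -1.06  2.34  2.02  0.91 -0.36]
-> [np.float64(566.5329861637705), np.float64(67.32737328894832), np.float64(81.16159757317364), 7.3, 26] q [ 0.47  1.01 -1.03  2.27  2.    0.86 -0.27] maxlag 0.0 end [-0.  0. -0.] [ 0.  0. -0.]
-> [np.float64(566.5329861637705), np.float64(67.32737328894832), 32, 7.3, 26] q [ 0.46  1.12 -1.    2.27  2.12  0.93 -0.34] maxlag 0.0 end [-0.  0. -0.] [ 0.  0. -0.]
-> [np.float64(571.4924583767206), np.float64(67.96269633195507), np.float64(31.0), 7.3, 43] q [ 0.46  1.32 -0.99  2.44  2.59  1.34 -0.59] maxlag 0.0 end [ 0. -0.  0.] [-0. -0.  0.]
[0.001, 0.129, 0.063, 0.001, 0.004, -0.012],[0.001, 0.129, 0.063, 0.001, 0.004, -0.012],[0.001, 0.129, 0.063, 0.001, 0.004, -0.012],[0.001, 0.129, 0.063, 0.001, 0.004, -0.012],[0.001, 0.129, 0.063, 0.001, 0.004, -0.012],
[0.0, -0.086, 0.177, 0.0, 0.0, 0.0],[0.0, -0.086, 0.177, 0.0, 0.0, 0.0],[0.0, -0.086, 0.177, 0.0, 0.0, 0.0],[0.0, -0.086, 0.177, 0.0, 0.0, 0.0],[0.0, -0.086, 0.177, 0.0, 0.0, 0.0],
[0.0, 0.078, 0.001, -0.472, 0.0, 0.0],[0.0, 0.078, 0.005, -0.472, 0.0, 0.0],[0.0, 0.077, 0.008, -0.472, 0.0, 0.0],[0.0, 0.077, 0.012, -0.472, 0.0, 0.0],[0.0, 0.076, 0.016, -0.472, 0.0, 0.0],
[0.0, 0.075, 0.02, -0.472, 0.0, 0.0],
```

Emit:
apply_moves(
  series=[
    [[0.001, 0.129, 0.063, 0.001, 0.004, -0.012], [0.001, 0.129, 0.063, 0.001, 0.004, -0.012], [0.001, 0.129, 0.063, 0.001, 0.004, -0.012], [0.001, 0.129, 0.063, 0.001, 0.004, -0.012], [0.001, 0.129, 0.063, 0.001, 0.004, -0.012]],
  ],
)

```text
clock: 37.08
eef_pos: [595.4, 71.5, 21.5]
tool_rot: [2.688, 0.0, 1.701]
force: [-1.0, 0.4, -2.2]
width: 58.8
```

Emit:
apply_moves(
  series=[
    [[0, -0.086, 0.177, 0, 0, 0], [0, -0.086, 0.177, 0, 0, 0], [0, -0.086, 0.177, 0, 0, 0], [0, -0.086, 0.177, 0, 0, 0], [0, -0.086, 0.177, 0, 0, 0]],
  ],
)

```text
clock: 37.7
eef_pos: [595.1, 71.5, -27.3]
tool_rot: [2.686, 0.001, 1.702]
force: [-22.3, -11.9, 55.7]
width: 58.6
```

Emit:
apply_moves(
  series=[
    [[0, 0, 0, 0, 0, 0], [0, 0, 0, 0, 0, 0], [0, 0, 0, 0, 0, 0], [0, 0, 0, 0, 0, 0], [0, 0, 0, 0, 0, 0]],
  ],
  claw=1,
)

```text
clock: 38.33
eef_pos: [595.2, 71.3, -27.5]
tool_rot: [2.687, 0.0, 1.701]
force: [-1.3, 0.2, -1.1]
width: 85.7
```

```bash
date +%T && python3 -c "
import h;print(h.where())"
```

```text
06:09:53
t 38.33 grip [566.5  67.6  31.8] psi -172.5 tilt 26.0 F [-1.26  0.21 -1.07] M [-0.06  0.44 -0.  ] w 85.7 q [ 0.45  1.11 -1.    2.25  2.1   0.92 -0.32]
None
```

Emit:
apply_moves(
  series=[
    [[0, 0.078, 0.001, -0.472, 0, 0], [0, 0.078, 0.005, -0.472, 0, 0], [0, 0.077, 0.008, -0.472, 0, 0], [0, 0.077, 0.012, -0.472, 0, 0], [0, 0.076, 0.016, -0.472, 0, 0]],
  ],
)

```text
clock: 38.95
eef_pos: [612.8, 73.6, -19.0]
tool_rot: [2.439, 0.0, 1.701]
force: [0.3, 0.4, -0.2]
width: 85.2
```

Emit:
apply_moves(
  series=[
    [[0, 0.075, 0.02, -0.472, 0, 0], [0, 0, 0, 0, 0, 0], [0, 0, 0, 0, 0, 0], [0, 0, 0, 0, 0, 0], [0, 0, 0, 0, 0, 0]],
  ],
)

```text
clock: 39.58
eef_pos: [616.4, 74.0, -17.1]
tool_rot: [2.391, 0.001, 1.701]
force: [-0.6, 0.7, 0.1]
width: 85.6
```

Emit:
apply_moves(
  series=[
    [[0, 0, 0, 0, 0, 0], [0, 0, 0, 0, 0, 0], [0, 0, 0, 0, 0, 0], [0, 0, 0, 0, 0, 0], [0, 0, 0, 0, 0, 0]],
  ],
  claw=-1,
)

```text
clock: 40.2
eef_pos: [616.3, 74.1, -16.7]
tool_rot: [2.389, 0.001, 1.702]
force: [-3.0, -1.2, 5.5]
width: 58.8
```

```bash
date +%T && python3 -c "
import h;print(h.where())"; cat h.py lin.py look.py
```

```text
06:10:00
t 40.2 grip [571.6  68.3  31.5] psi -172.5 tilt 43.1 F [-3.01 -1.22  5.48] M [-0.35  0.2  -0.19] w 58.8 q [ 0.45  1.3  -1.    2.43  2.58  1.33 -0.58]
None
from cell import ctrl, viewer
import cv2, numpy as np
from scipy.optimize import least_squares
from scipy.spatial.transform import Rotation as Rn
C={n:viewer.camera_info(n) for n in("scene","top")}
def proj(n,X):
    c=C[n];p=(c["R"]@np.atleast_2d(X).T).T+c["t"];q=(c["K"]@p.T).T;return q[:,:2]/q[:,2:]
def tri(a,b):
    r=least_squares(lambda X:np.r_[proj("scene",X)[0]-a,proj("top",X)[0]-b],[500,0,100.]);return r.x,np.abs(r.fun).max()
def atz(n,p,z):
    c=C[n];d=c["R"].T@np.linalg.inv(c["K"])@np.r_[p,1];o=-c["R"].T@c["t"];return o+d*(z-o[2])/d[2]
def ridge(im,p,q,n=25,w=5):
    "bright ridge centres along p-q (sub-pixel), robust line"
    g=cv2.GaussianBlur(cv2.cvtColor(im,6).astype(np.float32),(0,0),.7);p,q=np.array(p,float),np.array(q,float)
    d=(q-p)/np.linalg.norm(q-p);m=np.array([-d[1],d[0]]);s=np.arange(-w,w+.01,.25);out=[]
    for t in np.linspace(0.05,.95,n):
        P=(p+t*(q-p))+s[:,None]*m
        v=cv2.remap(
[... 2409 characters left out ...]
)[0]-(x0+(x1-x0)*k/n)))
        X,R=fk(q*SG,P);print("->",[gx,gy,gz,psi,th],"q",q.round(2),"maxlag",m.round(1),"end",(X-x1).round(1),np.degrees(Rn.from_matrix(R.T@R1).as_rotvec()).round(1));x0,R0=x1,R1
    for i,r in enumerate(out): print([round(v,3)+0. for v in r],end=",\n" if i%5==4 else ",")
def now():
    s,R=tool();return s["qpos"],(s["eef_pos"],R)
from h import *
import sys
def look(name,x0,y0,w,h,f,out,marks=()):
    im=viewer.get_image(name)[y0:y0+h,x0:x0+w];a=cv2.resize(im,None,fx=f,fy=f,interpolation=2);a=cv2.convertScaleAbs(a,alpha=1.5,beta=5)
    for m,c in marks:
        p=tuple(int(v) for v in (proj(name,m)[0]-(x0,y0)+.5)*f);cv2.circle(a,p,3,c,1)
    cv2.imwrite(out,a);return a
```

Emit:
apply_moves(
  series=[
    [[0, 0.164, -0.17, 0, 0, 0], [0, 0.164, -0.17, 0, 0, 0], [0, 0.164, -0.17, 0, 0, 0], [0, 0.164, -0.17, 0, 0, 0], [0, 0.164, -0.17, 0, 0, 0]],
  ],
)

```text
clock: 40.83
eef_pos: [616.9, 74.2, 42.4]
tool_rot: [2.391, 0.0, 1.701]
force: [-0.1, -0.1, -3.4]
width: 58.4
```

```bash
date +%T && python3 -c "
import h;print(h.where())
from cell import ctrl,viewer
s=ctrl.read_state();print(s['clock'],s['force'],s['width'])
for c in ('scene','top'):
  viewer.get_image(c)
  for l in ('bin_bail','bin_mid','hook_curl','hook_mid'):
    print(c,l,[(round(d['location'][0]*512,1),round(d['location'][1]*384,1),round(d['score'],2)) for d in viewer.find_in(c,l)[:3]])
"
```

```text
06:10:04
t 40.83 grip [572.3  68.4  90.6] psi -172.5 tilt 43.0 F [-0.06 -0.1  -3.41] M [-0.14  1.07  0.04] w 58.4 q [ 0.48  1.15 -1.08  2.44  2.44  1.23 -0.57]
None
40.825 [-0.05877009 -0.09788407 -3.41144606] 58.43452429045803
scene bin_bail [(272.2, 206.3, 0.93), (292.5, 145.5, 0.85), (201.3, 249.3, 0.63)]
scene bin_mid [(271.0, 204.4, 0.95), (205.5, 250.5, 0.68), (291.4, 140.0, 0.57)]
scene hook_curl [(260.5, 193.7, 0.69)]
scene hook_mid [(211.1, 215.0, 0.68), (254.2, 189.0, 0.55), (271.1, 204.8, 0.47)]
top bin_bail [(141.5, 260.2, 0.78), (242.3, 179.1, 0.56), (307.3, 190.0, 0.56)]
top bin_mid [(141.5, 260.5, 0.93), (241.1, 178.0, 0.77), (303.5, 187.7, 0.77)]
top hook_curl [(277.6, 151.7, 0.49)]
top hook_mid [(242.2, 176.5, 0.68), (275.9, 147.6, 0.51)]
```

```bash
python3 - <<'E'
from lin import *
from look import look
psi=7.5;H=Rn.from_euler("z",psi,degrees=True)
s,R=tool();g=s["eef_pos"]-66*R[:,2]
bc=g+H.apply([13,0,-31.5]);B=place(binpts(),bc,psi);K=place(hookpts(),np.array([655,-45.8,221.5]),7.3)
def dense(P): return np.concatenate([np.linspace(a,b,6) for a,b in zip(P[:-1],P[1:])])
mk=[(p,(0,255,0)) for p in dense(B)]+[(p,(0,0,255)) for p in dense(K)]
ims=[]
for n in("scene","top"):
    u=np.r_[proj(n,B),proj(n,K)];c=(u.min(0)+u.max(0))/2;w,h=130,190;x0,y0=[int(max(0,v)) for v in c-(w/2,h/2)]
    y0=min(y0,384-h)
    look(n,x0,y0,w,h,3,f"pics/z_{n}.png",[(m,k) for m,k in mk]);a=cv2.imread(f"pics/z_{n}.png");ims.append(a);print(n,x0,y0,proj(n,[bc+[0,0,118]]).round(1),proj(n,K[:1]*0+[655,-45.8,181]).round(1))
cv2.imwrite("pics/z_both.png",np.hstack(ims))
hm=np.array([655,-45.8,221.5])
w=[]
for x,z,n in((-60,-11,10),(-5,-11,10),(-5,-28,5),(-1,-41,5),(-1,-45,5)):
    b=hm+H.apply([x,0,z]);gg=b-H.apply([13,0,86.5]);w.append((*gg.round(1),psi,43.,n))
lin(*now(),w)
for l in("can","bottle","ticket_box","scraper","plain_bin"):
    print(l,[(np.round(atz("top",np.array(d["location"])*(512,384),60)[:2]),round(d["score"],2)) for d in viewer.find_in("top",l if l!="can" else "can_c")[:4]])
E
```

```text
scene 200 99 [[270.9 181. ]] [[252.8 210.2]]
top 190 69 [[239.9 175.2]] [[276.6 152.7]]
-> [np.float64(582.6), np.float64(-55.3), np.float64(124.0), 7.5, 43.0] q [ 0.83  1.05 -1.06  2.41  2.53  0.91 -0.39] maxlag 0.0 end [-0.  0. -0.] [ 0.  0. -0.]
-> [np.float64(637.2), np.float64(-48.1), np.float64(124.0), 7.5, 43.0] q [ 0.77  1.04 -1.03  2.27  2.47  0.81 -0.33] maxlag 0.0 end [-0.  0. -0.] [ 0.  0. -0.]
-> [np.float64(637.2), np.float64(-48.1), np.float64(107.0), 7.5, 43.0] q [ 0.77  1.08 -1.02  2.27  2.51  0.84 -0.34] maxlag 0.0 end [ 0. -0.  0.] [-0. -0.  0.]
-> [np.float64(641.1), np.float64(-47.6), np.float64(94.0), 7.5, 43.0] q [ 0.76  1.11 -1.01  2.26  2.53  0.86 -0.34] maxlag 0.0 end [0. 0. 0.] [-0.  0.  0.]
-> [np.float64(641.1), np.float64(-47.6), np.float64(90.0), 7.5, 43.0] q [ 0.76  1.12 -1.01  2.26  2.54  0.86 -0.34] maxlag 0.0 end [ 0. -0.  0.] [-0. -0.  0.]
[-0.248, 0.039, -0.059, -0.001, 0.0, 0.0],[-0.248, 0.039, -0.059, -0.001, 0.0, 0.0],[-0.248, 0.039, -0.059, -0.001, 0.0, 0.0],[-0.248, 0.039, -0.059, -0.001, 0.0, 0.0],[-0.248, 0.039, -0.059, -0.001, 0.0, 0.0],
[
[... 651 characters left out ...]
 0.0, 0.0, 0.0],[0.0, -0.046, 0.05, 0.0, 0.0, 0.0],[0.0, -0.046, 0.05, 0.0, 0.0, 0.0],
[0.0, -0.024, 0.049, 0.0, 0.0, 0.0],[0.0, -0.024, 0.049, 0.0, 0.0, 0.0],[0.0, -0.024, 0.049, 0.0, 0.0, 0.0],[0.0, -0.024, 0.049, 0.0, 0.0, 0.0],[0.0, -0.024, 0.049, 0.0, 0.0, 0.0],
[0.0, -0.011, 0.012, 0.0, 0.0, 0.0],[0.0, -0.011, 0.012, 0.0, 0.0, 0.0],[0.0, -0.011, 0.012, 0.0, 0.0, 0.0],[0.0, -0.011, 0.012, 0.0, 0.0, 0.0],[0.0, -0.011, 0.012, 0.0, 0.0, 0.0],
can [(array([ 623., -411.]), 0.86), (array([642., 317.]), 0.76)]
bottle [(array([ 739., -354.]), 0.92), (array([506.,  -1.]), 0.48)]
ticket_box [(array([429., -49.]), 0.55)]
scraper [(array([506.,  -4.]), 0.62)]
plain_bin [(array([454., 334.]), 0.54)]
```

View pics/z_both.png

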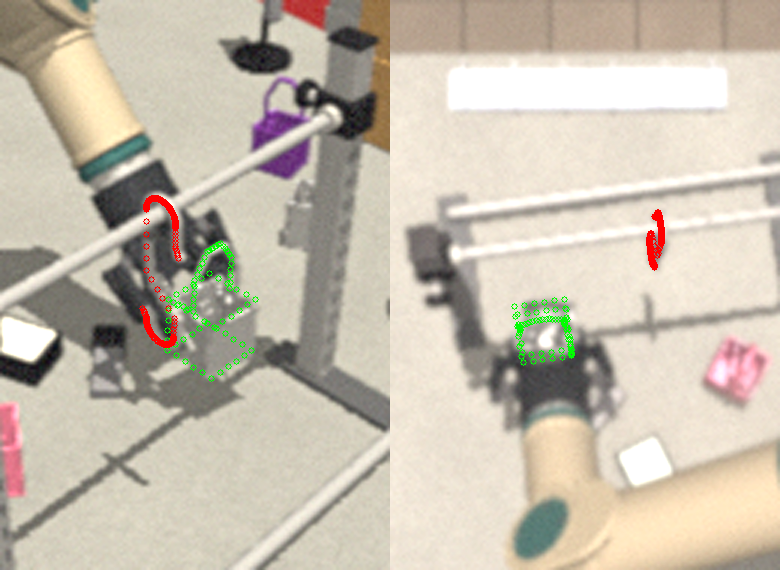

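The overlay (scene left, top right) shows the bin model within about 2 mm of the held bin: scene crop near (212,330), top crop near (545,330). The hook is hidden behind the gripper in the scene view. I'll carry the bin in, aiming slightly behind the seat so the hook can swing and soften contact.

Emit:
apply_moves(
  series=[
    [[-0.248, 0.039, -0.059, 0, 0, 0], [-0.248, 0.039, -0.059, 0, 0, 0], [-0.248, 0.039, -0.059, 0, 0, 0], [-0.248, 0.039, -0.059, 0, 0, 0], [-0.248, 0.039, -0.059, 0, 0, 0]],
  ],
)

```text
clock: 42.3
eef_pos: [622.2, 11.1, 59.2]
tool_rot: [2.391, 0.001, 1.7]
force: [0.4, 0.5, -2.5]
width: 58.5
```

Emit:
apply_moves(
  series=[
    [[-0.248, 0.039, -0.059, 0, 0, 0], [-0.248, 0.039, -0.059, 0, 0, 0], [-0.248, 0.039, -0.059, 0, 0, 0], [-0.248, 0.039, -0.059, 0, 0, 0], [-0.248, 0.039, -0.059, 0, 0, 0]],
  ],
)

```text
clock: 42.92
eef_pos: [627.2, -50.2, 76.6]
tool_rot: [2.391, 0.0, 1.701]
force: [-0.5, 0.5, -3.2]
width: 58.9
```

Emit:
apply_moves(
  series=[
    [[0, 0.079, 0.074, 0, 0, 0], [0, 0.079, 0.074, 0, 0, 0], [0, 0.079, 0.074, 0, 0, 0], [0, 0.079, 0.074, 0, 0, 0], [0, 0.079, 0.074, 0, 0, 0]],
  ],
)

```text
clock: 43.55
eef_pos: [654.4, -45.4, 76.2]
tool_rot: [2.391, 0.0, 1.702]
force: [0.6, -0.7, -2.2]
width: 58.7
```

Emit:
apply_moves(
  series=[
    [[0, 0.079, 0.074, 0, 0, 0], [0, 0.079, 0.074, 0, 0, 0], [0, 0.079, 0.074, 0, 0, 0], [0, 0.079, 0.074, 0, 0, 0], [0, 0.079, 0.074, 0, 0, 0]],
  ],
)

```text
clock: 44.18
eef_pos: [681.2, -42.4, 76.2]
tool_rot: [2.391, 0.0, 1.701]
force: [0.2, -0.5, -3.8]
width: 58.5
```

Emit:
apply_moves(
  series=[
    [[0, -0.052, 0.056, 0, 0, 0], [0, -0.052, 0.056, 0, 0, 0], [0, -0.052, 0.056, 0, 0, 0], [0, -0.052, 0.056, 0, 0, 0], [0, -0.052, 0.056, 0, 0, 0]],
  ],
)

```text
clock: 44.8
eef_pos: [680.9, -42.4, 56.7]
tool_rot: [2.391, 0.0, 1.701]
force: [0.3, -0.8, -3.0]
width: 59.0
```

Emit:
apply_moves(
  series=[
    [[0, -0.016, 0.018, 0, 0, 0], [0, -0.016, 0.018, 0, 0, 0], [0, -0.016, 0.018, 0, 0, 0], [0, -0.016, 0.018, 0, 0, 0], [0, -0.016, 0.018, 0, 0, 0]],
  ],
)

```text
clock: 45.42
eef_pos: [681.1, -42.4, 51.1]
tool_rot: [2.391, 0.0, 1.701]
force: [-0.2, -0.5, -2.9]
width: 59.1
```

Emit:
apply_moves(
  series=[
    [[0, -0.008, 0.009, 0, 0, 0], [0, -0.008, 0.009, 0, 0, 0], [0, -0.008, 0.009, 0, 0, 0], [0, -0.008, 0.009, 0, 0, 0], [0, -0.008, 0.009, 0, 0, 0]],
  ],
)

```text
clock: 46.05
eef_pos: [681.1, -42.4, 48.0]
tool_rot: [2.391, 0.0, 1.701]
force: [-0.1, -0.3, -2.5]
width: 58.6
```

```bash
date +%T && python3 - <<'E'
from h import *
where()
for c in ('scene','top'):
  viewer.get_image(c)
  for l in ('bin_bail','hook_curl','hook_mid','hook_seat'):
    print(c,l,[(round(d['location'][0]*512,1),round(d['location'][1]*384,1),round(d['score'],2)) for d in viewer.find_in(c,l)[:3]])
K=np.array([655,-45.8,221.5]);print(proj("scene",[K,K-[0,0,41]]),proj("top",[K,K-[0,0,41]]))
s,R=tool();g=s["eef_pos"]-66*R[:,2];b=g+Rn.from_euler("z",7.5,degrees=True).apply([13,0,86.5]);print(b.round(1),proj("scene",b),proj("scene",b-[0,0,88]))
E
```

```text
06:12:41
t 46.05 grip [636.5 -48.2  96.3] psi -172.5 tilt 43.0 F [-0.11 -0.33 -2.51] M [-0.14  1.13 -0.01] w 58.6 q [ 0.75  1.09 -1.02  2.26  2.51  0.85 -0.34]
scene bin_bail [(252.0, 233.4, 0.71), (294.3, 146.1, 0.62), (349.6, 160.9, 0.55)]
scene hook_curl [(252.5, 189.1, 0.58)]
scene hook_mid [(256.9, 182.4, 0.9), (221.8, 193.2, 0.55)]
scene hook_seat [(255.3, 197.0, 0.72)]
top bin_bail [(142.2, 257.5, 0.84), (276.4, 159.8, 0.61), (276.4, 147.8, 0.61)]
top hook_curl [(277.4, 151.3, 0.52)]
top hook_mid [(277.6, 146.5, 0.4)]
top hook_seat [(278.0, 152.1, 0.52)]
[[252.89232865 196.53035605]
 [252.79398761 210.34738438]] [[277.54791722 149.89719937]
 [276.62219554 152.7605134 ]]
[649.4 -46.5 182.9] [[251.10961945 208.48526443]] [[251.01129065 235.74301401]]
```

Entry went in without any contact force, and the bail is within about 2 mm of the seat. Next: release, draw back along the tool, let it settle, check and hand in.

Emit:
apply_moves(
  series=[
    [[0, -0.003, 0.004, 0, 0, 0], [0, -0.003, 0.004, 0, 0, 0], [0, 0, 0, 0, 0, 0], [0, 0, 0, 0, 0, 0], [0, 0, 0, 0, 0, 0]],
  ],
)

```text
clock: 47.18
eef_pos: [681.2, -42.4, 47.6]
tool_rot: [2.391, 0.0, 1.701]
force: [0.3, 0.2, -2.7]
width: 58.5
```

Emit:
apply_moves(
  series=[
    [[0, 0, 0, 0, 0, 0], [0, 0, 0, 0, 0, 0], [0, 0, 0, 0, 0, 0], [0, 0, 0, 0, 0, 0], [0, 0, 0, 0, 0, 0]],
  ],
  claw=1,
)

```text
clock: 47.8
eef_pos: [681.3, -42.4, 47.6]
tool_rot: [2.391, 0.0, 1.701]
force: [0.2, 0.0, 0.9]
width: 85.4
```

Emit:
apply_moves(
  series=[
    [[0, 0, 0, 0, 0, 0], [0, 0, 0, 0, 0, 0], [0, 0, 0, 0, 0, 0], [0, 0, 0, 0, 0, 0], [0, 0, 0, 0, 0, 0]],
  ],
)

```text
clock: 48.42
eef_pos: [681.2, -42.4, 47.6]
tool_rot: [2.391, 0.0, 1.701]
force: [0.3, 0.0, -0.5]
width: 85.4
```

Emit:
apply_moves(
  series=[
    [[0, 0, -0.1, 0, 0, 0], [0, 0, -0.1, 0, 0, 0], [0, 0, -0.1, 0, 0, 0], [0, 0, -0.1, 0, 0, 0], [0, 0, -0.1, 0, 0, 0]],
  ],
)

```text
clock: 49.05
eef_pos: [664.1, -44.6, 66.2]
tool_rot: [2.391, 0.0, 1.701]
force: [-0.0, 0.1, 0.5]
width: 85.2
```

Emit:
apply_moves(
  series=[
    [[0, 0, -0.3, 0, 0, 0], [0, 0, -0.3, 0, 0, 0], [0, 0, -0.3, 0, 0, 0], [0, 0, -0.3, 0, 0, 0], [0, 0, -0.3, 0, 0, 0]],
  ],
)

```text
clock: 49.68
eef_pos: [612.9, -51.3, 121.6]
tool_rot: [2.391, 0.001, 1.701]
force: [-0.7, 0.3, -0.1]
width: 84.9
```

Emit:
apply_moves(
  series=[
    [[0, 0, 0, 0, 0, 0], [0, 0, 0, 0, 0, 0], [0, 0, 0, 0, 0, 0], [0, 0, 0, 0, 0, 0], [0, 0, 0, 0, 0, 0]],
  ],
)

```text
clock: 50.3
eef_pos: [613.6, -51.0, 120.5]
tool_rot: [2.391, -0.0, 1.701]
force: [-0.2, -0.7, -0.9]
width: 85.3
```

Emit:
apply_moves(
  series=[
    [[0, 0, 0, 0, 0, 0], [0, 0, 0, 0, 0, 0], [0, 0, 0, 0, 0, 0], [0, 0, 0, 0, 0, 0], [0, 0, 0, 0, 0, 0]],
  ],
)

```text
clock: 50.92
eef_pos: [613.6, -51.2, 120.7]
tool_rot: [2.391, 0.0, 1.701]
force: [-0.1, 0.7, 0.3]
width: 85.4
```

Emit:
apply_moves(
  series=[
    [[0, 0, 0, 0, 0, 0], [0, 0, 0, 0, 0, 0], [0, 0, 0, 0, 0, 0], [0, 0, 0, 0, 0, 0], [0, 0, 0, 0, 0, 0]],
  ],
)

```text
clock: 51.55
eef_pos: [613.6, -51.2, 120.7]
tool_rot: [2.391, 0.0, 1.701]
force: [-0.3, 0.5, -0.4]
width: 85.5
```

Emit:
apply_moves(
  series=[
    [[0, 0, 0, 0, 0, 0], [0, 0, 0, 0, 0, 0], [0, 0, 0, 0, 0, 0], [0, 0, 0, 0, 0, 0], [0, 0, 0, 0, 0, 0]],
  ],
)

```text
clock: 52.18
eef_pos: [613.6, -51.2, 120.7]
tool_rot: [2.391, 0.0, 1.701]
force: [0.3, 0.1, -1.1]
width: 85.7
```

Emit:
apply_moves(
  series=[
    [[0, 0, 0, 0, 0, 0], [0, 0, 0, 0, 0, 0], [0, 0, 0, 0, 0, 0], [0, 0, 0, 0, 0, 0], [0, 0, 0, 0, 0, 0]],
  ],
)

```text
clock: 52.8
eef_pos: [613.6, -51.2, 120.7]
tool_rot: [2.391, 0.0, 1.701]
force: [-0.0, -0.2, 0.1]
width: 85.4
```

Emit:
apply_moves(
  series=[
    [[0, 0, 0, 0, 0, 0], [0, 0, 0, 0, 0, 0], [0, 0, 0, 0, 0, 0], [0, 0, 0, 0, 0, 0], [0, 0, 0, 0, 0, 0]],
  ],
)

```text
clock: 53.42
eef_pos: [613.6, -51.2, 120.7]
tool_rot: [2.391, 0.0, 1.701]
force: [0.1, -0.4, -0.4]
width: 85.2
```

Emit:
apply_moves(
  series=[
    [[0, 0, 0, 0, 0, 0], [0, 0, 0, 0, 0, 0], [0, 0, 0, 0, 0, 0], [0, 0, 0, 0, 0, 0], [0, 0, 0, 0, 0, 0]],
  ],
)

```text
clock: 54.05
eef_pos: [613.6, -51.2, 120.7]
tool_rot: [2.391, 0.0, 1.701]
force: [0.5, 0.2, -0.3]
width: 85.4
```

```bash
date +%T && python3 - <<'E'
from h import *
where()
K=np.array([655,-45.8,221.5])
print("expected bin centre",proj("scene",K-[0,0,41+88]),proj("top",K-[0,0,41+88]))
p=None
for k in range(3):
  for c in ('scene','top'):
    im=viewer.get_image(c).astype(float)
    if c=='scene':
        if p is not None: print("diff near bin",np.abs(im-p)[180:270,215:290].mean().round(2),"ref",np.abs(im-p)[300:380,20:120].mean().round(2))
        p=im
    if k in(0,2):
      for l in ('bin_mid','hook_mid'):
        print(c,l,[(round(d['location'][0]*512,1),round(d['location'][1]*384,1),round(d['score'],2)) for d in viewer.find_in(c,l)[:3]])
cv2.imwrite("pics/final.png",p)
print(ctrl.read_state()["clock"]);print(ctrl.finish_job())
E
```

```text
06:14:10
t 54.05 grip [569. -57. 169.] psi -172.5 tilt 43.0 F [ 0.53  0.15 -0.31] M [-0.05  0.64  0.07] w 85.4 q [ 0.86  0.9  -1.11  2.41  2.43  0.8  -0.39]
expected bin centre [[252.60038354 237.54897613]] [[274.84552885 158.25585262]]
scene bin_mid [(250.9, 236.4, 0.96), (205.4, 251.0, 0.76), (289.8, 141.8, 0.73)]
scene hook_mid [(252.7, 192.1, 0.58), (254.1, 235.2, 0.5)]
top bin_mid [(141.2, 261.3, 0.93), (271.4, 160.2, 0.55)]
top hook_mid [(276.1, 148.2, 0.65), (274.4, 156.9, 0.27)]
diff near bin 1.99 ref 1.87
diff near bin 2.01 ref 1.85
scene bin_mid [(290.6, 142.5, 0.75), (251.6, 235.0, 0.56), (203.8, 247.7, 0.49)]
scene hook_mid [(254.9, 192.1, 0.76), (114.2, 300.9, 0.36)]
top bin_mid [(141.6, 260.6, 0.91), (273.4, 160.6, 0.73), (169.3, 167.5, 0.64)]
top hook_mid [(277.9, 145.4, 0.6), (272.7, 158.5, 0.27)]
54.75
the job is handed in; nothing more can be done
None[ WARN:0@15.864] global loadsave.cpp:1063 imwrite_ Unsupported depth image for selected encoder is fallbacked to CV_8U.
```

I handed the job in at 54.75 s; no verdict was reported. The S-hook is over the crossbar and let go of, and by my checks the bin hangs by its bail from the hook's lower curl. I set the bin down once on the way to regrip it at a 43° tilt.

**Last checks:**
- **Bin position:** the networks found it at scene (251,236) and top (272,160). A hanging bin was expected at (252.6,237.5) and (275,158), so they agree to about 2–4 px.
- **At rest:** frame differences near the bin were about the same as on the background (2.0 against 1.9).
- **Arm clear:** after release the wrist force stayed at noise level, and the gripper ended about 100 mm back.

**Not confirmed or in disagreement:**
- **Gate:** I judged it shut from the force, which rose to about 6 N, dropped, then rose to about 8 N as the curl bore on the bar. I did not see it close.
- **Bail seating:** I felt no clear contact before letting go, so the bin probably dropped the last 2 mm or so. The seating rests on the network positions, as I had no picture views left for a close look.
- **Table contact:** setting the bin down for the regrip pressed it on the table with about 60 N at the wrist. That is below the 120 N wrist limit, and I assume the 40 N limit on the arm or gripper body does not cover the held bin.
- **Bystanders:** I did not measure them again at the end.
- **Measurements:** the reported TCP disagreed with the pictures by about 47 mm along the tool, and I corrected for it throughout. An earlier reading of the bin's y differed by about 14 mm between the two cameras. The last overlay, with the bin held, agreed to about 2 mm.

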